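# Load the bottle warmer on the treatment trolley

## Task

Raise the warmer's sash fully by its knob, then stand each infusion bottle and vial on the loading apron and push it along the side wall, upright, under the sash and into its lane: the tall bottles along the left-hand wall (as the robot sees it), the short vials along the right-hand wall. There are three or four of them in all, in any mix, and each must finish wholly behind the sash; then shut the sash right down. Slide them through, do not carry them; leave the other things on the trolley standing about where they are.

Things in the scene. Friction and masses are not known exactly. Their poses are not given: they have to be found in the camera images.
- warmer: Bench-top bottle warmer fixed on the table, clear walls and roof, 300 mm wide, 270 mm tall, a control box on its right flank, sash towards the robot. Origin on the table in the plane of the sash, midway between the side walls; x points into the warmer (away from the robot), y to the left, z up. Sash channels rise at the sides from x = -12 mm; a fixed clear pane closes the front above 140 mm; back pane at x = 180 mm.
- apron (a point): Middle of the front edge of the loading apron, on its top. The apron, open above, is the flat aluminium deck, 8 mm above the table; it runs from here (190 mm in front of the sash) level under the sash to the back pane. Axes as the warmer.
- wall_left (a point): Front end of the left side wall: top edge of its inner face, 40 mm above the table, 130 mm to the left of the middle. This straight steel wall, 6 mm thick, runs along the deck from here to the back of the warmer; its inner face also bounds the left lane. Axes as the warmer.
- wall_right (a point): The same on the right: front end of the right side wall, top edge of its inner face, 130 mm to the right of the middle, 40 mm above the table. Axes as the warmer.
- lane_left (a point): Middle of the mouth of the left lane, on the deck in the plane of the sash. The lane, 62 mm wide, lies between the left side wall and a white warm-air unit, 55 mm tall, that fills the middle of the warmer from 20 mm behind the sash to the back (front corners rounded, 15 mm radius). Axes as the warmer.
- lane_right (a point): Middle of the mouth of the right lane, on the deck in the plane of the sash. The lane, 55 mm wide, lies between the right side wall and the white warm-air unit and starts 20 mm behind the sash. Axes as the warmer.
- sash (a joint): Height of the clear vertical sash, m: 0 = shut, resting on the deck; 0.125 = fully up, its lower edge then 133 mm above the table. The sash is 8 mm thick, centred on the warmer's x = 0, 134 mm tall. It is counterbalanced and stays where it is left; it takes about 8 N to lift and 2 N to lower.
- sash_knob (a point): Centre of the white ball knob on the sash, 34 mm across, on a 14 mm steel stem; it stands 55 mm out from the sash towards the robot, midway across, 113 mm above the table when the sash is shut, and moves with it. Axes as the warmer.
- bottle_a: Full glass infusion bottle, upright: round body 49 mm across and 70 mm tall, then a narrow neck with a 30 mm wide metal cap, 100 mm tall in all, about 190 g; paper label. Origin at the centre of its underside, z up its axis. May be absent.
- bottle_b: Full glass infusion bottle, upright: round body 49 mm across and 70 mm tall, then a narrow neck with a 30 mm wide metal cap, 100 mm tall in all, about 190 g; paper label. Origin at the centre of its underside, z up its axis. May be absent.
- vial_a: Full glass vial, upright: round body 43 mm across and 46 mm tall, then a narrow neck with a 30 mm wide metal cap, 70 mm tall in all, about 100 g; paper label. Origin at the centre of its underside, z up its axis. May be absent.
- vial_b: Full glass vial, upright: round body 43 mm across and 46 mm tall, then a narrow neck with a 30 mm wide metal cap, 70 mm tall in all, about 100 g; paper label. Origin at the centre of its underside, z up its axis. May be absent.
- vial_c: Full glass vial, upright: round body 43 mm across and 46 mm tall, then a narrow neck with a 30 mm wide metal cap, 70 mm tall in all, about 100 g; paper label. Origin at the centre of its underside, z up its axis. May be absent.
- carton_small: Bystander: paper carton 62 x 36 x 40 mm (x, y, z), origin at the centre of its underside. It may stand among the bottles and vials.
- carton_long: Bystander: carton 115 x 55 x 32 mm lying flat, origin at the centre of its underside.
- carton_tall: Bystander: carton 50 x 80 x 95 mm, origin at the centre of its underside.
- cups: Bystander: upright stack of white plastic cups, 67 mm across, 90 mm tall, origin at the centre of its underside.
- antiseptic: Bystander: white plastic bottle 62 mm across, 165 mm tall, origin at the centre of its underside.
- saline: Bystander: clear bottle 70 mm across, 175 mm tall, origin at the centre of its underside.
- steel_bowl: Bystander: steel bowl 110 mm across, 35 mm tall, origin at the centre of its underside.

How it is judged:
By the outcome, as a careful person would: the job done as asked, in the order asked, and still so for the second after the job is handed in, with the robot touching nothing.
Of bottle_a, bottle_b, vial_a, vial_b, vial_c only 3 to 4 are there at a start; the rules pass over those that are not, and their reading is None.
At some moment in a run one of vial_a, vial_b, vial_c may be knocked a few centimetres aside while the robot is not near it.
It also fails if it takes over 210 s, if anything falls off the work surface, if the arm or the gripper's body presses on something with over 40 N, if the wrist force passes 120 N, or if a joint passes its speed limit or range.

## Robot

A 6-joint arm with a two-finger parallel gripper is mounted at the origin on the work surface. World frame = base frame: x ahead of the robot, y to its left, z up, the work surface at z = 0. Lengths are in m, angles in rad, forces in N, time in s.
With the tool pointing down it reaches from about 0.325 to 0.9 m from the base axis. Payload 6.1 kg.
Tool frame: the origin (TCP) lies at the very end of the fingers, on their centre line; the grasp point (between the pads) lies ctrl.pinch_z behind it (ctrl.pinch_z is the distance from the TCP to the grasp point, in m); z points along the fingers, y is the line along which they close (so a half turn about z gives the same grasp; the last joint's range is limited). The gripper opens to 87 mm and grips with 3 to 60 N. Pads are 19 mm wide; open, the fingers measure 117 mm over their backs; the gripper's body (75 mm by 190 mm) begins 51 mm behind the grasp point.
Start: joints at [1.213, 0.22, 1.526, -0, 1.395, -0.126], TCP at [0.144, 0.608, 0.223] pointing down, gripper open.
Joint ranges: [-2.98, 2.98], [-0.91, 2.08], [0.09, 2.57], [-1.24, 4.39], [0.2, 2.65], [-2.68, 2.68]. Speed limits (rad/s): [2.57, 2.57, 3.01, 3.14, 3.14, 3.14].

## Interface

Orientations are given as a 3x3 rotation matrix whose columns are the frame's x, y, z axes.
In Python, from rig import ctrl gives the robot as it stands.
- The arm moves only by the tool arm_command, never from a script. Its argument "commands" is a list of rows, each an object with "offset": the shift along the tool's x, y, z in mm, a list of three; "angular": the turn, a rotation vector about the tool's x, y, z in rad, a list of three; "claw": the closure, from -1 (fully open) to 1 (shut). In form: [{"offset": [tx, ty, tz], "angular": [rx, ry, rz], "claw": claw}, ...]. A call has exactly 10 rows; each row shifts and turns the commanded pose from where the row before left it, along the tool's axes as they then stand; what a row does not reach is not made up. A row lasts 1/8 s, in which the tool goes at most 62.5 mm and 10.7 degrees, less where a joint would pass 70% of its speed; a pose out of reach is approached as far as the arm can. A call with a gripper value outside its range is refused whole. The fingers move at their own pace and stop on an object; "squeeze" is the grip in N (left out, the last holds). Time passes only in rows, so rows that do not move let the fingers close, or fill a call up. It gives the time, the measured TCP pose, the force, the opening and the grip force at its end, in the units of the state.
- ctrl.get_obs(): the state, without advancing time (a new reading comes with each control period).
- ctrl.capture(name): name is "scene" or "top" or "wrist"; returns a dict with "pixels" (384x512x3 uint8, red, green, blue), "range_z" (384x512 float32, m along the optical axis (not along the pixel's ray), 0 where there is no reading), "mtx" (3x3 intrinsics, pixels), "extrinsics" (4x4, takes a point from camera to world coordinates). Camera axes: x right, y down, z forward; pixel columns grow to the right and rows downward; lengths in m; the calibration is good to about 2 mm. A picture is of the moment at which its call begins.
- ctrl.finish_job(): hands the job in; it is judged then, once.
Trained networks look in the newest picture that a camera, given by its name, has taken for a name from the list of things; names that differ only in an ending like _2 or _b are one class to them, and where a whole thing is asked for, a point or a joint stands for the part that bears it (a point fixed in the world has none). Each returns a list of dicts, best first, with "p" (0 to 1); they miss things now and then, are a little off and sometimes report something else, mostly with a low value. They report only what shows in the picture. A call takes as long as a camera call.
- ctrl.cut_out(query, camera): "pixels" (384x512 bool, what is visible of it).
- ctrl.place_of(query, camera): "centre" ([x, y, z] in m, in world coordinates, good to about 4 mm: a listed point, or the origin of a listed thing).
The state is a dict: "clock": time; "joint_positions": joint angles; "joint_vel": joint speeds; "tau": joint torques, N m; "tool_pos": TCP position; "tcp_rot": TCP orientation; "ft_force": force on the tool from outside, world axes, zero at the start; "wrist_torque": the same for the moment, N m; "width": finger opening in m; "grip_force": force on a finger pad.
Only numpy, scipy, OpenCV 4.12 (cv2) and the standard library are available. Lean on these libraries where they do the work, as an engineer would, in place of code of your own. Each camera call takes 0.05 s, during which the arm holds its last target. There are 200 camera calls.

## Working session

There is one attempt and no reset: what is moved stays moved. The work goes in short steps, Python scripts to look and compute and a tool call to move; the robot and the scene stay as the last step left them, time stands still between calls to the robot, and variables do not carry over. Pictures are saved under pics/ and viewed, at most 14 in all, crops included, and the job is handed in when it is done.

Besides the shell and the picture viewer there is one more tool, called after "Emit:" as a command line: name --argument value ..., lists and objects as JSON in quotes. arm_command: Moves the arm, as the interface text tells. Its arguments: {"type":"object","properties":{"commands":{"type":"array","items":{"type":"object","properties":{"offset":{"type":"array","items":{"type":"number"}},"angular":{"type":"array","items":{"type":"number"}},"claw":{"type":"number"}}}},"squeeze":{"type":"number"}},"required":["commands"]}

```bash
mkdir -p pics; cat > h.py <<'E'
from rig import ctrl
import numpy as np, cv2
def snap(cam,fn=None):
    c=ctrl.capture(cam)
    if fn: cv2.imwrite('pics/'+fn,c['pixels'][:,:,::-1])
    return c
def pts(c):
    K=c['mtx'];z=c['range_z'];v,u=np.indices(z.shape)
    P=np.stack([(u-K[0,2])/K[0,0]*z,(v-K[1,2])/K[1,1]*z,z],-1)
    return P@c['extrinsics'][:3,:3].T+c['extrinsics'][:3,3]
def find(names,cam):
    for n in names:
        for d in ctrl.place_of(n,cam): 
            if d['p']>.2: print(cam,n,round(d['p'],2),np.round(d['centre'],3))
E
python3 - <<'E'
from h import *
o=ctrl.get_obs();print(o['tool_pos'],o['tcp_rot'],ctrl.pinch_z)
a=snap('scene','s0.png');b=snap('top','t0.png')
cv2.imwrite('pics/st.png',np.vstack([cv2.resize(a['pixels'],(400,300)),cv2.resize(b['pixels'],(400,300))])[:,:,::-1])
N=['warmer','apron','wall_left','wall_right','lane_left','lane_right','sash_knob','bottle_a','vial_a','carton_small','carton_long','carton_tall','cups','antiseptic','saline','steel_bowl']
find(N,'top');find(N,'scene')
E
```

```text
[0.14337094 0.60770555 0.22143248] [[-9.73257437e-01  2.29716148e-01 -6.72833804e-04]
 [ 2.29717002e-01  9.73255837e-01 -1.78173369e-03]
 [ 2.45546426e-04 -1.88864693e-03 -9.99998186e-01]] 0.0187
top warmer 0.97 [ 0.623 -0.002  0.003]
top warmer 0.56 [0.732 0.291 0.003]
top apron 0.88 [ 0.434 -0.009  0.009]
top wall_left 0.82 [0.429 0.123 0.041]
top wall_right 0.65 [ 0.44 -0.14  0.04]
top lane_left 0.87 [0.623 0.098 0.01 ]
top lane_right 0.71 [ 0.627 -0.108  0.004]
top lane_right 0.34 [0.732 0.296 0.002]
top sash_knob 0.86 [ 0.572 -0.006  0.123]
top sash_knob 0.68 [ 0.666 -0.447 -0.002]
top bottle_a 0.71 [ 0.589 -0.334  0.006]
top bottle_a 0.55 [ 0.486 -0.437 -0.002]
top vial_a 0.77 [0.444 0.294 0.001]
top vial_a 0.67 [ 0.48   0.433 -0.   ]
top vial_a 0.49 [ 0.452 -0.291  0.   ]
top carton_small 0.85 [ 0.452 -0.291  0.004]
top carton_long 0.56 [0.324 0.46  0.002]
top carton_long 0.47 [ 0.591 -0.332  0.001]
top carton_long 0.26 [ 0.325 -0.442 -0.001]
top carton_tall 0.68 [ 0.485 -0.436 -0.004]
top carton_tall 0.62 [ 0.662 -0.448 -0.002]
top cups 0.73 [ 0.655  0.444 -0.001]
top cups 0.
[... 475 characters left out ...]
.   ]
scene sash_knob 0.58 [ 0.571 -0.002  0.12 ]
scene bottle_a 0.68 [ 0.595 -0.338 -0.   ]
scene bottle_a 0.55 [ 0.484 -0.433 -0.003]
scene bottle_a 0.52 [ 0.439 -0.008  0.01 ]
scene vial_a 0.76 [ 0.448  0.291 -0.002]
scene vial_a 0.73 [ 0.484  0.429 -0.002]
scene vial_a 0.22 [ 0.322  0.454 -0.   ]
scene carton_small 0.62 [ 0.452 -0.287 -0.001]
scene carton_small 0.32 [0.734 0.297 0.001]
scene carton_long 0.62 [ 0.63  -0.101  0.005]
scene carton_long 0.59 [ 0.322  0.453 -0.001]
scene carton_tall 0.73 [ 0.662 -0.449  0.002]
scene cups 0.83 [ 0.733  0.294 -0.002]
scene antiseptic 0.97 [ 0.655  0.447 -0.004]
scene saline 0.61 [ 0.721 -0.289  0.001]
scene steel_bowl 0.94 [ 0.327 -0.439 -0.004]
```

View pics/s0.png

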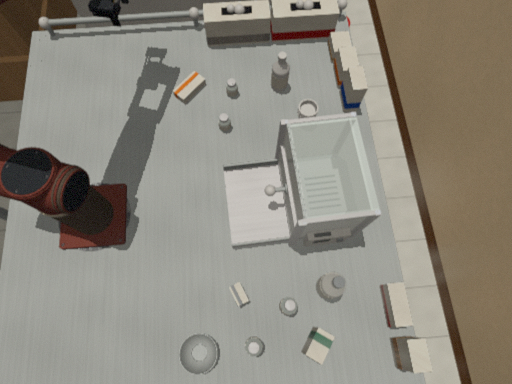

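View pics/t0.png

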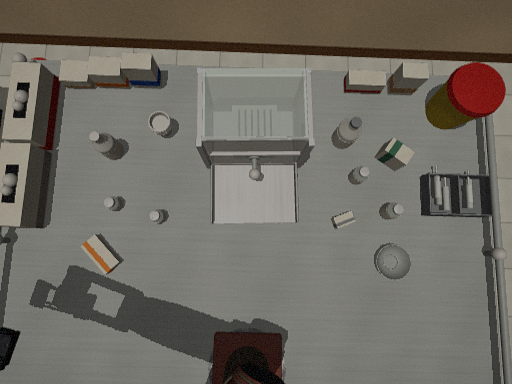

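The scene view shows two bottles on the right at (289,307) and (254,346), and two vials on the left at (224,122) and (232,88). The warmer is at centre, with its knob at (270,190). Next I'll refine the warmer's pose.

```bash
cat >> h.py <<'E'
from scipy.spatial.transform import Rotation as R
def Rt(phi,th=0):
    "tool x yaw phi when vertical (deg); th: tilt forward along tool-z heading (deg) for phi near 180 or 0"
    a=np.radians(phi); x=np.array([np.cos(a),np.sin(a),0]); z=np.array([0,0,-1.]); y=np.cross(z,x)
    M=np.stack([x,y,z],1)
    # tilt about world left axis so that z swings to +x-ish: about tool y
    s=1 if np.cos(a)>0 else -1
    return M@R.from_rotvec([0,np.radians(th)*s,0]).as_matrix()
def plan(pos,M):
    o=ctrl.get_obs();C=np.array(o['tcp_rot'])
    rv=R.from_matrix(C.T@M).as_rotvec()
    print('rot(first)',np.round(rv,3),'|',round(np.degrees(np.linalg.norm(rv)),1),'deg; then offset new frame mm',np.round(1e3*M.T@(np.array(pos)-o['tool_pos']),1),' offset cur frame',np.round(1e3*C.T@(np.array(pos)-o['tool_pos']),1))
E
python3 - <<'E'
from h import *
for cam in('top','scene'):
    P=pts(snap(cam)).reshape(-1,3)
    for s in(1,-1):
        m=(P[:,2]>.034)&(P[:,2]<.046)&(P[:,0]>.44)&(P[:,0]<.6)&(abs(P[:,1]-s*.13+.005)<.03)
        q=P[m]; k=np.polyfit(q[:,0],q[:,1],1);print(cam,s,m.sum(),k,np.polyval(k,[.43,.62]),q[:,0].min(),q[:,1].min(),q[:,1].max())
    d=P[(abs(P[:,2]-.008)<.003)&(P[:,0]>.41)&(P[:,0]<.5)&(abs(P[:,1])<.11)]
    e=[d[(abs(d[:,1]-y)<.01)][:,0].min() for y in(-.09,-.05,0,.05,.09)];print('front edge',np.round(e,4),np.median(d[:,2]))
E
```

```text
top 1 115 [0.03809452 0.10777543] [0.12415607 0.13139403] 0.4412948854172235 0.1213398490016281 0.132992458854846
top -1 110 [ 0.041892   -0.15956271] [-0.14154915 -0.13358967] 0.4429621110921621 -0.1437316719728055 -0.1323227495510078
front edge [0.4403 0.439  0.4375 0.4362 0.4349] 0.007952059949908885
scene 1 100 [0.04312782 0.10634796] [0.12489292 0.13308721] 0.4407621723482011 0.12328334006632291 0.13605351757355405
scene -1 102 [ 0.04383149 -0.15973466] [-0.14088712 -0.13255913] 0.44239728740139483 -0.14261682712472395 -0.13028155092801713
front edge [0.4382 0.4368 0.4173 0.4136 0.4129] 0.008657348645081164
```

```bash
cat >> h.py <<'E'
YAW=.042
def W(x,y,z=0):
    return np.array([.625+x*np.cos(YAW)-y*np.sin(YAW), x*np.sin(YAW)+y*np.cos(YAW), z])
PZ=ctrl.pinch_z
E
python3 - <<'E'
from h import *
P=pts(snap('top')).reshape(-1,3)
q=P[(np.hypot(P[:,0]-.57,P[:,1]+.0025)<.02)&(P[:,2]>.06)];print(len(q),q[:,2].max(),np.median(q,0), q.min(0),q.max(0))
M=Rt(182.4,40); k=W(-.055,0,.114); t=k+PZ*M[:,2]; print('tcp',t)
plan(t-.12*M[:,2],M); plan([.45,0,.3],Rt(182.4))
E
```

```text
107 0.1423259428126986 [ 0.57007601 -0.00232859  0.1337757 ] [ 0.55522084 -0.01716381  0.11997913] [0.58964212 0.01232204 0.14232594]
tcp [ 0.58205809 -0.00180597  0.09967497]
rot(first) [-0.096 -0.694 -0.262] | 42.8 deg; then offset new frame mm [-237.  -627.9  239.3]  offset cur frame [-492.7 -513.9   30.9]
rot(first) [-0.    -0.    -0.274] | 15.7 deg; then offset new frame mm [-280.7 -620.6  -77.5]  offset cur frame [-438.  -521.6  -77.5]
```

Emit:
arm_command --commands '[{"angular": [-0.0192, -0.139, -0.0524], "claw": -1}, {"angular": [-0.0192, -0.139, -0.0524], "claw": -1}, {"angular": [-0.0192, -0.139, -0.0524], "claw": -1}, {"angular": [-0.0192, -0.139, -0.0524], "claw": -1}, {"angular": [-0.0192, -0.139, -0.0524], "claw": -1}, {"offset": [-18.6, -48.3, 17.9], "claw": -1}, {"offset": [-18.6, -48.3, 17.9], "claw": -1}, {"offset": [-18.6, -48.3, 17.9], "claw": -1}, {"offset": [-18.6, -48.3, 17.9], "claw": -1}, {"offset": [-18.6, -48.3, 17.9], "claw": -1}]'

```text
invalid input at $.commands[0]: expected keys offset, angular, claw
```

Emit:
arm_command --commands '[{"offset": [-18.6, -48.3, 17.9], "claw": -1}, {"offset": [-18.6, -48.3, 17.9], "claw": -1}, {"offset": [-18.6, -48.3, 17.9], "claw": -1}, {"offset": [-18.6, -48.3, 17.9], "claw": -1}, {"offset": [-18.6, -48.3, 17.9], "claw": -1}, {"offset": [-18.6, -48.3, 17.9], "claw": -1}, {"offset": [-18.6, -48.3, 17.9], "claw": -1}, {"offset": [-18.6, -48.3, 17.9], "claw": -1}, {"claw": -1}, {"claw": -1}]'

```text
invalid input at $.commands[0]: expected keys offset, angular, claw
```

```bash
python3 - <<'E'
from h import *
snap('wrist','w1.png');find(['sash_knob'],'wrist')
M=Rt(182.4,40); k=W(-.055,0,.122); t=k+PZ*M[:,2]; print('tcp',t,ctrl.get_obs()['tool_pos'])
plan(t,M)
E
```

```text
tcp [ 0.58205809 -0.00180597  0.10767497] [0.14358691 0.6082759  0.22252602]
rot(first) [-0.095 -0.694 -0.262] | 42.8 deg; then offset new frame mm [-242.2 -627.9  353.2]  offset cur frame [-566.9 -493.1  114.8]
```

View pics/w1.png

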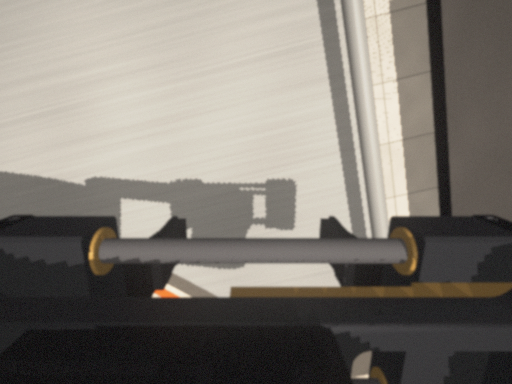

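The picture shows the table from the start pose. No move ran, because every row needs all three keys, so I'll send the rows again in full.

Emit:
arm_command --commands '[{"offset": [0, 0, 0], "angular": [-0.0192, -0.139, -0.0524], "claw": -1}, {"offset": [0, 0, 0], "angular": [-0.0192, -0.139, -0.0524], "claw": -1}, {"offset": [0, 0, 0], "angular": [-0.0192, -0.139, -0.0524], "claw": -1}, {"offset": [0, 0, 0], "angular": [-0.0192, -0.139, -0.0524], "claw": -1}, {"offset": [0, 0, 0], "angular": [-0.0192, -0.139, -0.0524], "claw": -1}, {"offset": [-18.6, -48.3, 17.9], "angular": [0, 0, 0], "claw": -1}, {"offset": [-18.6, -48.3, 17.9], "angular": [0, 0, 0], "claw": -1}, {"offset": [-18.6, -48.3, 17.9], "angular": [0, 0, 0], "claw": -1}, {"offset": [-18.6, -48.3, 17.9], "angular": [0, 0, 0], "claw": -1}, {"offset": [-18.6, -48.3, 17.9], "angular": [0, 0, 0], "claw": -1}]'

```text
clock: 3.2
tool_pos: [0.2828, 0.3711, 0.2139]
tcp_rot: [[-0.764, -0.042, 0.644], [-0.032, 0.999, 0.028], [-0.644, 0.001, -0.765]]
ft_force: [0.8, 0.2, -0.7]
width: 0.0873
grip_force: 0.0
```

Emit:
arm_command --commands '[{"offset": [-18.6, -48.3, 17.9], "angular": [0, 0, 0], "claw": -1}, {"offset": [-18.6, -48.3, 17.9], "angular": [0, 0, 0], "claw": -1}, {"offset": [-18.6, -48.3, 17.9], "angular": [0, 0, 0], "claw": -1}, {"offset": [-18.6, -48.3, 17.9], "angular": [0, 0, 0], "claw": -1}, {"offset": [-18.6, -48.3, 17.9], "angular": [0, 0, 0], "claw": -1}, {"offset": [-18.6, -48.3, 17.9], "angular": [0, 0, 0], "claw": -1}, {"offset": [-18.6, -48.3, 17.9], "angular": [0, 0, 0], "claw": -1}, {"offset": [-18.6, -48.3, 17.9], "angular": [0, 0, 0], "claw": -1}, {"offset": [0, 0, 0], "angular": [0, 0, 0], "claw": -1}, {"offset": [0, 0, 0], "angular": [0, 0, 0], "claw": -1}]'

```text
clock: 4.45
tool_pos: [0.4925, 0.015, 0.1978]
tcp_rot: [[-0.771, -0.041, 0.636], [-0.031, 0.999, 0.028], [-0.637, 0.002, -0.771]]
ft_force: [0.0, -0.6, -0.5]
width: 0.0872
grip_force: 0.0
```

```bash
python3 - <<'E'
from h import *
snap('wrist','w2.png');find(['sash_knob'],'wrist')
M=Rt(182.4,40); k=W(-.055,0,.122); t=k+PZ*M[:,2]; print('tcp',t,ctrl.get_obs()['tool_pos'])
plan(t,M)
E
```

```text
wrist sash_knob 0.74 [ 0.573 -0.001  0.121]
wrist sash_knob 0.54 [ 0.432 -0.01   0.007]
tcp [ 0.58205809 -0.00180597  0.10767497] [0.49250064 0.01671145 0.19820546]
rot(first) [ 0.003 -0.007  0.002] | 0.5 deg; then offset new frame mm [ -9.8 -22.3 126.4]  offset cur frame [-10.6 -22.7 126.2]
```

View pics/w2.png

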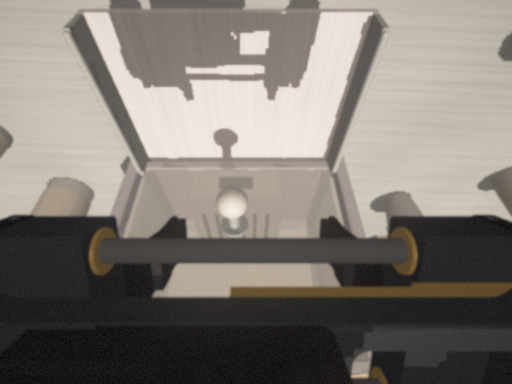

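The wrist view shows the knob at (232,205), ahead of the open fingers, and the network agrees at (0.573, -0.001, 0.121). I'll go in and grip it.

Emit:
arm_command --commands '[{"offset": [-10, -22, 0], "angular": [0, -0.007, 0], "claw": -1}, {"offset": [0, 0, 21], "angular": [0, 0, 0], "claw": -1}, {"offset": [0, 0, 21], "angular": [0, 0, 0], "claw": -1}, {"offset": [0, 0, 21], "angular": [0, 0, 0], "claw": -1}, {"offset": [0, 0, 21], "angular": [0, 0, 0], "claw": -1}, {"offset": [0, 0, 21], "angular": [0, 0, 0], "claw": -1}, {"offset": [0, 0, 21], "angular": [0, 0, 0], "claw": -1}, {"offset": [0, 0, 0], "angular": [0, 0, 0], "claw": 0.6}, {"offset": [0, 0, 0], "angular": [0, 0, 0], "claw": 0.6}, {"offset": [0, 0, 0], "angular": [0, 0, 0], "claw": 1}]' --squeeze 30

```text
clock: 5.8
tool_pos: [0.5827, -0.0023, 0.1094]
tcp_rot: [[-0.764, -0.044, 0.644], [-0.033, 0.999, 0.029], [-0.644, 0.0, -0.765]]
ft_force: [0.4, -0.5, 0.7]
width: 0.0648
grip_force: 0.0
```

Emit:
arm_command --commands '[{"offset": [0, 0, 0], "angular": [0, 0, 0], "claw": 1}, {"offset": [0, 0, 0], "angular": [0, 0, 0], "claw": 1}, {"offset": [0, 0, 0], "angular": [0, 0, 0], "claw": 1}, {"offset": [0, 0, 0], "angular": [0, 0, 0], "claw": 1}, {"offset": [0, 0, 0], "angular": [0, 0, 0], "claw": 1}, {"offset": [0, 0, 0], "angular": [0, 0, 0], "claw": 1}, {"offset": [0, 0, 0], "angular": [0, 0, 0], "claw": 1}, {"offset": [0, 0, 0], "angular": [0, 0, 0], "claw": 1}, {"offset": [0, 0, 0], "angular": [0, 0, 0], "claw": 1}, {"offset": [0, 0, 0], "angular": [0, 0, 0], "claw": 1}]'

```text
clock: 7.05
tool_pos: [0.5826, -0.0033, 0.1082]
tcp_rot: [[-0.765, -0.042, 0.642], [-0.032, 0.999, 0.028], [-0.643, 0.001, -0.766]]
ft_force: [-3.6, -3.7, 1.8]
width: 0.0323
grip_force: 30.0
```

Emit:
arm_command --commands '[{"offset": [-9.3, 0, -11.1], "angular": [0, 0, 0], "claw": 1}, {"offset": [-9.3, 0, -11.1], "angular": [0, 0, 0], "claw": 1}, {"offset": [-9.3, 0, -11.1], "angular": [0, 0, 0], "claw": 1}, {"offset": [-9.3, 0, -11.1], "angular": [0, 0, 0], "claw": 1}, {"offset": [-9.3, 0, -11.1], "angular": [0, 0, 0], "claw": 1}, {"offset": [-9.3, 0, -11.1], "angular": [0, 0, 0], "claw": 1}, {"offset": [-9.3, 0, -11.1], "angular": [0, 0, 0], "claw": 1}, {"offset": [-9.3, 0, -11.1], "angular": [0, 0, 0], "claw": 1}, {"offset": [0, 0, 0], "angular": [0, 0, 0], "claw": 1}, {"offset": [0, 0, 0], "angular": [0, 0, 0], "claw": 1}]'

```text
clock: 8.3
tool_pos: [0.5825, -0.0033, 0.2241]
tcp_rot: [[-0.765, -0.043, 0.643], [-0.032, 0.999, 0.028], [-0.643, 0.001, -0.766]]
ft_force: [-2.7, -3.7, 2.2]
width: 0.0328
grip_force: 30.0
```

```bash
python3 - <<'E'
from h import *
snap('top');find(['sash_knob'],'top');snap('scene');find(['sash_knob'],'scene');print(ctrl.get_obs()['ft_force'],ctrl.get_obs()['tool_pos'])
E
```

```text
top sash_knob 0.57 [ 0.572 -0.005  0.239]
scene sash_knob 0.57 [ 0.571 -0.004  0.236]
[-1.94943874 -3.99639818  2.53935392] [ 0.58253749 -0.003323    0.22410709]
```

Emit:
arm_command --commands '[{"offset": [-1.3, 0, -1.5], "angular": [0, 0, 0], "claw": 1}, {"offset": [-1.3, 0, -1.5], "angular": [0, 0, 0], "claw": 1}, {"offset": [-1.3, 0, -1.5], "angular": [0, 0, 0], "claw": 1}, {"offset": [0, 0, 0], "angular": [0, 0, 0], "claw": 1}, {"offset": [0, 0, 0], "angular": [0, 0, 0], "claw": 1}, {"offset": [0, 0, 0], "angular": [0, 0, 0], "claw": 1}, {"offset": [0, 0, 0], "angular": [0, 0, 0], "claw": 1}, {"offset": [0, 0, 0], "angular": [0, 0, 0], "claw": 1}, {"offset": [0, 0, 0], "angular": [0, 0, 0], "claw": 1}, {"offset": [0, 0, 0], "angular": [0, 0, 0], "claw": 1}]'

```text
clock: 9.75
tool_pos: [0.5816, -0.0033, 0.2259]
tcp_rot: [[-0.768, -0.042, 0.639], [-0.031, 0.999, 0.028], [-0.64, 0.002, -0.769]]
ft_force: [22.7, -6.4, -20.4]
width: 0.0325
grip_force: 30.0
```

Emit:
arm_command --commands '[{"offset": [1.3, 0, 1.5], "angular": [0, 0, 0], "claw": 1}, {"offset": [0, 0, 0], "angular": [0, 0, 0], "claw": -1}, {"offset": [0, 0, 0], "angular": [0, 0, 0], "claw": -1}, {"offset": [0, 0, 0], "angular": [0, 0, 0], "claw": -1}, {"offset": [0, 0, 0], "angular": [0, 0, 0], "claw": -1}, {"offset": [0, 0, 0], "angular": [0, 0, 0], "claw": -1}, {"offset": [0, 0, -25], "angular": [0, 0, 0], "claw": -1}, {"offset": [0, 0, -35], "angular": [0, 0, 0], "claw": -1}, {"offset": [0, 0, -35], "angular": [0, 0, 0], "claw": -1}, {"offset": [0, 0, -35], "angular": [0, 0, 0], "claw": -1}]'

```text
clock: 11.0
tool_pos: [0.4982, -0.0066, 0.3286]
tcp_rot: [[-0.765, -0.043, 0.643], [-0.033, 0.999, 0.028], [-0.643, 0.001, -0.766]]
ft_force: [0.2, -0.7, 0.5]
width: 0.087
grip_force: 0.0
```

```bash
cat >> h.py <<'E'
def caps(c,guess,h,r=.03):
    P=pts(c).reshape(-1,3)
    for g in guess:
        q=P[(np.hypot(P[:,0]-g[0],P[:,1]-g[1])<r)&(abs(P[:,2]-h)<.007)]
        print('cap',g,len(q),np.round(q.mean(0),4) if len(q) else '', np.round((q.max(0)+q.min(0))/2,4) if len(q) else '')
E
python3 - <<'E'
from h import *
c=snap('top');find(['sash_knob','bottle_a','vial_a'],'top')
caps(c,[(.592,-.336),(.485,-.435)],.1);caps(c,[(.446,.2925),(.482,.431)],.07)
c=snap('scene');find(['bottle_a','vial_a'],'scene')
caps(c,[(.592,-.336),(.485,-.435)],.1);caps(c,[(.446,.2925),(.482,.431)],.07)
M=Rt(182.4+20)
plan([.592,-.336,.20],M)
E
```

```text
top sash_knob 0.8 [ 0.569 -0.006  0.239]
top bottle_a 0.72 [ 0.592 -0.332  0.001]
top bottle_a 0.68 [ 0.486 -0.438 -0.002]
top vial_a 0.7 [0.444 0.292 0.002]
top vial_a 0.59 [0.484 0.434 0.001]
cap (0.592, -0.336) 78 [ 0.5941 -0.3341  0.0992] [ 0.5937 -0.335   0.0987]
cap (0.485, -0.435) 85 [ 0.4844 -0.4332  0.0991] [ 0.4847 -0.4351  0.0987]
cap (0.446, 0.2925) 78 [0.4469 0.2912 0.0691] [0.4479 0.292  0.0688]
cap (0.482, 0.431) 82 [0.4822 0.4292 0.0697] [0.4829 0.4297 0.0687]
scene bottle_a 0.66 [ 0.593 -0.337  0.004]
scene bottle_a 0.6 [ 0.484 -0.435 -0.007]
scene vial_a 0.56 [0.481 0.43  0.001]
scene vial_a 0.47 [ 0.442 -0.142  0.042]
cap (0.592, -0.336) 90 [ 0.592  -0.3328  0.1005] [ 0.5921 -0.3322  0.0998]
cap (0.485, -0.435) 105 [ 0.4821 -0.4324  0.1004] [ 0.4818 -0.4319  0.1   ]
cap (0.446, 0.2925) 6 [0.4543 0.2984 0.0706] [0.4539 0.2989 0.0711]
cap (0.482, 0.431) 59 [0.4791 0.4304 0.0697] [0.4796 0.4318 0.0694]
rot(first) [-0.119  0.689 -0.334] | 44.4 deg; then offset new frame mm [  39.5 -340.1  125.6]  offset cur frame [  19.6 -333.4  146.4]
```

```bash
python3 - <<'E'
from h import *
plan([.593,-.334,.17],Rt(170))
E
```

```text
rot(first) [0.078 0.693 0.208] | 41.7 deg; then offset new frame mm [-149.6 -306.2  155.6]  offset cur frame [  38.  -331.6  170.2]
```

Emit:
arm_command --commands '[{"offset": [0, 0, 0], "angular": [0.0156, 0.1386, 0.0416], "claw": -1}, {"offset": [0, 0, 0], "angular": [0.0156, 0.1386, 0.0416], "claw": -1}, {"offset": [0, 0, 0], "angular": [0.0156, 0.1386, 0.0416], "claw": -1}, {"offset": [0, 0, 0], "angular": [0.0156, 0.1386, 0.0416], "claw": -1}, {"offset": [0, 0, 0], "angular": [0.0156, 0.1386, 0.0416], "claw": -1}, {"offset": [-18.7, -38.3, 19], "angular": [0, 0, 0], "claw": -1}, {"offset": [-18.7, -38.3, 19], "angular": [0, 0, 0], "claw": -1}, {"offset": [-18.7, -38.3, 19], "angular": [0, 0, 0], "claw": -1}, {"offset": [-18.7, -38.3, 19], "angular": [0, 0, 0], "claw": -1}, {"offset": [-18.7, -38.3, 19], "angular": [0, 0, 0], "claw": -1}]'

```text
clock: 12.6
tool_pos: [0.5581, -0.2125, 0.2299]
tcp_rot: [[-0.985, 0.173, -0.0], [0.173, 0.985, 0.0], [0.0, 0.0, -1.0]]
ft_force: [0.2, -0.2, 0.4]
width: 0.087
grip_force: 0.0
```

Emit:
arm_command --commands '[{"offset": [-18.7, -38.3, 19], "angular": [0, 0, 0], "claw": -1}, {"offset": [-18.7, -38.3, 19], "angular": [0, 0, 0], "claw": -1}, {"offset": [-18.7, -38.3, 19], "angular": [0, 0, 0], "claw": -1}, {"offset": [0, 0, 0], "angular": [0, 0, 0], "claw": -1}, {"offset": [0, 0, 0], "angular": [0, 0, 0], "claw": -1}, {"offset": [0, 0, 0], "angular": [0, 0, 0], "claw": -1}, {"offset": [0, 0, 0], "angular": [0, 0, 0], "claw": -1}, {"offset": [0, 0, 0], "angular": [0, 0, 0], "claw": -1}, {"offset": [0, 0, 0], "angular": [0, 0, 0], "claw": -1}, {"offset": [0, 0, 0], "angular": [0, 0, 0], "claw": -1}]'

```text
clock: 13.85
tool_pos: [0.5935, -0.3346, 0.1764]
tcp_rot: [[-0.985, 0.174, 0.002], [0.174, 0.985, -0.001], [-0.003, -0.001, -1.0]]
ft_force: [0.5, -0.3, -0.6]
width: 0.0867
grip_force: 0.0
```

```bash
python3 - <<'E'
from h import *
c=snap('wrist');find(['bottle_a'],'wrist');caps(c,[(.593,-.334)],.1)
plan([.593,-.334,.036],Rt(170))
E
```

```text
wrist bottle_a 0.69 [ 0.485 -0.434 -0.   ]
wrist bottle_a 0.58 [ 0.592 -0.337  0.001]
cap (0.593, -0.334) 780 [ 0.5911 -0.336   0.1   ] [ 0.5921 -0.3362  0.0978]
rot(first) [-0.001  0.003 -0.   ] | 0.2 deg; then offset new frame mm [  0.5   0.6 140.3]  offset cur frame [  0.9   0.7 140.3]
```

Emit:
arm_command --commands '[{"offset": [1, -1, 28], "angular": [0, 0, 0], "claw": -1}, {"offset": [0, 0, 28], "angular": [0, 0, 0], "claw": -1}, {"offset": [0, 0, 28], "angular": [0, 0, 0], "claw": -1}, {"offset": [0, 0, 28], "angular": [0, 0, 0], "claw": -1}, {"offset": [0, 0, 28], "angular": [0, 0, 0], "claw": -1}, {"offset": [0, 0, 0], "angular": [0, 0, 0], "claw": -1}, {"offset": [0, 0, 0], "angular": [0, 0, 0], "claw": 1}, {"offset": [0, 0, 0], "angular": [0, 0, 0], "claw": 1}, {"offset": [0, 0, 0], "angular": [0, 0, 0], "claw": 1}, {"offset": [0, 0, 0], "angular": [0, 0, 0], "claw": 1}]' --squeeze 20

```text
clock: 15.2
tool_pos: [0.5929, -0.3359, 0.037]
tcp_rot: [[-0.985, 0.174, 0.003], [0.174, 0.985, -0.002], [-0.003, -0.001, -1.0]]
ft_force: [0.1, 0.3, 0.2]
width: 0.055
grip_force: 0.0
```

Emit:
arm_command --commands '[{"offset": [0, 0, 0], "angular": [0, 0, 0], "claw": 1}, {"offset": [0, 0, 0], "angular": [0, 0, 0], "claw": 1}, {"offset": [0, 0, -10], "angular": [0, 0, 0], "claw": 1}, {"offset": [0, 0, -20], "angular": [0, 0, 0], "claw": 1}, {"offset": [0, 0, -20], "angular": [0, 0, 0], "claw": 1}, {"offset": [0, 0, -20], "angular": [0, 0, 0], "claw": 1}, {"offset": [0, 0, -20], "angular": [0, 0, 0], "claw": 1}, {"offset": [0, 0, -10], "angular": [0, 0, 0], "claw": 1}, {"offset": [0, 0, 0], "angular": [0, 0, 0], "claw": 1}, {"offset": [0, 0, 0], "angular": [0, 0, 0], "claw": 1}]'

```text
clock: 16.45
tool_pos: [0.5918, -0.3351, 0.1352]
tcp_rot: [[-0.985, 0.174, 0.001], [0.174, 0.985, -0.0], [-0.001, -0.0, -1.0]]
ft_force: [-0.3, 0.7, -1.1]
width: 0.0486
grip_force: 20.0
```

```bash
python3 - <<'E'
from h import *
print(ctrl.get_obs()['tool_pos'],ctrl.get_obs()['width'],W(-.130,.101))
w=W(-.130,.101,.044)
M=Rt(92.4);plan(w,M)
plan([.43,-.2,.136],M)
E
```

```text
[ 0.59182256 -0.3351096   0.1351975 ] 0.04858116793842184 [0.49087389 0.09545254 0.        ]
rot(first) [1.000e-03 1.000e-03 1.354e+00] | 77.6 deg; then offset new frame mm [434.4 -82.8  91.2]  offset cur frame [174.3 406.5  91. ]
rot(first) [1.000e-03 1.000e-03 1.354e+00] | 77.6 deg; then offset new frame mm [ 141.8 -156.    -0.8]  offset cur frame [182.8 104.9  -1. ]
```

Emit:
arm_command --commands '[{"offset": [0, 0, 0], "angular": [0, 0, 0.1693], "claw": 1}, {"offset": [0, 0, 0], "angular": [0, 0, 0.1693], "claw": 1}, {"offset": [0, 0, 0], "angular": [0, 0, 0.1693], "claw": 1}, {"offset": [0, 0, 0], "angular": [0, 0, 0.1693], "claw": 1}, {"offset": [0, 0, 0], "angular": [0, 0, 0.1693], "claw": 1}, {"offset": [0, 0, 0], "angular": [0, 0, 0.1693], "claw": 1}, {"offset": [0, 0, 0], "angular": [0, 0, 0.1693], "claw": 1}, {"offset": [0, 0, 0], "angular": [0, 0, 0.1693], "claw": 1}, {"offset": [28.6, -37.2, 0], "angular": [0, 0, 0], "claw": 1}, {"offset": [28.6, -37.2, 0], "angular": [0, 0, 0], "claw": 1}]'

```text
clock: 17.7
tool_pos: [0.514, -0.2804, 0.134]
tcp_rot: [[-0.042, 0.999, -0.0], [0.999, 0.042, 0.001], [0.001, -0.0, -1.0]]
ft_force: [-0.7, 0.4, -1.1]
width: 0.0486
grip_force: 20.0
```

Emit:
arm_command --commands '[{"offset": [28.6, -37.2, 0], "angular": [0, 0, 0], "claw": 1}, {"offset": [28.6, -37.2, 0], "angular": [0, 0, 0], "claw": 1}, {"offset": [28.6, -37.2, 0], "angular": [0, 0, 0], "claw": 1}, {"offset": [42, 2, 0], "angular": [0, 0, 0], "claw": 1}, {"offset": [42, 2, 0], "angular": [0, 0, 0], "claw": 1}, {"offset": [42, 2, 0], "angular": [0, 0, 0], "claw": 1}, {"offset": [42, 2, 0], "angular": [0, 0, 0], "claw": 1}, {"offset": [42, 2, 0], "angular": [0, 0, 0], "claw": 1}, {"offset": [42, 2, 0], "angular": [0, 0, 0], "claw": 1}, {"offset": [42, 2, 0], "angular": [0, 0, 0], "claw": 1}]'

```text
clock: 18.95
tool_pos: [0.4016, 0.0953, 0.1346]
tcp_rot: [[-0.042, 0.999, 0.001], [0.999, 0.042, -0.001], [-0.001, 0.001, -1.0]]
ft_force: [0.8, -0.6, -1.7]
width: 0.0489
grip_force: 20.0
```

```bash
python3 - <<'E'
from h import *
print(ctrl.get_obs()['tool_pos'],ctrl.get_obs()['width'])
plan(W(-.130,.101,.0455),Rt(92.4))
E
```

```text
[0.40157074 0.09526308 0.13455247] 0.048893558296931657
rot(first) [ 0.001  0.001 -0.   ] | 0.1 deg; then offset new frame mm [-3.6 89.2 89.1]  offset cur frame [-3.4 89.1 89.2]
```

Emit:
arm_command --commands '[{"offset": [-1.2, 29.7, 0], "angular": [0, 0, 0], "claw": 1}, {"offset": [-1.2, 29.7, 0], "angular": [0, 0, 0], "claw": 1}, {"offset": [-1.2, 29.7, 0], "angular": [0, 0, 0], "claw": 1}, {"offset": [0, 0, 22], "angular": [0, 0, 0], "claw": 1}, {"offset": [0, 0, 22], "angular": [0, 0, 0], "claw": 1}, {"offset": [0, 0, 22], "angular": [0, 0, 0], "claw": 1}, {"offset": [0, 0, 16], "angular": [0, 0, 0], "claw": 1}, {"offset": [0, 0, 4], "angular": [0, 0, 0], "claw": 1}, {"offset": [0, 0, 0], "angular": [0, 0, 0], "claw": 1}, {"offset": [0, 0, 0], "angular": [0, 0, 0], "claw": 1}]'

```text
clock: 20.2
tool_pos: [0.4925, 0.094, 0.0503]
tcp_rot: [[-0.042, 0.999, 0.004], [0.999, 0.042, -0.001], [-0.001, 0.004, -1.0]]
ft_force: [-0.1, 0.1, -1.5]
width: 0.0484
grip_force: 20.0
```

```bash
python3 - <<'E'
from h import *
print(ctrl.get_obs()['tool_pos'],ctrl.get_obs()['ft_force'])
c=snap('scene','s2.png')
E
```

```text
[0.49247557 0.09397847 0.05034761] [-0.12477544  0.0813504  -1.53094141]
```

View pics/s2.png

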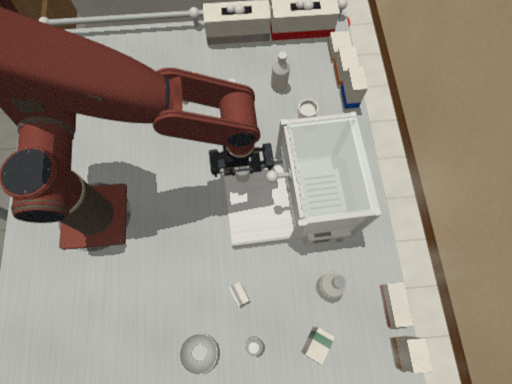

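The scene view shows the bottle in the gripper at about (243,172), over the apron by the left wall. It is about 5 mm above the deck, so I'll set it down.

Emit:
arm_command --commands '[{"offset": [0, 0, 3], "angular": [0, 0, 0], "claw": 1}, {"offset": [0, 0, 2], "angular": [0, 0, 0], "claw": 1}, {"offset": [0, 0, 1], "angular": [0, 0, 0], "claw": 1}, {"offset": [0, 0, 0], "angular": [0, 0, 0], "claw": 1}, {"offset": [0, 0, 0], "angular": [0, 0, 0], "claw": 1}, {"offset": [0, 0, 0], "angular": [0, 0, 0], "claw": 1}, {"offset": [0, 0, 0], "angular": [0, 0, 0], "claw": 1}, {"offset": [0, 0, 0], "angular": [0, 0, 0], "claw": 1}, {"offset": [0, 0, 0], "angular": [0, 0, 0], "claw": 1}, {"offset": [0, 0, 0], "angular": [0, 0, 0], "claw": 1}]'

```text
clock: 21.5
tool_pos: [0.4919, 0.094, 0.0445]
tcp_rot: [[-0.042, 0.999, 0.002], [0.999, 0.042, -0.001], [-0.001, 0.002, -1.0]]
ft_force: [-3.2, -0.4, 9.0]
width: 0.0487
grip_force: 20.0
```

Emit:
arm_command --commands '[{"offset": [0, 0, 0], "angular": [0, 0, 0], "claw": -1}, {"offset": [0, 0, 0], "angular": [0, 0, 0], "claw": -1}, {"offset": [0, 0, 0], "angular": [0, 0, 0], "claw": -1}, {"offset": [0, 0, 0], "angular": [0, 0, 0], "claw": -1}, {"offset": [0, 0, 0], "angular": [0, 0, 0], "claw": -1}, {"offset": [0, 0, -20], "angular": [0, 0, 0], "claw": -1}, {"offset": [0, 0, -30], "angular": [0, 0, 0], "claw": -1}, {"offset": [0, 0, -30], "angular": [0, 0, 0], "claw": -1}, {"offset": [0, 0, -30], "angular": [0, 0, 0], "claw": -1}, {"offset": [0, 0, -20], "angular": [0, 0, 0], "claw": -1}]'

```text
clock: 22.75
tool_pos: [0.492, 0.0941, 0.1751]
tcp_rot: [[-0.042, 0.999, 0.004], [0.999, 0.042, -0.001], [-0.001, 0.004, -1.0]]
ft_force: [0.3, -0.0, -0.5]
width: 0.087
grip_force: 0.0
```

Emit:
arm_command --commands '[{"offset": [0, -20, 0], "angular": [0, 0, -0.157], "claw": 0}, {"offset": [0, 0, 0], "angular": [0, 0, -0.157], "claw": 1}, {"offset": [0, 0, 0], "angular": [0, 0, -0.157], "claw": 1}, {"offset": [0, 0, 0], "angular": [0, 0, -0.157], "claw": 1}, {"offset": [0, 0, 0], "angular": [0, 0, -0.157], "claw": 1}, {"offset": [0, 0, 0], "angular": [0, 0, -0.157], "claw": 1}, {"offset": [0, 0, 0], "angular": [0, 0, -0.157], "claw": 1}, {"offset": [0, 0, 0], "angular": [0, 0, -0.157], "claw": 1}, {"offset": [0, 0, 0], "angular": [0, 0, -0.157], "claw": 1}, {"offset": [0, 0, 0], "angular": [0, 0, -0.157], "claw": 1}]'

```text
clock: 24.0
tool_pos: [0.4713, 0.0933, 0.1733]
tcp_rot: [[-0.999, -0.046, 0.002], [-0.046, 0.999, -0.001], [-0.002, -0.001, -1.0]]
ft_force: [-0.9, 0.8, -0.5]
width: 0.0014
grip_force: 0.0
```

Emit:
arm_command --commands '[{"offset": [0, 0, 0], "angular": [0, -0.1455, 0], "claw": 1}, {"offset": [0, 0, 0], "angular": [0, -0.1455, 0], "claw": 1}, {"offset": [0, 0, 0], "angular": [0, -0.1455, 0], "claw": 1}, {"offset": [0, 0, 0], "angular": [0, -0.1455, 0], "claw": 1}, {"offset": [0, 0, 0], "angular": [0, -0.1455, 0], "claw": 1}, {"offset": [0, 0, 0], "angular": [0, -0.1455, 0], "claw": 1}, {"offset": [0, 0, 0], "angular": [0, 0, 0], "claw": 1}, {"offset": [0, 0, 0], "angular": [0, 0, 0], "claw": 1}, {"offset": [0, 0, 0], "angular": [0, 0, 0], "claw": 1}, {"offset": [0, 0, 0], "angular": [0, 0, 0], "claw": 1}]'

```text
clock: 25.25
tool_pos: [0.4957, 0.1028, 0.1826]
tcp_rot: [[-0.658, -0.034, 0.752], [-0.028, 0.999, 0.021], [-0.752, -0.007, -0.659]]
ft_force: [-0.2, -0.9, -0.4]
width: 0.0007
grip_force: 0.0
```

```bash
python3 - <<'E'
from h import *
o=ctrl.get_obs();print(o['tool_pos'],o['joint_positions'],o['width'])
c=snap('top');find(['bottle_a','vial_a','sash_knob'],'top');caps(c,[(.492,.094)],.108)
c=snap('scene');caps(c,[(.492,.094)],.108)
plan(W(-.205,.101,.12),Rt(182.4,50));plan(W(-.205,.101,.032),Rt(182.4,50))
E
```

```text
[0.49571748 0.1027663  0.18255941] [ 0.0699662  -0.68051198  2.5726013  -0.08064233  0.3996517  -1.47797459] 0.0006883587628417963
top bottle_a 0.59 [ 0.484 -0.437  0.   ]
top bottle_a 0.45 [0.488 0.095 0.01 ]
top vial_a 0.59 [0.445 0.294 0.001]
top vial_a 0.32 [0.624 0.098 0.01 ]
top sash_knob 0.66 [ 0.573 -0.006  0.24 ]
cap (0.492, 0.094) 46 [0.4963 0.09   0.1073] [0.4971 0.0901 0.1081]
cap (0.492, 0.094) 70 [0.4906 0.0944 0.1083] [0.4903 0.0955 0.1072]
rot(first) [-0.01 -0.02  0.  ] | 1.3 deg; then offset new frame mm [100.   -7.3 -21. ]  offset cur frame [100.4  -7.5 -19. ]
rot(first) [-0.01 -0.02  0.  ] | 1.3 deg; then offset new frame mm [167.5  -7.3  35.5]  offset cur frame [166.7  -6.9  38.9]
```

Emit:
arm_command --commands '[{"offset": [0, 0, 0], "angular": [0, 0.125, 0], "claw": 1}, {"offset": [0, 0, 0], "angular": [0, 0.125, 0], "claw": 1}, {"offset": [0, 0, 0], "angular": [0, 0.125, 0], "claw": 1}, {"offset": [0, 0, 0], "angular": [0, 0.125, 0], "claw": 1}, {"offset": [20, 0, -7], "angular": [0, 0, 0], "claw": 1}, {"offset": [20, 0, -7], "angular": [0, 0, 0], "claw": 1}, {"offset": [20, 0, -7], "angular": [0, 0, 0], "claw": 1}, {"offset": [0, 0, 0], "angular": [0, 0, 0], "claw": 1}, {"offset": [0, 0, 0], "angular": [0, 0, 0], "claw": 1}, {"offset": [0, 0, 0], "angular": [0, 0, 0], "claw": 1}]'

```text
clock: 26.75
tool_pos: [0.4331, 0.1009, 0.1825]
tcp_rot: [[-0.937, -0.035, 0.346], [-0.035, 0.999, 0.006], [-0.346, -0.007, -0.938]]
ft_force: [1.2, -0.6, -0.1]
width: 0.0007
grip_force: 0.0
```

```bash
python3 - <<'E'
from h import *
o=ctrl.get_obs();print(o['tool_pos'],o['joint_positions'],o['width'])
plan(W(-.193,.100,.12),Rt(182.4,20));plan(W(-.193,.100,.030),Rt(182.4,20))
E
```

```text
[0.43310411 0.10085777 0.18245582] [ 0.0639163  -0.52165656  2.29986713 -0.01934031  1.00999479 -1.5352737 ] 0.0007107226800289575
rot(first) [-0.009  0.005 -0.005] | 0.6 deg; then offset new frame mm [26.5 -8.8 56.8]  offset cur frame [26.8 -8.5 56.8]
rot(first) [-0.009  0.005 -0.005] | 0.6 deg; then offset new frame mm [ 57.3  -8.8 141.4]  offset cur frame [ 57.9  -7.9 141.2]
```

Emit:
arm_command --commands '[{"offset": [9, -3, 19], "angular": [-0.009, 0.005, -0.005], "claw": 1}, {"offset": [9, -3, 19], "angular": [0, 0, 0], "claw": 1}, {"offset": [9, -2.5, 19], "angular": [0, 0, 0], "claw": 1}, {"offset": [10, 0, 28], "angular": [0, 0, 0], "claw": 1}, {"offset": [10, 0, 28], "angular": [0, 0, 0], "claw": 1}, {"offset": [10, 0, 28], "angular": [0, 0, 0], "claw": 1}, {"offset": [0, 0, 0], "angular": [0, 0, 0], "claw": 1}, {"offset": [0, 0, 0], "angular": [0, 0, 0], "claw": 1}, {"offset": [0, 0, 0], "angular": [0, 0, 0], "claw": 1}, {"offset": [0, 0, 0], "angular": [0, 0, 0], "claw": 1}]'

```text
clock: 28.0
tool_pos: [0.4286, 0.0921, 0.0315]
tcp_rot: [[-0.938, -0.043, 0.343], [-0.04, 0.999, 0.015], [-0.344, 0.0, -0.939]]
ft_force: [0.4, -0.1, -0.3]
width: 0.0005
grip_force: 0.0
```

```bash
cat >> h.py <<'E'
def inv(p):
    d=np.array(p[:2])-[.625,0];c,s=np.cos(YAW),np.sin(YAW);return np.round([d[0]*c+d[1]*s,-d[0]*s+d[1]*c],4)
E
python3 - <<'E'
from h import *
o=ctrl.get_obs();print(o['tool_pos'],inv(o['tool_pos']),o['joint_positions'],o['ft_force'])
plan(W(-.14,.100,.030),Rt(182.4,20));plan(W(-.09,.100,.030),Rt(182.4,30))
E
```

```text
[0.42858586 0.09209701 0.03154709] [-0.1924  0.1003] [ 0.02717278 -0.26300571  2.44024394  0.00921796  0.61352492 -1.5928168 ] [ 0.36023912 -0.10196237 -0.32766485]
rot(first) [0.    0.002 0.001] | 0.1 deg; then offset new frame mm [-48.7  -0.3  19.4]  offset cur frame [-48.7  -0.3  19.5]
rot(first) [ 0.    -0.173  0.001] | 9.9 deg; then offset new frame mm [-87.9  -0.3  52.5]  offset cur frame [-95.6  -0.3  36.6]
```

Emit:
arm_command --commands '[{"offset": [-8, 0, 2.9], "angular": [0, 0, 0], "claw": 1}, {"offset": [-8, 0, 2.9], "angular": [0, 0, 0], "claw": 1}, {"offset": [-8, 0, 2.9], "angular": [0, 0, 0], "claw": 1}, {"offset": [-8, 0, 2.9], "angular": [0, 0, 0], "claw": 1}, {"offset": [-8, 0, 2.9], "angular": [0, 0, 0], "claw": 1}, {"offset": [-8, 0, 2.9], "angular": [0, 0, 0], "claw": 1}, {"offset": [-8, 0, 2.9], "angular": [0, 0, 0], "claw": 1}, {"offset": [-8, 0, 2.9], "angular": [0, 0, 0], "claw": 1}, {"offset": [-8, 0, 2.9], "angular": [0, 0, 0], "claw": 1}, {"offset": [0, 0, 0], "angular": [0, 0, 0], "claw": 1}]'

```text
clock: 29.25
tool_pos: [0.5049, 0.0953, 0.0306]
tcp_rot: [[-0.939, -0.042, 0.342], [-0.04, 0.999, 0.015], [-0.342, 0.0, -0.94]]
ft_force: [-0.1, -1.2, -0.3]
width: 0.0006
grip_force: 0.0
```

```bash
python3 - <<'E'
from h import *
o=ctrl.get_obs();print(o['tool_pos'],inv(o['tool_pos']),o['joint_positions'],o['ft_force'])
c=snap('scene','s3.png');caps(c,[W(-.08,.1)[:2]],.108,.05);find(['bottle_a'],'scene')
c=snap('top');caps(c,[W(-.08,.1)[:2]],.108,.05)
snap('wrist','w3.png')
a=cv2.imread('pics/s3.png')[100:260,190:390];b=cv2.imread('pics/w3.png')
cv2.imwrite('pics/m3.png',np.hstack([cv2.resize(a,(400,320)),cv2.resize(b,(400,320))]))
E
```

```text
[0.50493879 0.09529428 0.03056973] [-0.116   0.1003] [ 0.03007095 -0.04145507  2.25393038  0.00782622  0.5799321  -1.58890688] [-0.12640202 -1.21177557 -0.34358224]
cap [0.54087178 0.0965528 ] 77 [0.5356 0.0979 0.1088] [0.5239 0.0979 0.1082]
scene bottle_a 0.56 [ 0.485 -0.438 -0.002]
cap [0.54087178 0.0965528 ] 84 [0.5387 0.0985 0.1078] [0.5347 0.1055 0.108 ]
```

View pics/m3.png

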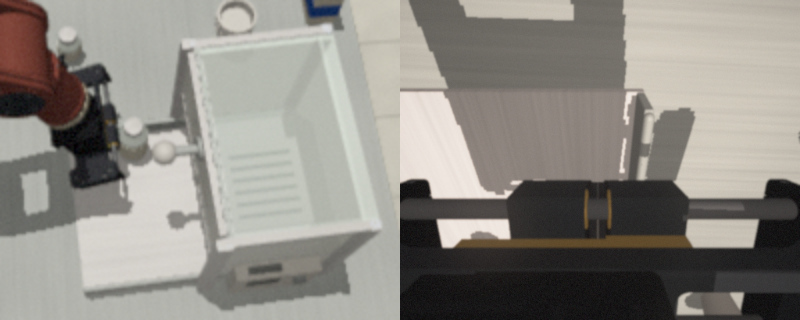

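The left panel shows the bottle upright at (133,133), ahead of the fingers and beside the left wall. I'll carry on pushing and raise the tilt as I go.

Emit:
arm_command --commands '[{"offset": [-11.3, 0, 4.1], "angular": [0, 0, 0], "claw": 1}, {"offset": [-10.3, 0, 3.8], "angular": [0, -0.0873, 0], "claw": 1}, {"offset": [-10, 0, 4.6], "angular": [0, -0.0873, 0], "claw": 1}, {"offset": [-9.5, 0, 5.5], "angular": [0, -0.0873, 0], "claw": 1}, {"offset": [-9, 0, 6.3], "angular": [0, -0.0873, 0], "claw": 1}, {"offset": [-8.4, 0, 7.1], "angular": [0, -0.0873, 0], "claw": 1}, {"offset": [-7.8, 0, 7.8], "angular": [0, -0.0873, 0], "claw": 1}, {"offset": [-5.1, 0, 6.1], "angular": [0, 0, 0], "claw": 1}, {"offset": [0, 0, 0], "angular": [0, 0, 0], "claw": 1}, {"offset": [0, 0, 0], "angular": [0, 0, 0], "claw": 1}]'

```text
clock: 30.7
tool_pos: [0.5741, 0.0835, 0.088]
tcp_rot: [[-0.738, -0.068, 0.671], [-0.031, 0.997, 0.067], [-0.674, 0.028, -0.738]]
ft_force: [-1.4, -0.5, -0.3]
width: 0.0002
grip_force: 0.3
```

```bash
python3 - <<'E'
from h import *
o=ctrl.get_obs();print(o['tool_pos'],inv(o['tool_pos']),o['joint_positions'],o['ft_force'])
c=snap('top');caps(c,[W(0,.1)[:2]],.108,.05)
plan(W(.012,.1,.032),Rt(182.4,50))
E
```

```text
[0.57405604 0.08353307 0.08799447] [-0.0474  0.0856] [-0.05262546 -0.14636794  2.37758189  0.53131195  0.2030659  -2.16353221] [-1.38085973 -0.47530615 -0.33085322]
cap [0.62080123 0.09991181] 105 [0.5956 0.1047 0.1087] [0.5991 0.1123 0.108 ]
rot(first) [ 0.039 -0.133 -0.002] | 7.9 deg; then offset new frame mm [ 4.6 14.3 81.6]  offset cur frame [-6.3 11.2 82. ]
```

```bash
cat > kin.py <<'E'
import numpy as np
from scipy.optimize import least_squares
from scipy.spatial.transform import Rotation as R
from h import ctrl,Rt,W
o=ctrl.get_obs()
D=[([1.213,.22,1.526,0,1.395,-.126],[.1436,.6083,.2225]),
([0.0699662,-0.68051198,2.5726013,-0.08064233,0.3996517,-1.47797459],[.49572,.10277,.18256]),
([0.0639163,-0.52165656,2.29986713,-0.01934031,1.00999479,-1.5352737],[.4331,.10086,.18246]),
([0.02717278,-0.26300571,2.44024394,0.00921796,0.61352492,-1.5928168],[.42859,.0921,.03155]),
([0.03007095,-0.04145507,2.25393038,0.00782622,0.5799321,-1.58890688],[.50494,.09529,.03057]),
([-0.05262546,-0.14636794,2.37758189,0.53131195,0.2030659,-2.16353221],[.57406,.08353,.08799])]
def fk(q,p):
    a1,d1,L1,e,L2,Lt,b,wy=p
    r=lambda ax,t:R.from_euler(ax,t)
    T=r('z',q[0]);x=T.apply([a1,b,d1]);T=T*r('y',q[1]);x=x+T.apply([0,0,L1])
    T=T*r('y',q[2]);x=x+T.apply([e,0,L2]);T=T*r('z',q[3])*r('y',q[4]);x=x+T.apply([0,wy,Lt]);T=T*r('z',q[5])
    return x,T
f=lambda p:np.concatenate([fk(q,p)[0]-x for q,x in D]+[1e-3*(np.array(p)-[0.02,.243,.43,0,.52,.35,0.05,0])])
s=least_squares(f,[0.02,.243,.43,0,.52,.35,0.05,0]);P=s.x
LO=np.array([-2.98,-.91,.09,-1.24,.2,-2.68]);HI=np.array([2.98,2.08,2.57,4.39,2.65,2.68])
q,x=D[4];T=fk(q,P)[1].as_matrix()
C=T.T@Rt(182.4,20)   # tool frame fix
def ik(pos,M,q0):
    g=lambda q:np.concatenate([10*(fk(q,P)[0]-pos),(R.from_matrix((fk(q,P)[1].as_matrix()@C).T@M)).as_rotvec()])
    return least_squares(g,np.clip(q0,LO+1e-3,HI-1e-3),bounds=(LO,HI))
E
python3 - <<'E'
from kin import *
print(np.round(P,4),np.round(f(P)*1e3,1)); print(np.round(C,2))
for y in(.1,-.1025):
 for z in(.03,.045):
  for X in(-.1,-.06,-.03,0,.015):
   best=[]
   for th in range(0,75,5):
    q0=np.array(D[4][0]);
    r=ik(W(X,y,z),Rt(182.4,th),q0)
    if r.cost<1e-5: best.append(th)
   print(y,z,X,best)
E
```

```text
[ 6.000e-04  3.111e-01  4.115e-01  5.250e-02  5.470e-01  3.428e-01
  7.880e-02 -2.000e-04] [-0.1 -0.   0.3  0.1 -0.  -0.1 -0.  -0.  -0.2  0.  -0.   0.  -0.  -0.
  0.  -0.   0.  -0.  -0.   0.1 -0.   0.1  0.  -0.   0.  -0. ]
[[-0. -1.  0.]
 [ 1. -0.  0.]
 [-0.  0.  1.]]
0.1 0.03 -0.1 [0, 5, 10, 15, 20, 25, 30, 35]
0.1 0.03 -0.06 [0, 5, 10, 15, 20, 25, 30, 35]
0.1 0.03 -0.03 [0, 5, 10, 15, 20, 25, 30, 35]
0.1 0.03 0 [0, 5, 10, 15, 20, 25, 30, 35]
0.1 0.03 0.015 [0, 5, 10, 15, 20, 25, 30, 35]
0.1 0.045 -0.1 [0, 5, 10, 15, 20, 25, 30, 35]
0.1 0.045 -0.06 [0, 5, 10, 15, 20, 25, 30, 35]
0.1 0.045 -0.03 [0, 5, 10, 15, 20, 25, 30, 35]
0.1 0.045 0 [0, 5, 10, 15, 20, 25, 30, 35]
0.1 0.045 0.015 [0, 5, 10, 15, 20, 25, 30, 35]
-0.1025 0.03 -0.1 [0, 5, 10, 15, 20, 25, 30]
-0.1025 0.03 -0.06 [0, 5, 10, 15, 20, 25, 30]
-0.1025 0.03 -0.03 [0, 5, 10, 15, 20, 25, 30]
-0.1025 0.03 0 [0, 5, 10, 15, 20, 25, 30]
-0.1025 0.03 0.015 [0, 5, 10, 15, 20, 25, 30, 35]
-0.1025 0.045 -0.1 [0, 5, 10, 15, 20, 25, 30]
-0.1025 0.045 -0.06 [0, 5, 10, 15, 20, 25, 30]
-0.1025 0.045 -0.03 [0, 5, 10, 15, 20, 25, 30]
-0.1025 0.045 0 [0, 5, 10, 15, 20, 25, 30, 35]
-0.1025 0.045 0.015 [0, 5, 10, 15, 20, 25, 30, 35]
```

```bash
python3 - <<'E'
from kin import *
for y,S in((.102,1),(-.104,-1)):
 for th in(40,45,50):
  for psi in (10,15,20,25,30):
   ok=[]
   for X in(-.08,-.05,-.02,.0,.02):
    b=False
    for q4 in(.5,-.5):
     r=ik(W(X,y,.032),Rt(182.4+S*psi,th),[0,-.1,2.2,q4,.5,-1.6-q4]); 
     if r.cost<1e-5 and r.x[4]>.21 and r.x[2]<2.55: b=np.round(r.x,2)
    ok.append(b is not False and b is not None and not isinstance(b,bool))
    last=b
   print(y,th,psi,ok,last)
E
```

```text
0.102 40 10 [False, False, False, False, False] False
0.102 40 15 [False, False, False, False, False] False
0.102 40 20 [False, False, False, False, False] False
0.102 40 25 [False, False, False, False, False] False
0.102 40 30 [False, False, False, False, False] False
0.102 45 10 [False, False, False, False, False] False
0.102 45 15 [False, False, False, False, False] False
0.102 45 20 [False, False, False, False, False] False
0.102 45 25 [False, False, False, False, False] False
0.102 45 30 [False, False, False, False, False] False
0.102 50 10 [False, False, False, False, False] False
0.102 50 15 [False, False, False, False, False] False
0.102 50 20 [False, False, False, False, False] False
0.102 50 25 [False, False, False, False, False] False
0.102 50 30 [False, False, False, False, False] False
-0.104 40 10 [False, False, False, False, False] False
-0.104 40 15 [False, False, False, False, False] False
-0.104 40 20 [False, False, False, False, False] False
-0.104 40 25 [False, False, False, False, False] False
-0.104 40 30 [False, False, False, True, True] [-0.18  0.22  2.12 -1.    0.23 -0.35]
-0.104 45 10 [False, False, False, False, False] False
-0.104 45 15 [False, False, False, False, False] False
-0.104 45 20 [False, False, False, False, False] False
-0.104 45 25 [False, False, False, False, False] False
-0.104 45 30 [False, False, False, False, False] False
-0.104 50 10 [False, False, False, False, False] False
-0.104 50 15 [False, False, False, False, False] False
-0.104 50 20 [False, False, False, False, False] False
-0.104 50 25 [False, False, False, False, False] False
-0.104 50 30 [False, False, False, False, False] False
```

```bash
cat >> kin.py <<'E'
def iks(pos,M,seeds):
    b=None
    for s in seeds:
        r=ik(pos,M,s)
        if r.cost<1e-6 and r.x[4]>.21 and r.x[2]<2.55 and (b is None or r.x[4]>b[4]): b=r.x
    return b
E
python3 - <<'E'
from kin import *
for y,S,ph,seeds in((.102,1,2.4,[[0,.1,2.1,q4,.3,1.57-q4] for q4 in(1,1.6,2.2,3)]),(-.104,-1,182.4,[[-.2,.1,2.1,q4,.3,-1.57-q4] for q4 in(-.6,-1.2)]),(-.104,-1,2.4,[[-.2,.1,2.1,q4,.3,1.57-q4] for q4 in(2.8,3.2,3.6,4.)])):
 for th in(40,45,50,55):
  for psi in (0,8,15,20,25):
   o=[iks(W(X,y,.032),Rt(ph+S*psi,th),seeds) for X in(-.05,.0,.02)]
   if any(a is not None for a in o): print(y,ph,th,psi,[None if a is None else list(np.round(a,2)) for a in o])
E
```

```text
0.102 2.4 40 15 [[np.float64(-0.13), np.float64(0.02), np.float64(2.35), np.float64(1.15), np.float64(0.3), np.float64(0.1)], [np.float64(-0.1), np.float64(0.13), np.float64(2.22), np.float64(1.12), np.float64(0.29), np.float64(0.15)], [np.float64(-0.1), np.float64(0.18), np.float64(2.17), np.float64(1.09), np.float64(0.29), np.float64(0.18)]]
0.102 2.4 40 20 [[np.float64(-0.17), np.float64(0.03), np.float64(2.33), np.float64(1.16), np.float64(0.38), np.float64(-0.02)], [np.float64(-0.15), np.float64(0.14), np.float64(2.21), np.float64(1.14), np.float64(0.37), np.float64(0.03)], [np.float64(-0.14), np.float64(0.19), np.float64(2.16), np.float64(1.12), np.float64(0.37), np.float64(0.06)]]
0.102 2.4 40 25 [[np.float64(-0.22), np.float64(0.05), np.float64(2.32), np.float64(1.15), np.float64(0.47), np.float64(-0.1)], [np.float64(-0.18), np.float64(0.16), np.float64(2.19), np.float64(1.13), np.float64(0.45), np.float64(-0.05)], [np.float64(-0.17), np.float64(0.2), np.float64(2.14), np.float64(1.11), np.float64(0.45), np.float64(-0.03)]]
0.102 2.4 45 15 [[np.float64(-0.15), np.float64(0.03
[... 8195 characters left out ...]
4 2.4 55 20 [[np.float64(-0.32), np.float64(0.13), np.float64(2.45), np.float64(3.11), np.float64(0.4), np.float64(-1.55)], [np.float64(-0.27), np.float64(0.23), np.float64(2.33), np.float64(3.22), np.float64(0.37), np.float64(-1.63)], [np.float64(-0.26), np.float64(0.26), np.float64(2.28), np.float64(3.26), np.float64(0.36), np.float64(-1.66)]]
-0.104 2.4 55 25 [[np.float64(-0.24), np.float64(0.15), np.float64(2.43), np.float64(3.46), np.float64(0.41), np.float64(-1.78)], [np.float64(-0.2), np.float64(0.24), np.float64(2.31), np.float64(3.57), np.float64(0.39), np.float64(-1.86)], [np.float64(-0.19), np.float64(0.27), np.float64(2.26), np.float64(3.61), np.float64(0.38), np.float64(-1.89)]]
```

Emit:
arm_command --commands '[{"offset": [0, 0, -25], "angular": [0, 0, 0], "claw": 1}, {"offset": [0, 0, -35], "angular": [0, 0, 0], "claw": 1}, {"offset": [0, 0, -35], "angular": [0, 0, 0], "claw": 1}, {"offset": [0, 0, -35], "angular": [0, 0, 0], "claw": 1}, {"offset": [0, 0, 0], "angular": [0, 0, 0], "claw": 1}, {"offset": [0, 0, 0], "angular": [0, 0, 0], "claw": 1}, {"offset": [0, 0, 0], "angular": [0, 0, 0], "claw": 1}, {"offset": [0, 0, 0], "angular": [0, 0, 0], "claw": 1}, {"offset": [0, 0, 0], "angular": [0, 0, 0], "claw": 1}, {"offset": [0, 0, 0], "angular": [0, 0, 0], "claw": 1}]'

```text
clock: 32.0
tool_pos: [0.4866, 0.0746, 0.1838]
tcp_rot: [[-0.738, -0.068, 0.671], [-0.031, 0.997, 0.067], [-0.674, 0.029, -0.738]]
ft_force: [-0.1, -0.1, 0.3]
width: 0.0003
grip_force: 0.0
```

```bash
python3 - <<'E'
from h import *
o=ctrl.get_obs();print(o['tool_pos'],inv(o['tool_pos']),o['joint_positions'],o['ft_force'])
c=snap('top','t4.png');caps(c,[W(-.02,.1)[:2]],.108,.04);find(['bottle_a','vial_a'],'top')
snap('scene','s4.png');find(['bottle_a','vial_a'],'scene')
a=cv2.imread('pics/s4.png')[100:260,190:390];b=cv2.imread('pics/t4.png')[60:240,170:350]
cv2.imwrite('pics/m4.png',np.hstack([cv2.resize(a,(400,320)),cv2.resize(b,(400,400))[40:360]]))
plan([.45,.08,.22],Rt(182.4))
E
```

```text
[0.48656781 0.07461481 0.18383047] [-0.1352  0.0804] [-0.1064613  -0.70895241  2.53076637  0.24551941  0.60389741 -1.8845127 ] [-0.05835549 -0.10101146  0.27376011]
cap [0.60081887 0.09907206] 84 [0.5845 0.0992 0.1074] [0.5929 0.1093 0.1073]
top bottle_a 0.75 [ 0.487 -0.437 -0.   ]
top bottle_a 0.74 [0.58  0.098 0.012]
top vial_a 0.67 [0.48  0.431 0.001]
top vial_a 0.53 [0.446 0.293 0.002]
scene bottle_a 0.77 [ 0.487 -0.437 -0.003]
scene bottle_a 0.76 [0.584 0.097 0.013]
scene vial_a 0.7 [ 0.655  0.448 -0.003]
scene vial_a 0.68 [0.48  0.431 0.001]
scene vial_a 0.41 [ 0.446  0.29  -0.001]
rot(first) [0.037 0.741 0.014] | 42.5 deg; then offset new frame mm [ 36.5   7.  -35.5]  offset cur frame [  2.9   8.9 -50.5]
```

View pics/m4.png

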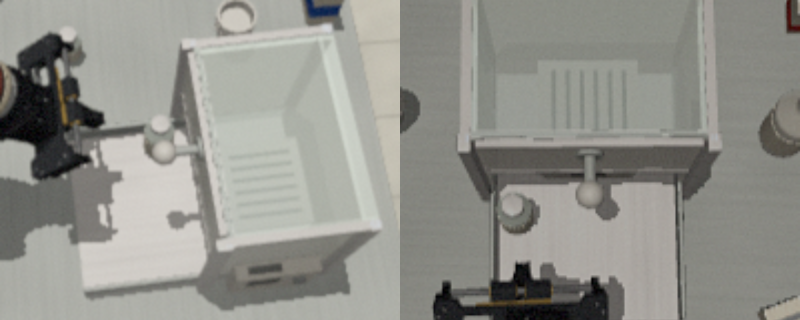

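The bottle stands upright in front of the sash, at (160,135) in the left panel. I'll flip the wrist to the other solution family and work out a tilt schedule.

Emit:
arm_command --commands '[{"offset": [3, 8, -35], "angular": [0.0074, 0.148, 0.003], "claw": 1}, {"offset": [0, 0, 0], "angular": [0.0074, 0.148, 0.003], "claw": 1}, {"offset": [0, 0, 0], "angular": [0.0074, 0.148, 0.003], "claw": 1}, {"offset": [0, 0, 0], "angular": [0.0074, 0.148, 0.003], "claw": 1}, {"offset": [0, 0, 0], "angular": [0.0074, 0.148, 0.003], "claw": 1}, {"offset": [0, 0, 0], "angular": [0, 0, 0.18], "claw": 1}, {"offset": [0, 0, 0], "angular": [0, 0, 0.18], "claw": 1}, {"offset": [0, 0, 0], "angular": [0, 0, 0.18], "claw": 1}, {"offset": [0, 0, 0], "angular": [0, 0, 0.18], "claw": 1}, {"offset": [0, 0, 0], "angular": [0, 0, 0.18], "claw": 1}]'

```text
clock: 33.55
tool_pos: [0.4606, 0.0801, 0.2084]
tcp_rot: [[-0.649, 0.761, 0.001], [0.761, 0.649, 0.0], [-0.0, 0.001, -1.0]]
ft_force: [0.7, 1.1, -0.0]
width: 0.0008
grip_force: 0.0
```

Emit:
arm_command --commands '[{"offset": [0, 0, 0], "angular": [0, 0, 0.18], "claw": 1}, {"offset": [0, 0, 0], "angular": [0, 0, 0.18], "claw": 1}, {"offset": [0, 0, 0], "angular": [0, 0, 0.18], "claw": 1}, {"offset": [0, 0, 0], "angular": [0, 0, 0.18], "claw": 1}, {"offset": [0, 0, 0], "angular": [0, 0, 0.18], "claw": 1}, {"offset": [0, 0, 0], "angular": [0, 0, 0.18], "claw": 1}, {"offset": [0, 0, 0], "angular": [0, 0, 0.18], "claw": 1}, {"offset": [0, 0, 0], "angular": [0, 0, 0.18], "claw": 1}, {"offset": [0, 0, 0], "angular": [0, 0, 0.18], "claw": 1}, {"offset": [0, 0, 0], "angular": [0, 0, 0.18], "claw": 1}]'

```text
clock: 34.8
tool_pos: [0.4605, 0.0802, 0.2084]
tcp_rot: [[0.888, 0.459, 0.001], [0.459, -0.888, 0.0], [0.001, 0.0, -1.0]]
ft_force: [-0.5, -0.4, 0.4]
width: 0.0006
grip_force: 0.0
```

```bash
python3 - <<'E'
from kin import *
from h import *
print(o['tool_pos'],inv(o['tool_pos']),o['joint_positions'])
def sched(y,ph,steps,q):
    for X,z,th in steps:
        r=ik(W(X,y,z),Rt(ph,th),q); q=r.x; print(X,z,th,'ok' if r.cost<1e-6 else '-- %.1e'%r.cost,np.round(q,2))
sched(.1,17.4,[(-.16,.2,0),(-.16,.15,15),(-.15,.1,20),(-.13,.06,25),(-.11,.035,30),(-.10,.032,35),(-.09,.032,40),(-.08,.032,45),(-.07,.032,45),(-.05,.032,50),(.0,.032,50),(.02,.032,50)],np.array(o['joint_positions']))
plan(W(-.16,.1,.15),Rt(17.4,20))
E
```

```text
[0.46054308 0.08015386 0.20843975] [-0.1609  0.087 ] [ 3.10601694e-03 -1.56107847e-01  1.93913673e+00  3.67360514e-04
  1.35736863e+00  1.09695203e+00]
-0.16 0.2 0 ok [ 0.03 -0.14  1.94 -0.    1.34  1.3 ]
-0.16 0.15 15 ok [-0.03 -0.32  2.21  0.1   1.01  1.19]
-0.15 0.1 20 ok [-0.06 -0.29  2.3   0.17  0.8   1.11]
-0.13 0.06 25 ok [-0.08 -0.2   2.35  0.28  0.6   0.99]
-0.11 0.035 30 ok [-0.1  -0.12  2.38  0.48  0.44  0.78]
-0.1 0.032 35 ok [-0.13 -0.11  2.42  0.75  0.36  0.49]
-0.09 0.032 40 ok [-0.15 -0.08  2.45  1.15  0.32  0.08]
-0.08 0.032 45 ok [-0.18 -0.05  2.47  1.6   0.33 -0.39]
-0.07 0.032 45 ok [-0.17 -0.02  2.45  1.61  0.33 -0.39]
-0.05 0.032 50 ok [-0.19  0.06  2.44  1.98  0.4  -0.77]
0.0 0.032 50 ok [-0.16  0.17  2.32  1.98  0.38 -0.75]
0.02 0.032 50 ok [-0.15  0.21  2.27  1.97  0.37 -0.73]
rot(first) [-0.03   0.347  0.171] | 22.2 deg; then offset new frame mm [-16.  -12.3  56.4]  offset cur frame [  6.3 -11.4  58.4]
```

```bash
cat >> h.py <<'E'
def rows(wps):
    "wps: (pos, M); print per-row offset mm (frame before turn) and angular"
    o=ctrl.get_obs();p=np.array(o['tool_pos']);C=np.array(o['tcp_rot'])
    for pos,M in wps:
        a=C.T@(np.array(pos)-p)*1e3;w=R.from_matrix(C.T@M).as_rotvec()
        print(list(map(float,np.round(a,1))),list(map(float,np.round(w,3))),round(float(np.linalg.norm(a))),round(float(np.degrees(np.linalg.norm(w))),1));p,C=np.array(pos),M
E
python3 - <<'E'
from h import *
y=.094
o=ctrl.get_obs()
wp=[(o['tool_pos'],Rt(17.4))]+[(W(X,y,z),Rt(17.4,t)) for X,z,t in[(-.16,.17,10),(-.16,.13,18),(-.15,.09,22),(-.13,.055,27),(-.11,.036,32),(-.10,.032,38),(-.09,.032,43),(-.08,.032,46)]]
rows(wp);print()
E
```

```text
[0.0, 0.0, 0.0] [0.0, -0.001, 0.173] 0 9.9
[2.7, -6.5, 38.4] [-0.0, 0.175, -0.0] 39 10.0
[-6.9, 0.0, 39.4] [0.0, 0.14, 0.0] 40 8.0
[-3.2, 2.6, 41.0] [0.0, 0.07, -0.0] 41 4.0
[4.8, 5.2, 39.7] [-0.0, 0.087, -0.0] 40 5.0
[8.6, 5.2, 25.7] [0.0, 0.087, 0.0] 28 5.0
[6.1, 2.6, 8.5] [0.0, 0.105, -0.0] 11 6.0
[7.6, 2.6, 5.9] [-0.0, 0.087, 0.0] 10 5.0
[7.1, 2.6, 6.6] [-0.0, 0.052, 0.0] 10 3.0
```

Emit:
arm_command --commands '[{"offset": [0, 0, 0], "angular": [0, 0, 0.173], "claw": 1}, {"offset": [2.7, -6.5, 38.4], "angular": [0, 0.175, 0], "claw": 1}, {"offset": [-6.9, 0, 39.4], "angular": [0, 0.14, 0], "claw": 1}, {"offset": [-3.2, 2.6, 41], "angular": [0, 0.07, 0], "claw": 1}, {"offset": [2.4, 2.6, 20], "angular": [0, 0.0436, 0], "claw": 1}, {"offset": [2.4, 2.6, 20], "angular": [0, 0.0436, 0], "claw": 1}, {"offset": [4.3, 2.6, 12.8], "angular": [0, 0.0436, 0], "claw": 1}, {"offset": [4.3, 2.6, 12.8], "angular": [0, 0.0436, 0], "claw": 1}, {"offset": [0, 0, 0], "angular": [0, 0, 0], "claw": 1}, {"offset": [0, 0, 0], "angular": [0, 0, 0], "claw": 1}]'

```text
clock: 36.05
tool_pos: [0.5126, 0.0899, 0.0372]
tcp_rot: [[0.807, 0.305, 0.506], [0.258, -0.952, 0.162], [0.531, 0.0, -0.847]]
ft_force: [0.8, -0.2, -0.6]
width: 0.0007
grip_force: 0.0
```

```bash
python3 - <<'E'
from h import *
y=.094
o=ctrl.get_obs();print(o['tool_pos'],inv(o['tool_pos']),o['joint_positions'])
rows([(W(X,y,.032),Rt(17.4,t)) for X,t in[(-.107,34),(-.104,36),(-.10,38),(-.097,40),(-.093,42),(-.09,44),(-.086,45.5),(-.082,47)]]);print()
rows([(W(X,y,.032),Rt(17.4,t)) for X,t in[(-.082,47),(-.078,48),(-.072,48.7),(-.066,49.4),(-.06,50),(-.052,50)]])
E
```

```text
[0.5125821  0.08991556 0.03722482] [-0.1085  0.0946] [-0.13143502 -0.13356148  2.40064656  0.5855995   0.42284758  0.6460454 ]
[-1.6, 0.9, 5.1] [-0.003, 0.033, 0.005] 5 1.9
[2.4, 0.8, 1.6] [-0.0, 0.035, 0.0] 3 2.0
[3.1, 1.0, 2.3] [0.0, 0.035, -0.0] 4 2.0
[2.3, 0.8, 1.8] [-0.0, 0.035, 0.0] 3 2.0
[3.0, 1.0, 2.5] [-0.0, 0.035, 0.0] 4 2.0
[2.2, 0.8, 1.9] [0.0, 0.035, 0.0] 3 2.0
[2.8, 1.0, 2.7] [0.0, 0.026, -0.0] 4 1.5
[2.7, 1.0, 2.8] [0.0, 0.026, -0.0] 4 1.5

[18.8, 7.6, 17.9] [-0.004, 0.26, 0.005] 27 14.9
[2.6, 1.0, 2.8] [-0.0, 0.017, 0.0] 4 1.0
[3.9, 1.6, 4.3] [0.0, 0.012, -0.0] 6 0.7
[3.8, 1.6, 4.4] [-0.0, 0.012, 0.0] 6 0.7
[3.8, 1.6, 4.4] [0.0, 0.01, -0.0] 6 0.6
[5.0, 2.1, 5.9] [0.0, 0.0, 0.0] 8 0.0
```

Emit:
arm_command --commands '[{"offset": [-1.6, 0.9, 5.1], "angular": [0, 0.035, 0.005], "claw": 1}, {"offset": [2.4, 0.8, 1.6], "angular": [0, 0.035, 0], "claw": 1}, {"offset": [3, 1, 2.3], "angular": [0, 0.035, 0], "claw": 1}, {"offset": [2.3, 0.8, 1.8], "angular": [0, 0.035, 0], "claw": 1}, {"offset": [3, 1, 2.5], "angular": [0, 0.035, 0], "claw": 1}, {"offset": [2.2, 0.8, 1.9], "angular": [0, 0.035, 0], "claw": 1}, {"offset": [2.8, 1, 2.7], "angular": [0, 0.026, 0], "claw": 1}, {"offset": [2.7, 1, 2.8], "angular": [0, 0.026, 0], "claw": 1}, {"offset": [0, 0, 0], "angular": [0, 0, 0], "claw": 1}, {"offset": [0, 0, 0], "angular": [0, 0, 0], "claw": 1}]'

```text
clock: 37.3
tool_pos: [0.5394, 0.0908, 0.0323]
tcp_rot: [[0.649, 0.301, 0.699], [0.203, -0.953, 0.222], [0.733, -0.002, -0.68]]
ft_force: [-0.1, -0.0, 0.4]
width: 0.0003
grip_force: 0.0
```

```bash
python3 - <<'E'
from h import *
y=.094
o=ctrl.get_obs();print(o['tool_pos'],inv(o['tool_pos']),o['joint_positions'],o['ft_force'])
rows([(W(X,y,.032),Rt(17.4,t)) for X,t in[(-.076,48),(-.070,48.7),(-.064,49.4),(-.056,50),(-.048,50)]])
E
```

```text
[0.53942616 0.09077069 0.03232457] [-0.0817  0.0943] [-0.21634163 -0.03992212  2.49556459  1.73335422  0.38134474 -0.54672559] [-0.05996671 -0.02149387  0.41318393]
[3.4, 1.8, 4.2] [-0.003, 0.015, -0.0] 6 0.9
[3.9, 1.6, 4.3] [0.0, 0.012, -0.0] 6 0.7
[3.8, 1.6, 4.4] [-0.0, 0.012, 0.0] 6 0.7
[5.0, 2.1, 5.9] [0.0, 0.01, -0.0] 8 0.6
[5.0, 2.1, 5.9] [0.0, 0.0, 0.0] 8 0.0
```

Emit:
arm_command --commands '[{"offset": [3.4, 1.8, 4.2], "angular": [0, 0.015, 0], "claw": 1}, {"offset": [3.9, 1.6, 4.3], "angular": [0, 0.012, 0], "claw": 1}, {"offset": [3.8, 1.6, 4.4], "angular": [0, 0.012, 0], "claw": 1}, {"offset": [5, 2.1, 5.9], "angular": [0, 0.01, 0], "claw": 1}, {"offset": [5, 2.1, 5.9], "angular": [0, 0, 0], "claw": 1}, {"offset": [5, 2.1, 5.9], "angular": [0, 0, 0], "claw": 1}, {"offset": [5, 2.1, 5.9], "angular": [0, 0, 0], "claw": 1}, {"offset": [5, 2.1, 5.9], "angular": [0, 0, 0], "claw": 1}, {"offset": [5, 2.1, 5.9], "angular": [0, 0, 0], "claw": 1}, {"offset": [0, 0, 0], "angular": [0, 0, 0], "claw": 1}]'

```text
clock: 38.55
tool_pos: [0.6055, 0.0929, 0.0315]
tcp_rot: [[0.614, 0.301, 0.73], [0.192, -0.954, 0.232], [0.766, -0.003, -0.643]]
ft_force: [0.0, 0.6, 0.1]
width: 0.0007
grip_force: 0.0
```

```bash
python3 - <<'E'
from h import *
y=.094
o=ctrl.get_obs();print(o['tool_pos'],inv(o['tool_pos']),o['joint_positions'],o['ft_force'])
snap('scene','s5.png');find(['bottle_a'],'scene')
cv2.imwrite('pics/c5.png',cv2.resize(cv2.imread('pics/s5.png')[90:260,190:390],(600,510)))
rows([(W(.014,y,.032),Rt(17.4,50))])
E
```

```text
[0.60552698 0.09295    0.03154978] [-0.0156  0.0937] [-0.1849335   0.13620215  2.35245603  1.9512186   0.4007202  -0.73909549] [0.01147326 0.60269205 0.06473348]
scene bottle_a 0.66 [ 0.485 -0.438 -0.001]
scene bottle_a 0.5 [0.636 0.102 0.01 ]
[19.4, 7.7, 21.9] [-0.003, 0.001, -0.001] 30 0.2
```

View pics/c5.png

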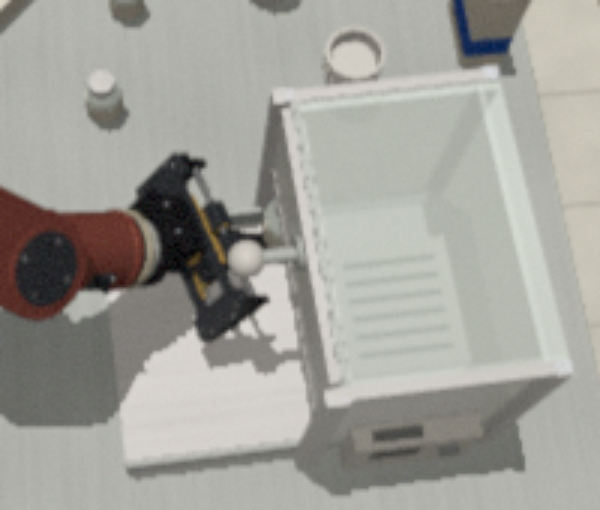

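The bottle's neck shows at (272,230), passing under the sash by the left wall; the network puts it at (0.636, 0.102). I'll push 30 mm more and back out.

Emit:
arm_command --commands '[{"offset": [4.9, 2, 5.6], "angular": [0, 0, 0], "claw": 1}, {"offset": [4.9, 2, 5.6], "angular": [0, 0, 0], "claw": 1}, {"offset": [4.9, 2, 5.6], "angular": [0, 0, 0], "claw": 1}, {"offset": [4.9, 2, 5.6], "angular": [0, 0, 0], "claw": 1}, {"offset": [0, 0, 0], "angular": [0, 0, 0], "claw": 1}, {"offset": [0, 0, 0], "angular": [0, 0, 0], "claw": 1}, {"offset": [-8, -3.2, -9.4], "angular": [0, 0, 0], "claw": 1}, {"offset": [-10, -4.1, -11.8], "angular": [0, 0, 0], "claw": 1}, {"offset": [-10, -4.1, -11.8], "angular": [0, 0, 0], "claw": 1}, {"offset": [-10, -4.1, -11.8], "angular": [0, 0, 0], "claw": 1}]'

```text
clock: 39.9
tool_pos: [0.5733, 0.0916, 0.0314]
tcp_rot: [[0.615, 0.301, 0.729], [0.192, -0.954, 0.232], [0.765, -0.003, -0.644]]
ft_force: [0.1, -0.3, 0.4]
width: 0.0004
grip_force: 0.0
```

```bash
python3 - <<'E'
from h import *
o=ctrl.get_obs();print(o['tool_pos'],inv(o['tool_pos']),o['joint_positions'],o['ft_force'])
snap('scene');find(['bottle_a'],'scene');c=snap('top');find(['bottle_a','vial_a'],'top');caps(c,[(.485,-.435)],.1)
rows([(W(X,.094,z),Rt(17.4,t)) for X,z,t in[(-.06,.06,48),(-.075,.08,46),(-.085,.10,43),(-.095,.12,40),(-.10,.13,37),(-.105,.14,34),(-.11,.16,30),(-.12,.19,25),(-.13,.22,17),(-.15,.24,8),(-.16,.24,0)]])
E
```

```text
[0.57330925 0.09155583 0.03138762] [-0.0478  0.0936] [-0.20809156  0.06696768  2.43151018  1.94003774  0.41697103 -0.74699344] [ 0.08646443 -0.25897388  0.42369579]
scene bottle_a 0.77 [ 0.486 -0.434 -0.001]
scene bottle_a 0.67 [ 0.327 -0.44  -0.002]
scene bottle_a 0.61 [ 0.452 -0.287 -0.   ]
top bottle_a 0.56 [ 0.485 -0.438 -0.003]
top vial_a 0.65 [0.447 0.294 0.002]
top vial_a 0.61 [0.482 0.435 0.002]
cap (0.485, -0.435) 81 [ 0.4847 -0.4338  0.0989] [ 0.4847 -0.4343  0.0985]
[12.8, -4.4, -28.2] [-0.003, -0.034, -0.001] 31 2.0
[5.2, -3.9, -24.2] [0.0, -0.035, -0.0] 25 2.0
[7.7, -2.6, -20.8] [0.0, -0.052, -0.0] 22 3.0
[6.6, -2.6, -21.2] [-0.0, -0.052, 0.0] 22 3.0
[2.7, -1.3, -10.8] [-0.0, -0.052, 0.0] 11 3.0
[2.2, -1.3, -10.9] [0.0, -0.052, 0.0] 11 3.0
[7.2, -1.3, -19.3] [-0.0, -0.07, -0.0] 21 4.0
[6.6, -2.6, -30.8] [0.0, -0.087, -0.0] 32 5.0
[3.9, -2.6, -31.3] [-0.0, -0.14, 0.0] 32 8.0
[-12.6, -5.2, -24.8] [-0.0, -0.157, 0.0] 28 9.0
[-9.6, -2.6, -1.3] [0.0, -0.14, -0.0] 10 8.0
```

Emit:
arm_command --commands '[{"offset": [12.8, -4.4, -28.2], "angular": [0, -0.034, 0], "claw": 1}, {"offset": [5.2, -3.9, -24.2], "angular": [0, -0.035, 0], "claw": 1}, {"offset": [7.7, -2.6, -20.8], "angular": [0, -0.052, 0], "claw": 1}, {"offset": [6.6, -2.6, -21.2], "angular": [0, -0.052, 0], "claw": 1}, {"offset": [2.7, -1.3, -10.8], "angular": [0, -0.052, 0], "claw": 1}, {"offset": [2.2, -1.3, -10.9], "angular": [0, -0.052, 0], "claw": 1}, {"offset": [7.2, -1.3, -19.3], "angular": [0, -0.07, 0], "claw": 1}, {"offset": [6.6, -2.6, -30.8], "angular": [0, -0.087, 0], "claw": 1}, {"offset": [3.9, -2.6, -31.3], "angular": [0, -0.14, 0], "claw": 1}, {"offset": [-12.6, -5.2, -24.8], "angular": [0, -0.157, 0], "claw": 1}]'

```text
clock: 41.4
tool_pos: [0.4778, 0.0889, 0.221]
tcp_rot: [[0.935, 0.314, 0.168], [0.306, -0.949, 0.069], [0.181, -0.013, -0.983]]
ft_force: [-0.1, 0.7, -0.2]
width: 0.0004
grip_force: 0.0
```

Emit:
arm_command --commands '[{"offset": [-9.6, -2.6, -1.3], "angular": [0, -0.14, 0], "claw": 1}, {"offset": [0, 0, 0], "angular": [0, 0, -0.164], "claw": -1}, {"offset": [0, 0, 0], "angular": [0, 0, -0.164], "claw": -1}, {"offset": [0, 0, 0], "angular": [0, 0, -0.164], "claw": -1}, {"offset": [0, 0, 0], "angular": [0, 0, -0.164], "claw": -1}, {"offset": [0, 0, 0], "angular": [0, 0, -0.164], "claw": -1}, {"offset": [0, 0, 0], "angular": [0, 0, -0.164], "claw": -1}, {"offset": [0, 0, 0], "angular": [0, 0, -0.164], "claw": -1}, {"offset": [0, 0, 0], "angular": [0, 0, -0.164], "claw": -1}, {"offset": [0, 0, 0], "angular": [0, 0, 0], "claw": -1}]'

```text
clock: 42.65
tool_pos: [0.4674, 0.0887, 0.2178]
tcp_rot: [[-0.06, 0.998, 0.036], [0.998, 0.059, 0.028], [0.026, 0.038, -0.999]]
ft_force: [0.6, -0.3, 0.3]
width: 0.0817
grip_force: 0.0
```

```bash
python3 - <<'E'
from h import *
o=ctrl.get_obs();print(o['tool_pos'],inv(o['tool_pos']),o['joint_positions'],o['width'])
snap('scene','s6.png');snap('top','t6.png');find(['bottle_a'],'top')
a=cv2.imread('pics/s6.png')[100:260,190:390];b=cv2.imread('pics/t6.png')[60:240,170:350]
cv2.imwrite('pics/m6.png',np.hstack([cv2.resize(a,(400,320)),cv2.resize(b,(400,400))[40:360]]))
M=Rt(92.4)
rows([((.40,0,.22),M),((.484,-.4345,.17),M),((.484,-.4345,.036),M)])
E
```

```text
[0.4674221  0.08871741 0.21775193] [-0.1537  0.0953] [ 1.22109563e-03 -1.77087370e-01  1.94037425e+00  2.86097011e-02
  1.34195687e+00 -6.41246589e-02] 0.08171818819275088
top bottle_a 0.72 [ 0.439 -0.14   0.037]
top bottle_a 0.65 [ 0.484 -0.436 -0.001]
[-84.5, -72.1, -7.2] [0.038, -0.026, 0.016] 111 2.8
[-437.6, 65.7, 50.0] [0.0, 0.0, 0.0] 445 0.0
[0.0, 0.0, 134.0] [0.0, 0.0, 0.0] 134 0.0
```

View pics/m6.png

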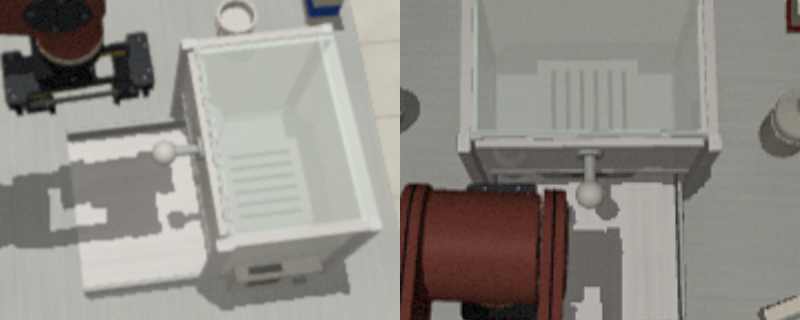

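The apron is clear, and the first bottle shows faintly behind the sash at (512,157) in the right panel. Now for bottle 2.

Emit:
arm_command --commands '[{"offset": [-42, -36, -3.6], "angular": [0.019, -0.013, 0.008], "claw": -1}, {"offset": [-42, -36, -3.6], "angular": [0.019, -0.013, 0.008], "claw": -1}, {"offset": [-48.6, 7.3, 5.5], "angular": [0, 0, 0], "claw": -1}, {"offset": [-48.6, 7.3, 5.5], "angular": [0, 0, 0], "claw": -1}, {"offset": [-48.6, 7.3, 5.5], "angular": [0, 0, 0], "claw": -1}, {"offset": [-48.6, 7.3, 5.5], "angular": [0, 0, 0], "claw": -1}, {"offset": [-48.6, 7.3, 5.5], "angular": [0, 0, 0], "claw": -1}, {"offset": [-48.6, 7.3, 5.5], "angular": [0, 0, 0], "claw": -1}, {"offset": [-48.6, 7.3, 5.5], "angular": [0, 0, 0], "claw": -1}, {"offset": [-48.6, 7.3, 5.5], "angular": [0, 0, 0], "claw": -1}]'

```text
clock: 44.05
tool_pos: [0.4758, -0.387, 0.1769]
tcp_rot: [[-0.042, 0.999, 0.0], [0.999, 0.042, -0.0], [-0.0, -0.0, -1.0]]
ft_force: [-0.2, 0.3, -0.4]
width: 0.0866
grip_force: 0.0
```

Emit:
arm_command --commands '[{"offset": [-48.6, 7.3, 5.5], "angular": [0, 0, 0], "claw": -1}, {"offset": [0, 0, 0], "angular": [0, 0, 0], "claw": -1}, {"offset": [0, 0, 0], "angular": [0, 0, 0], "claw": -1}, {"offset": [0, 0, 0], "angular": [0, 0, 0], "claw": -1}, {"offset": [0, 0, 0], "angular": [0, 0, 0], "claw": -1}, {"offset": [0, 0, 0], "angular": [0, 0, 0], "claw": -1}, {"offset": [0, 0, 0], "angular": [0, 0, 0], "claw": -1}, {"offset": [0, 0, 0], "angular": [0, 0, 0], "claw": -1}, {"offset": [0, 0, 0], "angular": [0, 0, 0], "claw": -1}, {"offset": [0, 0, 0], "angular": [0, 0, 0], "claw": -1}]'

```text
clock: 45.3
tool_pos: [0.485, -0.4336, 0.1717]
tcp_rot: [[-0.045, 0.999, -0.0], [0.999, 0.045, -0.0], [-0.0, -0.0, -1.0]]
ft_force: [-0.6, 0.7, -0.1]
width: 0.0868
grip_force: 0.0
```

```bash
python3 - <<'E'
from h import *
o=ctrl.get_obs();print(o['tool_pos'])
c=snap('wrist');caps(c,[(.484,-.4345)],.1)
rows([((.484,-.4345,.036),Rt(92.4))])
E
```

```text
[ 0.48499103 -0.43356016  0.17168678]
cap (0.484, -0.4345) 805 [ 0.482  -0.4344  0.0999] [ 0.482  -0.4351  0.0978]
[-0.9, -1.0, 135.7] [-0.0, 0.0, 0.003] 136 0.2
```

Emit:
arm_command --commands '[{"offset": [-1, -1, 28], "angular": [0, 0, 0], "claw": -1}, {"offset": [0, 0, 28], "angular": [0, 0, 0], "claw": -1}, {"offset": [0, 0, 28], "angular": [0, 0, 0], "claw": -1}, {"offset": [0, 0, 28], "angular": [0, 0, 0], "claw": -1}, {"offset": [0, 0, 24], "angular": [0, 0, 0], "claw": -1}, {"offset": [0, 0, 0], "angular": [0, 0, 0], "claw": -1}, {"offset": [0, 0, 0], "angular": [0, 0, 0], "claw": 1}, {"offset": [0, 0, 0], "angular": [0, 0, 0], "claw": 1}, {"offset": [0, 0, 0], "angular": [0, 0, 0], "claw": 1}, {"offset": [0, 0, 0], "angular": [0, 0, 0], "claw": 1}]' --squeeze 20

```text
clock: 46.6
tool_pos: [0.4843, -0.4349, 0.0364]
tcp_rot: [[-0.045, 0.999, 0.0], [0.999, 0.045, -0.001], [-0.001, 0.0, -1.0]]
ft_force: [-1.0, -0.1, 0.0]
width: 0.0551
grip_force: 0.0
```

Emit:
arm_command --commands '[{"offset": [0, 0, 0], "angular": [0, 0, 0], "claw": 1}, {"offset": [0, 0, 0], "angular": [0, 0, 0], "claw": 1}, {"offset": [0, 0, -10], "angular": [0, 0, 0], "claw": 1}, {"offset": [0, 0, -20], "angular": [0, 0, 0], "claw": 1}, {"offset": [0, 0, -20], "angular": [0, 0, 0], "claw": 1}, {"offset": [0, 0, -20], "angular": [0, 0, 0], "claw": 1}, {"offset": [0, 0, -20], "angular": [0, 0, 0], "claw": 1}, {"offset": [0, 0, -10], "angular": [0, 0, 0], "claw": 1}, {"offset": [0, 0, 0], "angular": [0, 0, 0], "claw": 1}, {"offset": [0, 0, 0], "angular": [0, 0, 0], "claw": 1}]'

```text
clock: 47.85
tool_pos: [0.4836, -0.4341, 0.1347]
tcp_rot: [[-0.045, 0.999, -0.001], [0.999, 0.045, 0.001], [0.001, -0.001, -1.0]]
ft_force: [0.1, 0.5, -1.7]
width: 0.0489
grip_force: 20.0
```

```bash
python3 - <<'E'
from h import *
M=Rt(92.4);w=W(-.13,.101,.136)
rows([((.40,-.2,.136),M),((.40,.094,.136),M),(w,M),(W(-.13,.101,.045),M)])
E
```

```text
[237.6, -73.1, -0.9] [-0.001, -0.001, 0.003] 249 0.2
[293.7, 12.3, 0.0] [0.0, 0.0, 0.0] 294 0.0
[-2.4, 90.9, 0.0] [0.0, 0.0, 0.0] 91 0.0
[0.0, 0.0, 91.0] [0.0, 0.0, 0.0] 91 0.0
```

Emit:
arm_command --commands '[{"offset": [39.6, -12.2, 0], "angular": [0, 0, 0], "claw": 1}, {"offset": [39.6, -12.2, 0], "angular": [0, 0, 0], "claw": 1}, {"offset": [39.6, -12.2, 0], "angular": [0, 0, 0], "claw": 1}, {"offset": [39.6, -12.2, 0], "angular": [0, 0, 0], "claw": 1}, {"offset": [39.6, -12.2, 0], "angular": [0, 0, 0], "claw": 1}, {"offset": [39.6, -12.2, 0], "angular": [0, 0, 0], "claw": 1}, {"offset": [42, 1.8, 0], "angular": [0, 0, 0], "claw": 1}, {"offset": [42, 1.8, 0], "angular": [0, 0, 0], "claw": 1}, {"offset": [42, 1.8, 0], "angular": [0, 0, 0], "claw": 1}, {"offset": [42, 1.8, 0], "angular": [0, 0, 0], "claw": 1}]'

```text
clock: 49.1
tool_pos: [0.3992, -0.0309, 0.1349]
tcp_rot: [[-0.044, 0.999, -0.001], [0.999, 0.044, 0.0], [0.0, -0.001, -1.0]]
ft_force: [0.9, -0.1, -1.6]
width: 0.0489
grip_force: 20.0
```

Emit:
arm_command --commands '[{"offset": [42, 1.8, 0], "angular": [0, 0, 0], "claw": 1}, {"offset": [42, 1.8, 0], "angular": [0, 0, 0], "claw": 1}, {"offset": [42, 1.8, 0], "angular": [0, 0, 0], "claw": 1}, {"offset": [-0.8, 30.3, 0], "angular": [0, 0, 0], "claw": 1}, {"offset": [-0.8, 30.3, 0], "angular": [0, 0, 0], "claw": 1}, {"offset": [-0.8, 30.3, 0], "angular": [0, 0, 0], "claw": 1}, {"offset": [0, 0, 22], "angular": [0, 0, 0], "claw": 1}, {"offset": [0, 0, 22], "angular": [0, 0, 0], "claw": 1}, {"offset": [0, 0, 22], "angular": [0, 0, 0], "claw": 1}, {"offset": [0, 0, 0], "angular": [0, 0, 0], "claw": 1}]'

```text
clock: 50.35
tool_pos: [0.4881, 0.0953, 0.0669]
tcp_rot: [[-0.045, 0.999, -0.006], [0.999, 0.045, -0.001], [-0.0, -0.006, -1.0]]
ft_force: [-0.1, 0.3, -1.8]
width: 0.0484
grip_force: 20.0
```

```bash
python3 - <<'E'
from h import *
o=ctrl.get_obs();print(o['tool_pos'],inv(o['tool_pos']),o['ft_force'],o['width'])
rows([(W(-.13,.101,.0445),Rt(92.4))])
snap('top');find(['vial_a'],'top')
E
```

```text
[0.48805618 0.09528402 0.06690117] [-0.1328  0.1009] [-0.0710006   0.33955171 -1.81547495] 0.04844249866330746
[0.0, 3.0, 22.4] [-0.006, 0.0, 0.003] 23 0.4
top vial_a 0.61 [0.445 0.293 0.001]
top vial_a 0.5 [ 0.48   0.436 -0.001]
```

Emit:
arm_command --commands '[{"offset": [0, 1, 12], "angular": [0, 0, 0], "claw": 1}, {"offset": [0, 1, 8], "angular": [0, 0, 0], "claw": 1}, {"offset": [0, 0, 3], "angular": [0, 0, 0], "claw": 1}, {"offset": [0, 0, 0], "angular": [0, 0, 0], "claw": 1}, {"offset": [0, 0, 0], "angular": [0, 0, 0], "claw": 1}, {"offset": [0, 0, 0], "angular": [0, 0, 0], "claw": -1}, {"offset": [0, 0, 0], "angular": [0, 0, 0], "claw": -1}, {"offset": [0, 0, 0], "angular": [0, 0, 0], "claw": -1}, {"offset": [0, 0, 0], "angular": [0, 0, 0], "claw": -1}, {"offset": [0, 0, 0], "angular": [0, 0, 0], "claw": -1}]'

```text
clock: 51.7
tool_pos: [0.4927, 0.0955, 0.0466]
tcp_rot: [[-0.045, 0.999, -0.0], [0.999, 0.045, -0.0], [-0.0, -0.0, -1.0]]
ft_force: [0.5, 0.6, -0.0]
width: 0.085
grip_force: 0.0
```

Emit:
arm_command --commands '[{"offset": [0, 0, -20], "angular": [0, 0, 0], "claw": -1}, {"offset": [0, 0, -30], "angular": [0, 0, 0], "claw": -1}, {"offset": [0, 0, -35], "angular": [0, 0, 0], "claw": -1}, {"offset": [0, 0, -35], "angular": [0, 0, 0], "claw": -1}, {"offset": [0, -10, -10], "angular": [0, 0, 0.164], "claw": -1}, {"offset": [0, 0, 0], "angular": [0, 0, 0.164], "claw": 1}, {"offset": [0, 0, 0], "angular": [0, 0, 0.164], "claw": 1}, {"offset": [0, 0, 0], "angular": [0, 0, 0.164], "claw": 1}, {"offset": [0, 0, 0], "angular": [0, 0, 0.164], "claw": 1}, {"offset": [0, 0, 0], "angular": [0, 0, 0.164], "claw": 1}]'

```text
clock: 52.95
tool_pos: [0.4826, 0.0951, 0.1765]
tcp_rot: [[0.81, 0.586, -0.0], [0.586, -0.81, -0.0], [-0.0, 0.0, -1.0]]
ft_force: [-0.3, 0.4, -0.0]
width: 0.045
grip_force: 0.0
```

```bash
cat >> kin.py <<'E'
def sched(y,ph,steps,q):
    for X,z,th in steps:
        r=ik(W(X,y,z),Rt(ph,th),q); dq=abs(r.x-q).max();q=r.x; print(X,z,th,'ok' if r.cost<1e-6 else '-- %.1e'%r.cost,np.round(q,2),round(dq/.125,1))
E
python3 - <<'E'
from kin import *
from h import *
print(o['tool_pos'],inv(o['tool_pos']),o['joint_positions'],o['ft_force'],o['width'])
c=snap('scene');caps(c,[W(-.13,.101)[:2]],.108)
st=[(-.195,.2,5),(-.195,.16,10),(-.195,.12,14),(-.195,.08,16),(-.195,.04,18),(-.195,.032,18),(-.185,.032,19)]
st2=[(-.175,.032,20),(-.166,.032,21.5),(-.157,.032,23),(-.148,.032,24.5),(-.139,.032,26),(-.13,.032,27.5),(-.121,.032,29),(-.112,.032,31),(-.107,.032,34),(-.104,.032,36),(-.10,.032,38),(-.097,.032,40),(-.093,.032,42),(-.09,.032,44),(-.086,.032,45.5),(-.082,.032,47),(-.076,.032,48),(-.07,.032,49),(-.062,.032,50)]
sched(.094,17.4,st+st2,np.array(o['joint_positions']))
rows([(o['tool_pos'],Rt(17.4))]+[(W(X,.094,z),Rt(17.4,t)) for X,z,t in st])
E
```

```text
[0.48263383 0.0950615  0.17654351] [-0.1382  0.101 ] [ 3.41917574e-02 -6.27319873e-02  1.91541537e+00 -2.82351244e-04
  1.28920835e+00  9.79053253e-01] [-0.2843949   0.36484519 -0.03099699] 0.045034493399854686
cap [0.49087389 0.09545254] 27 [0.4876 0.0893 0.1071] [0.488  0.0909 0.1063]
-0.195 0.2 5 ok [-0.   -0.32  2.09  0.03  1.29  1.26] 2.2
-0.195 0.16 10 ok [-0.03 -0.36  2.21  0.06  1.13  1.22] 1.2
-0.195 0.12 14 ok [-0.05 -0.37  2.3   0.1   0.98  1.17] 1.2
-0.195 0.08 16 ok [-0.06 -0.34  2.37  0.13  0.85  1.13] 1.1
-0.195 0.04 18 ok [-0.08 -0.27  2.42  0.18  0.71  1.07] 1.1
-0.195 0.032 18 ok [-0.08 -0.25  2.42  0.18  0.69  1.07] 0.2
-0.185 0.032 19 ok [-0.08 -0.23  2.41  0.2   0.66  1.05] 0.2
-0.175 0.032 20 ok [-0.08 -0.21  2.4   0.22  0.64  1.03] 0.2
-0.166 0.032 21.5 ok [-0.09 -0.2   2.4   0.25  0.61  1.  ] 0.3
-0.157 0.032 23 ok [-0.09 -0.19  2.4   0.28  0.58  0.97] 0.3
-0.148 0.032 24.5 ok [-0.1  -0.18  2.4   0.32  0.55  0.93] 0.3
-0.139 0.032 26 ok [-0.11 -0.17  2.4   0.36  0.52  0.88] 0.3
-0.13 0.032 27.5 ok [-0.11 -0.15  2.4   0.41  0.49  0.83] 0.4
-0.121 0.032 29 ok [-
[... 415 characters left out ...]
 44 ok [-0.2  -0.08  2.49  1.49  0.34 -0.29] 1.4
-0.086 0.032 45.5 ok [-0.21 -0.06  2.49  1.62  0.36 -0.42] 1.0
-0.082 0.032 47 ok [-0.21 -0.04  2.5   1.73  0.37 -0.54] 1.0
-0.076 0.032 48 ok [-0.22 -0.02  2.49  1.81  0.39 -0.62] 0.6
-0.07 0.032 49 ok [-0.22  0.    2.48  1.88  0.4  -0.69] 0.6
-0.062 0.032 50 ok [-0.22  0.03  2.47  1.94  0.42 -0.76] 0.5
[-0.0, -0.0, 0.0] [0.0, 0.0, 0.316] 0 18.1
[-56.6, -8.0, -23.5] [-0.0, 0.087, 0.0] 62 5.0
[-3.5, 0.0, 39.8] [0.0, 0.087, -0.0] 40 5.0
[-6.9, 0.0, 39.4] [0.0, 0.07, 0.0] 40 4.0
[-9.7, 0.0, 38.8] [-0.0, 0.035, -0.0] 40 2.0
[-11.0, 0.0, 38.5] [0.0, 0.035, 0.0] 40 2.0
[-2.5, 0.0, 7.6] [0.0, 0.0, 0.0] 8 0.0
[9.2, 2.6, 3.0] [0.0, 0.017, -0.0] 10 1.0
```

Emit:
arm_command --commands '[{"offset": [0, 0, 0], "angular": [0, 0, 0.158], "claw": 1}, {"offset": [0, 0, 0], "angular": [0, 0, 0.158], "claw": 1}, {"offset": [-28.3, -4, -11.7], "angular": [0, 0, 0], "claw": 1}, {"offset": [-28.3, -4, -11.7], "angular": [0, 0.087, 0], "claw": 1}, {"offset": [-3.5, 0, 39.8], "angular": [0, 0.087, 0], "claw": 1}, {"offset": [-6.9, 0, 39.4], "angular": [0, 0.07, 0], "claw": 1}, {"offset": [-9.7, 0, 38.8], "angular": [0, 0.035, 0], "claw": 1}, {"offset": [-11, 0, 38.5], "angular": [0, 0.035, 0], "claw": 1}, {"offset": [-2.5, 0, 7.6], "angular": [0, 0, 0], "claw": 1}, {"offset": [0, 0, 0], "angular": [0, 0, 0], "claw": 1}]'

```text
clock: 54.25
tool_pos: [0.4268, 0.085, 0.0326]
tcp_rot: [[0.904, 0.311, 0.293], [0.296, -0.95, 0.095], [0.308, 0.0, -0.951]]
ft_force: [0.4, -0.2, 0.7]
width: 0.0007
grip_force: 0.0
```

```bash
python3 - <<'E'
from h import *
o=ctrl.get_obs();print(o['tool_pos'],inv(o['tool_pos']),o['ft_force'],o['width'])
c=snap('scene');find(['bottle_a'],'scene');caps(c,[W(-.13,.101)[:2]],.108)
c=snap('top');find(['bottle_a'],'top');caps(c,[W(-.13,.101)[:2]],.108)
st=[(-.185,19),(-.175,20),(-.166,21.5),(-.157,23),(-.148,24.5),(-.139,26),(-.13,27.5),(-.121,29),(-.112,31),(-.107,34)]
rows([(W(X,.094,.032),Rt(17.4,t)) for X,t in st])
E
```

```text
[0.42681005 0.08504078 0.03255791] [-0.1944  0.0933] [ 0.42740761 -0.23120205  0.65557991] 0.0007088514090346767
scene bottle_a 0.85 [0.496 0.097 0.006]
scene bottle_a 0.48 [ 0.736  0.296 -0.001]
cap [0.49087389 0.09545254] 72 [0.4919 0.0959 0.1082] [0.4918 0.0969 0.1081]
top bottle_a 0.81 [0.495 0.094 0.007]
cap [0.49087389 0.09545254] 83 [0.4943 0.0951 0.1075] [0.4946 0.0957 0.1068]
[6.9, 1.4, 4.3] [-0.002, 0.015, 0.012] 8 1.1
[9.1, 2.6, 3.1] [-0.0, 0.017, 0.0] 10 1.0
[8.2, 2.3, 3.0] [-0.0, 0.026, -0.0] 9 1.5
[8.1, 2.3, 3.2] [0.0, 0.026, -0.0] 9 1.5
[8.0, 2.3, 3.4] [0.0, 0.026, -0.0] 9 1.5
[7.9, 2.3, 3.6] [0.0, 0.026, 0.0] 9 1.5
[7.8, 2.3, 3.8] [-0.0, 0.026, 0.0] 9 1.5
[7.7, 2.3, 4.0] [0.0, 0.026, -0.0] 9 1.5
[7.6, 2.3, 4.2] [0.0, 0.035, 0.0] 9 2.0
[4.1, 1.3, 2.5] [0.0, 0.052, -0.0] 5 3.0
```

Emit:
arm_command --commands '[{"offset": [6.9, 1.4, 4.3], "angular": [0, 0.015, 0.012], "claw": 1}, {"offset": [9.1, 2.6, 3.1], "angular": [0, 0.017, 0], "claw": 1}, {"offset": [8.2, 2.3, 3], "angular": [0, 0.026, 0], "claw": 1}, {"offset": [8.1, 2.3, 3.2], "angular": [0, 0.026, 0], "claw": 1}, {"offset": [8, 2.3, 3.4], "angular": [0, 0.026, 0], "claw": 1}, {"offset": [7.9, 2.3, 3.6], "angular": [0, 0.026, 0], "claw": 1}, {"offset": [7.8, 2.3, 3.8], "angular": [0, 0.026, 0], "claw": 1}, {"offset": [7.7, 2.3, 4], "angular": [0, 0.026, 0], "claw": 1}, {"offset": [7.6, 2.3, 4.2], "angular": [0, 0.035, 0], "claw": 1}, {"offset": [4.1, 1.3, 2.5], "angular": [0, 0.052, 0], "claw": 1}]'

```text
clock: 55.7
tool_pos: [0.5127, 0.0893, 0.0297]
tcp_rot: [[0.793, 0.299, 0.531], [0.247, -0.954, 0.169], [0.557, -0.003, -0.831]]
ft_force: [-1.6, 0.1, -0.4]
width: 0.0007
grip_force: 0.4
```

```bash
python3 - <<'E'
from h import *
o=ctrl.get_obs();print(o['tool_pos'],inv(o['tool_pos']),o['ft_force'],o['width'])
c=snap('top');caps(c,[W(-.07,.101)[:2]],.108,.035)
rows([(W(X,.094,.032),Rt(17.4,t)) for X,t in[(-.104,36),(-.10,38),(-.097,40),(-.093,42),(-.09,44),(-.086,45.5),(-.082,47),(-.076,48),(-.07,49),(-.064,50)]])
E
```

```text
[0.51272999 0.08930973 0.02968206] [-0.1084  0.0939] [-1.58910583  0.12062091 -0.38561431] 0.0006967840729969948
cap [0.55082098 0.0979718 ] 81 [0.5468 0.1012 0.1081] [0.5471 0.101  0.1089]
[6.5, 1.5, 0.1] [-0.003, 0.038, -0.002] 7 2.2
[3.1, 1.0, 2.3] [0.0, 0.035, -0.0] 4 2.0
[2.3, 0.8, 1.8] [-0.0, 0.035, 0.0] 3 2.0
[3.0, 1.0, 2.5] [-0.0, 0.035, 0.0] 4 2.0
[2.2, 0.8, 1.9] [0.0, 0.035, 0.0] 3 2.0
[2.8, 1.0, 2.7] [0.0, 0.026, -0.0] 4 1.5
[2.7, 1.0, 2.8] [0.0, 0.026, -0.0] 4 1.5
[4.0, 1.6, 4.2] [-0.0, 0.017, 0.0] 6 1.0
[3.9, 1.6, 4.3] [0.0, 0.017, -0.0] 6 1.0
[3.8, 1.6, 4.4] [0.0, 0.017, -0.0] 6 1.0
```

Emit:
arm_command --commands '[{"offset": [6.5, 1.5, 0.1], "angular": [0, 0.038, 0], "claw": 1}, {"offset": [3.1, 1, 2.3], "angular": [0, 0.035, 0], "claw": 1}, {"offset": [2.3, 0.8, 1.8], "angular": [0, 0.035, 0], "claw": 1}, {"offset": [3, 1, 2.5], "angular": [0, 0.035, 0], "claw": 1}, {"offset": [2.2, 0.8, 1.9], "angular": [0, 0.035, 0], "claw": 1}, {"offset": [2.8, 1, 2.7], "angular": [0, 0.026, 0], "claw": 1}, {"offset": [2.7, 1, 2.8], "angular": [0, 0.026, 0], "claw": 1}, {"offset": [4, 1.6, 4.2], "angular": [0, 0.017, 0], "claw": 1}, {"offset": [3.9, 1.6, 4.3], "angular": [0, 0.017, 0], "claw": 1}, {"offset": [3.8, 1.6, 4.4], "angular": [0, 0.017, 0], "claw": 1}]'

```text
clock: 57.0
tool_pos: [0.5577, 0.0912, 0.0326]
tcp_rot: [[0.617, 0.299, 0.728], [0.19, -0.954, 0.23], [0.763, -0.004, -0.646]]
ft_force: [-2.0, -0.4, 0.0]
width: 0.0006
grip_force: 0.8
```

Emit:
arm_command --commands '[{"offset": [4.8, 2, 5.7], "angular": [0, 0, 0], "claw": 1}, {"offset": [4.8, 2, 5.7], "angular": [0, 0, 0], "claw": 1}, {"offset": [4.8, 2, 5.7], "angular": [0, 0, 0], "claw": 1}, {"offset": [4.8, 2, 5.7], "angular": [0, 0, 0], "claw": 1}, {"offset": [4.8, 2, 5.7], "angular": [0, 0, 0], "claw": 1}, {"offset": [4.8, 2, 5.7], "angular": [0, 0, 0], "claw": 1}, {"offset": [4.8, 2, 5.7], "angular": [0, 0, 0], "claw": 1}, {"offset": [0, 0, 0], "angular": [0, 0, 0], "claw": 1}, {"offset": [0, 0, 0], "angular": [0, 0, 0], "claw": 1}, {"offset": [0, 0, 0], "angular": [0, 0, 0], "claw": 1}]'

```text
clock: 58.25
tool_pos: [0.6121, 0.094, 0.0335]
tcp_rot: [[0.616, 0.3, 0.729], [0.191, -0.954, 0.231], [0.765, -0.004, -0.644]]
ft_force: [0.8, 0.2, 0.7]
width: 0.0008
grip_force: 0.0
```

```bash
python3 - <<'E'
from h import *
o=ctrl.get_obs();print(o['tool_pos'],inv(o['tool_pos']),o['joint_positions'],o['ft_force'])
snap('scene');find(['bottle_a','vial_a'],'scene')
rows([(W(.014,.094,.032),Rt(17.4,50))])
E
```

```text
[0.61207648 0.09399177 0.0334861 ] [-0.009   0.0945] [-0.17799581  0.14300436  2.33656986  1.93825641  0.3923684  -0.71771168] [0.77349251 0.24711405 0.67471776]
scene bottle_a 0.63 [ 0.441 -0.138  0.043]
scene bottle_a 0.54 [0.642 0.104 0.005]
scene vial_a 0.77 [0.482 0.43  0.001]
scene vial_a 0.57 [ 0.45   0.29  -0.003]
scene vial_a 0.26 [ 0.66   0.445 -0.002]
[13.3, 6.3, 17.8] [-0.003, 0.002, -0.002] 23 0.2
```

Emit:
arm_command --commands '[{"offset": [4.8, 2.2, 6.4], "angular": [0, 0, 0], "claw": 1}, {"offset": [4.8, 2.2, 6.4], "angular": [0, 0, 0], "claw": 1}, {"offset": [4.8, 2.2, 6.4], "angular": [0, 0, 0], "claw": 1}, {"offset": [0, 0, 0], "angular": [0, 0, 0], "claw": 1}, {"offset": [0, 0, 0], "angular": [0, 0, 0], "claw": 1}, {"offset": [0, 0, 0], "angular": [0, 0, 0], "claw": 1}, {"offset": [-8, -3.2, -9.4], "angular": [0, 0, 0], "claw": 1}, {"offset": [-10, -4.1, -11.8], "angular": [0, 0, 0], "claw": 1}, {"offset": [-10, -4.1, -11.8], "angular": [0, 0, 0], "claw": 1}, {"offset": [-10, -4.1, -11.8], "angular": [0, 0, 0], "claw": 1}]'

```text
clock: 59.65
tool_pos: [0.5745, 0.092, 0.0312]
tcp_rot: [[0.617, 0.299, 0.728], [0.19, -0.954, 0.231], [0.764, -0.004, -0.645]]
ft_force: [-0.4, 0.1, 0.2]
width: 0.0005
grip_force: 0.0
```

```bash
python3 - <<'E'
from h import *
o=ctrl.get_obs();print(o['tool_pos'],inv(o['tool_pos']),o['joint_positions'],o['ft_force'])
snap('scene');find(['bottle_a','vial_a'],'scene');c=snap('top');find(['bottle_a','vial_a'],'top');caps(c,[(.446,.2925),(.482,.431)],.07)
snap('wrist');find(['bottle_a'],'wrist')
rows([(W(X,.094,z),Rt(17.4,t)) for X,z,t in[(-.06,.06,48),(-.075,.08,46),(-.085,.10,43),(-.095,.12,40),(-.10,.13,37),(-.105,.14,34),(-.11,.16,30),(-.12,.19,25),(-.13,.22,17),(-.15,.24,8),(-.16,.24,0)]])
E
```

```text
[0.57446813 0.09200457 0.03123712] [-0.0466  0.094 ] [-0.20464075  0.06917297  2.4279353   1.93944156  0.41277777 -0.74201109] [-0.4291683   0.09435742  0.22556201]
scene bottle_a 0.35 [ 0.57  -0.004  0.238]
scene vial_a 0.76 [ 0.484  0.431 -0.003]
scene vial_a 0.62 [ 0.45  0.29 -0.  ]
top vial_a 0.63 [ 0.445  0.292 -0.002]
top vial_a 0.53 [0.48  0.434 0.004]
cap (0.446, 0.2925) 79 [0.4468 0.2909 0.0697] [0.4478 0.292  0.0692]
cap (0.482, 0.431) 84 [0.4823 0.429  0.0693] [0.4827 0.4299 0.0703]
wrist bottle_a 0.7 [0.671 0.106 0.01 ]
[11.8, -4.4, -29.5] [-0.002, -0.033, -0.002] 32 1.9
[5.2, -3.9, -24.2] [0.0, -0.035, -0.0] 25 2.0
[7.7, -2.6, -20.8] [0.0, -0.052, -0.0] 22 3.0
[6.6, -2.6, -21.2] [-0.0, -0.052, 0.0] 22 3.0
[2.7, -1.3, -10.8] [-0.0, -0.052, 0.0] 11 3.0
[2.2, -1.3, -10.9] [0.0, -0.052, 0.0] 11 3.0
[7.2, -1.3, -19.3] [-0.0, -0.07, -0.0] 21 4.0
[6.6, -2.6, -30.8] [0.0, -0.087, -0.0] 32 5.0
[3.9, -2.6, -31.3] [-0.0, -0.14, 0.0] 32 8.0
[-12.6, -5.2, -24.8] [-0.0, -0.157, 0.0] 28 9.0
[-9.6, -2.6, -1.3] [0.0, -0.14, -0.0] 10 8.0
```

Bottle 2 now reads X = +50 mm, wholly behind the sash. I'll retreat and go for the first vial.

Emit:
arm_command --commands '[{"offset": [12.8, -4.4, -28.2], "angular": [0, -0.034, 0], "claw": 1}, {"offset": [5.2, -3.9, -24.2], "angular": [0, -0.035, 0], "claw": 1}, {"offset": [7.7, -2.6, -20.8], "angular": [0, -0.052, 0], "claw": 1}, {"offset": [6.6, -2.6, -21.2], "angular": [0, -0.052, 0], "claw": 1}, {"offset": [2.7, -1.3, -10.8], "angular": [0, -0.052, 0], "claw": 1}, {"offset": [2.2, -1.3, -10.9], "angular": [0, -0.052, 0], "claw": 1}, {"offset": [7.2, -1.3, -19.3], "angular": [0, -0.07, 0], "claw": 1}, {"offset": [6.6, -2.6, -30.8], "angular": [0, -0.087, 0], "claw": 1}, {"offset": [3.9, -2.6, -31.3], "angular": [0, -0.14, 0], "claw": 1}, {"offset": [-12.6, -5.2, -24.8], "angular": [0, -0.157, 0], "claw": 1}]'

```text
clock: 61.3
tool_pos: [0.4792, 0.0894, 0.2205]
tcp_rot: [[0.935, 0.312, 0.166], [0.305, -0.95, 0.069], [0.179, -0.014, -0.984]]
ft_force: [0.8, 0.3, -1.3]
width: 0.0005
grip_force: 0.0
```

Emit:
arm_command --commands '[{"offset": [-9.6, -2.6, -1.3], "angular": [0, -0.14, 0], "claw": 1}, {"offset": [0, 0, 0], "angular": [0, 0, -0.164], "claw": -1}, {"offset": [0, 0, 0], "angular": [0, 0, -0.164], "claw": -1}, {"offset": [0, 0, 0], "angular": [0, 0, -0.164], "claw": -1}, {"offset": [0, 0, 0], "angular": [0, 0, -0.164], "claw": -1}, {"offset": [0, 0, 0], "angular": [0, 0, -0.164], "claw": -1}, {"offset": [0, 0, 0], "angular": [0, 0, -0.164], "claw": -1}, {"offset": [0, 0, 0], "angular": [0, 0, -0.164], "claw": -1}, {"offset": [0, 0, 0], "angular": [0, 0, -0.164], "claw": -1}, {"offset": [0, 0, 0], "angular": [0, 0, 0], "claw": -1}]'

```text
clock: 62.55
tool_pos: [0.4688, 0.0893, 0.2173]
tcp_rot: [[-0.058, 0.998, 0.035], [0.998, 0.057, 0.028], [0.026, 0.036, -0.999]]
ft_force: [0.5, -0.6, -0.2]
width: 0.0816
grip_force: 0.0
```

```bash
python3 - <<'E'
from h import *
o=ctrl.get_obs();print(o['tool_pos'],o['joint_positions'][5],o['width'])
c=snap('top');caps(c,[(.446,.2925),(.482,.431)],.07);find(['vial_a'],'top')
rows([((.447,.2915,.13),Rt(92.4))])
E
```

```text
[0.46881141 0.08927617 0.21733458] -0.061907704077631576 0.08164605283793973
cap (0.446, 0.2925) 80 [0.447  0.2911 0.0693] [0.4477 0.292  0.0687]
cap (0.482, 0.431) 0  
top vial_a 0.75 [0.444 0.292 0.001]
top vial_a 0.62 [0.329 0.458 0.004]
top vial_a 0.49 [0.475 0.386 0.002]
top vial_a 0.4 [0.733 0.295 0.002]
[200.8, -13.7, 92.2] [0.036, -0.027, 0.014] 221 2.7
```

The far vial has just been knocked to about (0.475, 0.386). I'll fetch the first vial, which hasn't moved.

Emit:
arm_command --commands '[{"offset": [0, 0, 0], "angular": [0.036, -0.027, 0.014], "claw": -1}, {"offset": [40.8, -5, 17.4], "angular": [0, 0, 0], "claw": -1}, {"offset": [40.8, -5, 17.4], "angular": [0, 0, 0], "claw": -1}, {"offset": [40.8, -5, 17.4], "angular": [0, 0, 0], "claw": -1}, {"offset": [40.8, -5, 17.4], "angular": [0, 0, 0], "claw": -1}, {"offset": [40.8, -5, 17.4], "angular": [0, 0, 0], "claw": -1}, {"offset": [0, 0, 0], "angular": [0, 0, 0], "claw": -1}, {"offset": [0, 0, 0], "angular": [0, 0, 0], "claw": -1}, {"offset": [0, 0, 0], "angular": [0, 0, 0], "claw": -1}, {"offset": [0, 0, 0], "angular": [0, 0, 0], "claw": -1}]'

```text
clock: 63.9
tool_pos: [0.4353, 0.291, 0.1309]
tcp_rot: [[-0.043, 0.999, 0.002], [0.999, 0.043, -0.0], [-0.0, 0.002, -1.0]]
ft_force: [-0.2, -0.1, -0.2]
width: 0.0869
grip_force: 0.0
```

```bash
python3 - <<'E'
from h import *
o=ctrl.get_obs();print(o['tool_pos'])
c=snap('wrist');caps(c,[(.447,.2915),(.475,.386)],.07);c=snap('top');caps(c,[(.475,.386)],.07)
rows([((.447,.2915,.0115),Rt(92.4))])
E
```

```text
[0.43530041 0.29103799 0.130941  ]
cap (0.447, 0.2915) 868 [0.4435 0.2928 0.07  ] [0.4435 0.2917 0.0679]
cap (0.475, 0.386) 1166 [0.471  0.3847 0.07  ] [0.4715 0.3847 0.0679]
cap (0.475, 0.386) 0  
[-0.2, 11.7, 119.3] [0.001, 0.0, 0.002] 120 0.1
```

Emit:
arm_command --commands '[{"offset": [0.8, 10.3, 19], "angular": [0, 0, 0], "claw": -1}, {"offset": [0, 0, 25], "angular": [0, 0, 0], "claw": -1}, {"offset": [0, 0, 25], "angular": [0, 0, 0], "claw": -1}, {"offset": [0, 0, 25], "angular": [0, 0, 0], "claw": -1}, {"offset": [0, 0, 25], "angular": [0, 0, 0], "claw": -1}, {"offset": [0, 0, 0], "angular": [0, 0, 0], "claw": -1}, {"offset": [0, 0, 0], "angular": [0, 0, 0], "claw": 1}, {"offset": [0, 0, 0], "angular": [0, 0, 0], "claw": 1}, {"offset": [0, 0, 0], "angular": [0, 0, 0], "claw": 1}, {"offset": [0, 0, 0], "angular": [0, 0, 0], "claw": 1}]' --squeeze 15

```text
clock: 65.25
tool_pos: [0.4453, 0.2931, 0.0118]
tcp_rot: [[-0.045, 0.999, 0.001], [0.999, 0.045, -0.0], [-0.0, 0.001, -1.0]]
ft_force: [0.6, 0.1, 0.0]
width: 0.0545
grip_force: 0.0
```

Emit:
arm_command --commands '[{"offset": [0, 0, 0], "angular": [0, 0, 0], "claw": 1}, {"offset": [0, 0, 0], "angular": [0, 0, 0], "claw": 1}, {"offset": [0, 0, 0], "angular": [0, 0, 0], "claw": 1}, {"offset": [0, 0, -10], "angular": [0, 0, 0], "claw": 1}, {"offset": [0, 0, -25], "angular": [0, 0, 0], "claw": 1}, {"offset": [0, 0, -25], "angular": [0, 0, 0], "claw": 1}, {"offset": [0, 0, -25], "angular": [0, 0, 0], "claw": 1}, {"offset": [0, 0, -15], "angular": [0, 0, 0], "claw": 1}, {"offset": [0, 0, 0], "angular": [0, 0, 0], "claw": 1}, {"offset": [0, 0, 0], "angular": [0, 0, 0], "claw": 1}]'

```text
clock: 66.5
tool_pos: [0.4442, 0.2927, 0.1103]
tcp_rot: [[-0.045, 0.999, -0.001], [0.999, 0.045, -0.001], [-0.001, -0.001, -1.0]]
ft_force: [-0.1, 0.2, -1.1]
width: 0.0426
grip_force: 15.0
```

```bash
python3 - <<'E'
from h import *
o=ctrl.get_obs();print(o['tool_pos'],o['width'])
M=Rt(92.4);
rows([((.40,.15,.112),M),((.40,-.112,.112),M),(W(-.13,-.1045,.112),M),(W(-.13,-.1045,.0195),M)])
E
```

```text
[0.44420601 0.29267846 0.11032906] 0.042633040993268756
[-140.5, -50.6, -1.5] [-0.001, 0.001, 0.003] 149 0.2
[-261.8, -11.0, 0.0] [0.0, 0.0, 0.0] 262 0.0
[-2.0, 99.5, 0.0] [0.0, 0.0, 0.0] 100 0.0
[0.0, 0.0, 92.5] [0.0, 0.0, 0.0] 92 0.0
```

Emit:
arm_command --commands '[{"offset": [-35.1, -12.6, 0], "angular": [0, 0, 0], "claw": 1}, {"offset": [-35.1, -12.6, 0], "angular": [0, 0, 0], "claw": 1}, {"offset": [-35.1, -12.6, 0], "angular": [0, 0, 0], "claw": 1}, {"offset": [-35.1, -12.6, 0], "angular": [0, 0, 0], "claw": 1}, {"offset": [-43.6, -1.8, 0], "angular": [0, 0, 0], "claw": 1}, {"offset": [-43.6, -1.8, 0], "angular": [0, 0, 0], "claw": 1}, {"offset": [-43.6, -1.8, 0], "angular": [0, 0, 0], "claw": 1}, {"offset": [-43.6, -1.8, 0], "angular": [0, 0, 0], "claw": 1}, {"offset": [-43.6, -1.8, 0], "angular": [0, 0, 0], "claw": 1}, {"offset": [-43.6, -1.8, 0], "angular": [0, 0, 0], "claw": 1}]'

```text
clock: 67.75
tool_pos: [0.4009, -0.1124, 0.1104]
tcp_rot: [[-0.045, 0.999, -0.001], [0.999, 0.045, 0.0], [0.0, -0.001, -1.0]]
ft_force: [-0.2, 1.4, -1.3]
width: 0.043
grip_force: 15.0
```

Emit:
arm_command --commands '[{"offset": [-0.7, 33.2, 0], "angular": [0, 0, 0], "claw": 1}, {"offset": [-0.7, 33.2, 0], "angular": [0, 0, 0], "claw": 1}, {"offset": [-0.7, 33.2, 0], "angular": [0, 0, 0], "claw": 1}, {"offset": [0, 0, 23], "angular": [0, 0, 0], "claw": 1}, {"offset": [0, 0, 23], "angular": [0, 0, 0], "claw": 1}, {"offset": [0, 0, 20], "angular": [0, 0, 0], "claw": 1}, {"offset": [0, 0, 0], "angular": [0, 0, 0], "claw": 1}, {"offset": [0, 0, 0], "angular": [0, 0, 0], "claw": 1}, {"offset": [0, 0, 0], "angular": [0, 0, 0], "claw": 1}, {"offset": [0, 0, 0], "angular": [0, 0, 0], "claw": 1}]'

```text
clock: 69.0
tool_pos: [0.5021, -0.1092, 0.0464]
tcp_rot: [[-0.045, 0.999, 0.002], [0.999, 0.045, -0.001], [-0.001, 0.002, -1.0]]
ft_force: [1.1, -0.1, -0.2]
width: 0.0426
grip_force: 15.0
```

```bash
python3 - <<'E'
from h import *
o=ctrl.get_obs();print(o['tool_pos'],inv(o['tool_pos']),o['ft_force'],o['width'])
rows([(W(-.13,-.1045,.0195),Rt(92.4))])
E
```

```text
[ 0.50208005 -0.10919734  0.04637366] [-0.1274 -0.1039] [ 1.11445029 -0.05316756 -0.15405895] 0.04264197531716772
[-0.5, -2.7, 26.9] [0.002, 0.001, 0.003] 27 0.2
```

Emit:
arm_command --commands '[{"offset": [0, 0, 13], "angular": [0, 0, 0], "claw": 1}, {"offset": [0, 0, 9], "angular": [0, 0, 0], "claw": 1}, {"offset": [0, 0, 4], "angular": [0, 0, 0], "claw": 1}, {"offset": [0, 0, 1.5], "angular": [0, 0, 0], "claw": 1}, {"offset": [0, 0, 0], "angular": [0, 0, 0], "claw": 1}, {"offset": [0, 0, 0], "angular": [0, 0, 0], "claw": -1}, {"offset": [0, 0, 0], "angular": [0, 0, 0], "claw": -1}, {"offset": [0, 0, 0], "angular": [0, 0, 0], "claw": -1}, {"offset": [0, 0, 0], "angular": [0, 0, 0], "claw": -1}, {"offset": [0, 0, 0], "angular": [0, 0, 0], "claw": -1}]'

```text
clock: 70.25
tool_pos: [0.5015, -0.109, 0.0179]
tcp_rot: [[-0.045, 0.999, 0.0], [0.999, 0.045, -0.001], [-0.001, 0.0, -1.0]]
ft_force: [0.4, -0.4, 0.9]
width: 0.083
grip_force: 0.0
```

Emit:
arm_command --commands '[{"offset": [0, 0, -20], "angular": [0, 0, 0], "claw": -1}, {"offset": [0, 0, -30], "angular": [0, 0, 0], "claw": -1}, {"offset": [0, 0, -40], "angular": [0, 0, 0], "claw": -1}, {"offset": [0, 0, -40], "angular": [0, 0, 0], "claw": -1}, {"offset": [0, -30, -20], "angular": [0, 0, 0], "claw": -1}, {"offset": [0, -25, 0], "angular": [0, 0, 0], "claw": 1}, {"offset": [0, 0, 0], "angular": [0, 0, 0.175], "claw": 1}, {"offset": [0, 0, 0], "angular": [0, 0, 0.175], "claw": 1}, {"offset": [0, 0, 0], "angular": [0, 0, 0.175], "claw": 1}, {"offset": [0, 0, 0], "angular": [0, 0, 0.175], "claw": 1}]'

```text
clock: 71.5
tool_pos: [0.4464, -0.1114, 0.168]
tcp_rot: [[0.614, 0.79, 0.001], [0.79, -0.614, -0.001], [-0.0, 0.001, -1.0]]
ft_force: [0.6, -0.2, 0.3]
width: 0.0452
grip_force: 0.0
```

Emit:
arm_command --commands '[{"offset": [0, 0, 0], "angular": [0, 0, 0.175], "claw": 1}, {"offset": [0, 0, 0], "angular": [0, 0, 0.175], "claw": 1}, {"offset": [0, 0, 0], "angular": [0, 0, 0.175], "claw": 1}, {"offset": [0, 0, 0], "angular": [0, 0, 0.175], "claw": 1}, {"offset": [0, 0, 0], "angular": [0, 0, 0.175], "claw": 1}, {"offset": [0, 0, 0], "angular": [0, 0, 0], "claw": 1}, {"offset": [0, 0, 0], "angular": [0, 0, 0], "claw": 1}, {"offset": [0, 0, 0], "angular": [0, 0, 0], "claw": 1}, {"offset": [0, 0, 0], "angular": [0, 0, 0], "claw": 1}, {"offset": [0, 0, 0], "angular": [0, 0, 0], "claw": 1}]'

```text
clock: 72.75
tool_pos: [0.4465, -0.1114, 0.168]
tcp_rot: [[0.999, 0.041, 0.001], [0.041, -0.999, -0.001], [0.001, 0.001, -1.0]]
ft_force: [-0.4, -0.2, -0.1]
width: 0.0004
grip_force: 0.0
```

```bash
python3 - <<'E'
from kin import *
from h import *
print(o['tool_pos'],inv(o['tool_pos']),o['joint_positions'],o['ft_force'],o['width'])
c=snap('scene');caps(c,[W(-.13,-.104)[:2]],.078);c=snap('top');caps(c,[W(-.13,-.104)[:2]],.078);find(['vial_a'],'top')
z=.028
st=[(-.195,.16,5),(-.195,.12,10),(-.195,.08,14),(-.195,.04,18),(-.195,z,18)]
st2=[(-.185,z,19),(-.175,z,20),(-.166,z,21.5),(-.157,z,23),(-.148,z,24.5),(-.139,z,26),(-.13,z,27.5),(-.121,z,29),(-.112,z,31),(-.107,z,34),(-.104,z,36),(-.10,z,38),(-.097,z,40),(-.093,z,42),(-.09,z,44),(-.086,z,45.5),(-.082,z,47),(-.076,z,48),(-.07,z,49),(-.062,z,50),(-.03,z,50),(0,z,50),(.013,z,50)]
sched(-.104,2.4,st+st2,np.array(o['joint_positions']))
rows([(W(X,-.104,z),Rt(2.4,t)) for X,z,t in st])
E
```

```text
[ 0.44649624 -0.11140135  0.16803112] [-0.183  -0.1038] [-4.15933826e-01 -1.36834644e-01  2.00024426e+00 -3.01626139e-04
  1.27736503e+00  1.11349789e+00] [-0.37929359 -0.19058826 -0.06735598] 0.00039030371362756367
cap [ 0.49948136 -0.10936668] 78 [ 0.4993 -0.1083  0.0786] [ 0.4995 -0.1074  0.0787]
cap [ 0.49948136 -0.10936668] 0  
top vial_a 0.8 [0.471 0.389 0.002]
-0.195 0.16 5 ok [-0.46 -0.23  2.1   0.04  1.2   1.05] 0.8
-0.195 0.12 10 ok [-0.5  -0.26  2.21  0.1   1.04  0.99] 1.2
-0.195 0.08 14 ok [-0.53 -0.25  2.29  0.17  0.9   0.9 ] 1.2
-0.195 0.04 18 ok [-0.57 -0.21  2.37  0.27  0.74  0.79] 1.2
-0.195 0.028 18 ok [-0.57 -0.18  2.38  0.28  0.71  0.77] 0.3
-0.185 0.028 19 ok [-0.56 -0.17  2.37  0.3   0.69  0.76] 0.2
-0.175 0.028 20 ok [-0.55 -0.15  2.36  0.32  0.66  0.75] 0.2
-0.166 0.028 21.5 ok [-0.55 -0.14  2.36  0.35  0.64  0.72] 0.3
-0.157 0.028 23 ok [-0.55 -0.13  2.36  0.39  0.61  0.69] 0.3
-0.148 0.028 24.5 ok [-0.55 -0.12  2.35  0.43  0.59  0.65] 0.3
-0.139 0.028 26 ok [-0.55 -0.1   2.35  0.48  0.56  0.61] 0.4
-0.13 0.028 27.5 ok [-0.55 -0.09  2.35  0.53  0.53  0.57] 0.
[... 487 characters left out ...]
-0.086 0.028 45.5 ok [-0.62  0.    2.44  1.53  0.46 -0.46] 0.8
-0.082 0.028 47 ok [-0.63  0.02  2.45  1.62  0.47 -0.55] 0.7
-0.076 0.028 48 ok [-0.62  0.04  2.44  1.69  0.48 -0.61] 0.5
-0.07 0.028 49 ok [-0.62  0.06  2.43  1.75  0.49 -0.67] 0.5
-0.062 0.028 50 ok [-0.61  0.09  2.42  1.81  0.5  -0.72] 0.5
-0.03 0.028 50 ok [-0.55  0.15  2.35  1.85  0.46 -0.72] 0.6
0 0.028 50 ok [-0.51  0.21  2.28  1.87  0.43 -0.71] 0.6
0.013 0.028 50 ok [-0.49  0.23  2.25  1.88  0.42 -0.7 ] 0.2
[-12.0, 0.2, 8.0] [0.001, 0.087, -0.001] 14 5.0
[-3.5, 0.0, 39.8] [0.0, 0.087, -0.0] 40 5.0
[-6.9, 0.0, 39.4] [-0.0, 0.07, 0.0] 40 4.0
[-9.7, 0.0, 38.8] [0.0, 0.07, -0.0] 40 4.0
[-3.7, 0.0, 11.4] [0.0, 0.0, 0.0] 12 0.0
```

Emit:
arm_command --commands '[{"offset": [-12, 0, 8], "angular": [0, 0.087, 0], "claw": 1}, {"offset": [-3.5, 0, 39.8], "angular": [0, 0.087, 0], "claw": 1}, {"offset": [-6.9, 0, 39.4], "angular": [0, 0.07, 0], "claw": 1}, {"offset": [-9.7, 0, 38.8], "angular": [0, 0.07, 0], "claw": 1}, {"offset": [-3.7, 0, 11.4], "angular": [0, 0, 0], "claw": 1}, {"offset": [0, 0, 0], "angular": [0, 0, 0], "claw": 1}, {"offset": [0, 0, 0], "angular": [0, 0, 0], "claw": 1}, {"offset": [0, 0, 0], "angular": [0, 0, 0], "claw": 1}, {"offset": [0, 0, 0], "angular": [0, 0, 0], "claw": 1}, {"offset": [0, 0, 0], "angular": [0, 0, 0], "claw": 1}]'

```text
clock: 74.15
tool_pos: [0.4349, -0.1121, 0.0285]
tcp_rot: [[0.95, 0.041, 0.31], [0.039, -0.999, 0.012], [0.31, 0.001, -0.951]]
ft_force: [-0.4, 0.8, -0.1]
width: 0.0004
grip_force: 0.0
```

```bash
python3 - <<'E'
from h import *
o=ctrl.get_obs();print(o['tool_pos'],inv(o['tool_pos']),o['ft_force'],o['width'])
z=.028
st=[(-.185,19),(-.175,20),(-.166,21.5),(-.157,23),(-.148,24.5),(-.139,26),(-.13,27.5),(-.121,29),(-.112,31),(-.107,34),(-.104,36),(-.10,38),(-.097,40),(-.093,42),(-.09,44),(-.086,45.5),(-.082,47),(-.076,48),(-.07,49),(-.062,50)]
rows([(W(X,-.104,z),Rt(2.4,t)) for X,t in st])
E
```

```text
[ 0.4348554  -0.11206932  0.02848695] [-0.1947 -0.104 ] [-0.37802548  0.81804312 -0.07190223] 0.0003599059149465561
[9.1, 0.0, 3.5] [0.001, 0.016, -0.0] 10 0.9
[9.5, -0.0, 3.3] [0.0, 0.017, 0.0] 10 1.0
[8.5, -0.0, 3.1] [-0.0, 0.026, -0.0] 9 1.5
[8.4, -0.0, 3.3] [0.0, 0.026, -0.0] 9 1.5
[8.3, -0.0, 3.5] [0.0, 0.026, -0.0] 9 1.5
[8.2, -0.0, 3.7] [-0.0, 0.026, -0.0] 9 1.5
[8.1, -0.0, 3.9] [0.0, 0.026, 0.0] 9 1.5
[8.0, -0.0, 4.2] [0.0, 0.026, 0.0] 9 1.5
[7.9, -0.0, 4.4] [-0.0, 0.035, 0.0] 9 2.0
[4.3, -0.0, 2.6] [0.0, 0.052, 0.0] 5 3.0
[2.5, -0.0, 1.7] [-0.0, 0.035, 0.0] 3 2.0
[3.2, -0.0, 2.4] [0.0, 0.035, -0.0] 4 2.0
[2.4, -0.0, 1.8] [-0.0, 0.035, -0.0] 3 2.0
[3.1, -0.0, 2.6] [-0.0, 0.035, -0.0] 4 2.0
[2.2, -0.0, 2.0] [0.0, 0.035, 0.0] 3 2.0
[2.9, -0.0, 2.8] [0.0, 0.026, 0.0] 4 1.5
[2.8, -0.0, 2.9] [-0.0, 0.026, -0.0] 4 1.5
[4.1, -0.0, 4.4] [-0.0, 0.017, -0.0] 6 1.0
[4.0, -0.0, 4.5] [0.0, 0.017, 0.0] 6 1.0
[5.2, -0.0, 6.0] [-0.0, 0.017, 0.0] 8 1.0
```

Emit:
arm_command --commands '[{"offset": [9.1, 0, 3.5], "angular": [0, 0.016, 0], "claw": 1}, {"offset": [9.5, 0, 3.3], "angular": [0, 0.017, 0], "claw": 1}, {"offset": [8.5, 0, 3.1], "angular": [0, 0.026, 0], "claw": 1}, {"offset": [8.4, 0, 3.3], "angular": [0, 0.026, 0], "claw": 1}, {"offset": [8.3, 0, 3.5], "angular": [0, 0.026, 0], "claw": 1}, {"offset": [8.2, 0, 3.7], "angular": [0, 0.026, 0], "claw": 1}, {"offset": [8.1, 0, 3.9], "angular": [0, 0.026, 0], "claw": 1}, {"offset": [8, 0, 4.2], "angular": [0, 0.026, 0], "claw": 1}, {"offset": [7.9, 0, 4.4], "angular": [0, 0.035, 0], "claw": 1}, {"offset": [4.3, 0, 2.6], "angular": [0, 0.052, 0], "claw": 1}]'

```text
clock: 75.4
tool_pos: [0.5232, -0.1086, 0.0275]
tcp_rot: [[0.829, 0.041, 0.558], [0.035, -0.999, 0.022], [0.559, 0.002, -0.829]]
ft_force: [-0.7, 0.7, -0.2]
width: 0.0007
grip_force: 0.3
```

Emit:
arm_command --commands '[{"offset": [2.5, 0, 1.7], "angular": [0, 0.035, 0], "claw": 1}, {"offset": [3.2, 0, 2.4], "angular": [0, 0.035, 0], "claw": 1}, {"offset": [2.4, 0, 1.8], "angular": [0, 0.035, 0], "claw": 1}, {"offset": [3.1, 0, 2.6], "angular": [0, 0.035, 0], "claw": 1}, {"offset": [2.2, 0, 2], "angular": [0, 0.035, 0], "claw": 1}, {"offset": [2.9, 0, 2.8], "angular": [0, 0.026, 0], "claw": 1}, {"offset": [2.8, 0, 2.9], "angular": [0, 0.026, 0], "claw": 1}, {"offset": [4.1, 0, 4.4], "angular": [0, 0.017, 0], "claw": 1}, {"offset": [4, 0, 4.5], "angular": [0, 0.017, 0], "claw": 1}, {"offset": [5.2, 0, 6], "angular": [0, 0.017, 0], "claw": 1}]'

```text
clock: 76.65
tool_pos: [0.5672, -0.1069, 0.0264]
tcp_rot: [[0.646, 0.04, 0.762], [0.026, -0.999, 0.03], [0.763, 0.001, -0.647]]
ft_force: [-0.8, 0.2, -0.2]
width: 0.0004
grip_force: 0.3
```

```bash
python3 - <<'E'
from h import *
o=ctrl.get_obs();print(o['tool_pos'],inv(o['tool_pos']),o['ft_force'],o['joint_positions'])
c=snap('scene','s7.png');caps(c,[W(-.035,-.104)[:2]],.078,.03);find(['vial_a'],'scene')
cv2.imwrite('pics/c7.png',cv2.resize(cv2.imread('pics/s7.png')[90:260,190:390],(600,510)))
rows([(W(.015,-.104,.028),Rt(2.4,50))])
E
```

```text
[ 0.56721139 -0.10687166  0.02644694] [-0.0622 -0.1044] [-0.80144842  0.16233991 -0.21749268] [-0.60746463  0.09007256  2.42003708  1.80546156  0.49190336 -0.7200179 ]
cap [ 0.59439758 -0.10537785] 77 [ 0.5953 -0.1033  0.0792] [ 0.5949 -0.1026  0.0776]
scene vial_a 0.59 [ 0.596 -0.105  0.009]
scene vial_a 0.51 [0.473 0.385 0.001]
[51.1, -0.4, 57.8] [0.002, 0.005, -0.001] 77 0.3
```

View pics/c7.png

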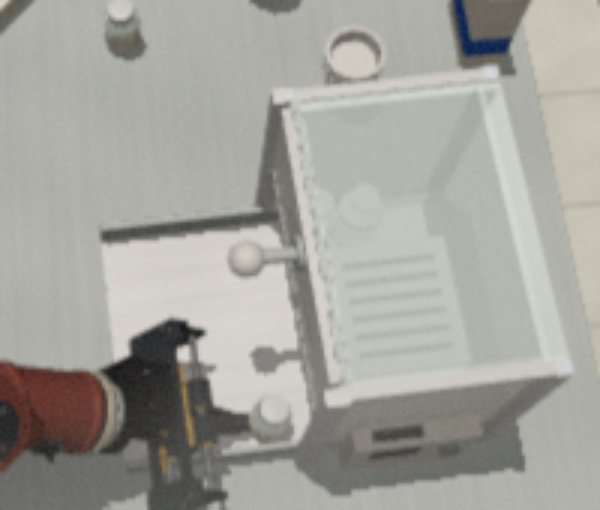

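The two bottles show inside the left lane at (325,205) and (360,207). The vial stands upright at (270,418), just in front of the right lane. I'll push it through.

Emit:
arm_command --commands '[{"offset": [5.1, 0, 5.7], "angular": [0, 0, 0], "claw": 1}, {"offset": [5.1, 0, 5.7], "angular": [0, 0, 0], "claw": 1}, {"offset": [5.1, 0, 5.7], "angular": [0, 0, 0], "claw": 1}, {"offset": [5.1, 0, 5.7], "angular": [0, 0, 0], "claw": 1}, {"offset": [5.1, 0, 5.7], "angular": [0, 0, 0], "claw": 1}, {"offset": [5.1, 0, 5.7], "angular": [0, 0, 0], "claw": 1}, {"offset": [5.1, 0, 5.7], "angular": [0, 0, 0], "claw": 1}, {"offset": [5.1, 0, 5.7], "angular": [0, 0, 0], "claw": 1}, {"offset": [0, 0, 0], "angular": [0, 0, 0], "claw": 1}, {"offset": [0, 0, 0], "angular": [0, 0, 0], "claw": 1}]'

```text
clock: 78.0
tool_pos: [0.6284, -0.1039, 0.0287]
tcp_rot: [[0.646, 0.041, 0.763], [0.027, -0.999, 0.031], [0.763, 0.0, -0.646]]
ft_force: [-0.2, 0.5, 0.2]
width: 0.0006
grip_force: 0.2
```

Emit:
arm_command --commands '[{"offset": [5.1, 0, 5.7], "angular": [0, 0, 0], "claw": 1}, {"offset": [5.1, 0, 5.7], "angular": [0, 0, 0], "claw": 1}, {"offset": [0, 0, 0], "angular": [0, 0, 0], "claw": 1}, {"offset": [0, 0, 0], "angular": [0, 0, 0], "claw": 1}, {"offset": [-8, 0, -9], "angular": [0, 0, 0], "claw": 1}, {"offset": [-11, 0, -12.5], "angular": [0, 0, 0], "claw": 1}, {"offset": [-11, 0, -12.5], "angular": [0, 0, 0], "claw": 1}, {"offset": [-11, 0, -12.5], "angular": [0, 0, 0], "claw": 1}, {"offset": [0, 0, 0], "angular": [0, 0, 0], "claw": 1}, {"offset": [0, 0, 0], "angular": [0, 0, 0], "claw": 1}]'

```text
clock: 79.25
tool_pos: [0.5822, -0.1063, 0.0285]
tcp_rot: [[0.645, 0.04, 0.763], [0.027, -0.999, 0.03], [0.764, 0.001, -0.645]]
ft_force: [0.0, -0.6, -0.2]
width: 0.0009
grip_force: 0.0
```

```bash
python3 - <<'E'
from h import *
o=ctrl.get_obs();print(o['tool_pos'],inv(o['tool_pos']),o['ft_force'],o['joint_positions'])
c=snap('wrist');find(['vial_a'],'wrist')
rows([(W(X,-.104,z),Rt(2.4,t)) for X,z,t in[(-.06,.05,48.5),(-.07,.07,46.5),(-.08,.09,44),(-.09,.11,41),(-.10,.12,38),(-.105,.135,35),(-.11,.16,31),(-.12,.185,25),(-.13,.20,16),(-.15,.20,8),(-.16,.20,0)]])
E
```

```text
[ 0.58224566 -0.10626832  0.02847248] [-0.0472 -0.1044] [ 0.00681372 -0.60971689 -0.15824291] [-0.58133948  0.11383186  2.38718365  1.81846093  0.47633551 -0.71097661]
wrist vial_a 0.81 [ 0.665 -0.102  0.003]
[8.0, -0.3, -23.9] [0.001, -0.023, 0.0] 25 1.3
[8.4, 0.0, -20.7] [0.0, -0.035, -0.0] 22 2.0
[7.6, 0.0, -21.0] [0.0, -0.044, -0.0] 22 2.5
[6.7, 0.0, -21.3] [-0.0, -0.052, -0.0] 22 3.0
[-1.0, 0.0, -14.1] [0.0, -0.052, 0.0] 14 3.0
[5.3, 0.0, -14.9] [-0.0, -0.052, -0.0] 16 3.0
[10.2, 0.0, -23.3] [0.0, -0.07, 0.0] 25 4.0
[4.3, 0.0, -26.6] [0.0, -0.105, -0.0] 27 6.0
[-2.7, 0.0, -17.8] [-0.0, -0.157, -0.0] 18 9.0
[-19.2, 0.0, -5.5] [-0.0, -0.14, 0.0] 20 8.0
[-9.9, 0.0, -1.4] [0.0, -0.14, -0.0] 10 8.0
```

Emit:
arm_command --commands '[{"offset": [8, 0, -23.9], "angular": [0, -0.023, 0], "claw": 1}, {"offset": [8.4, 0, -20.7], "angular": [0, -0.035, 0], "claw": 1}, {"offset": [7.6, 0, -21], "angular": [0, -0.044, 0], "claw": 1}, {"offset": [6.7, 0, -21.3], "angular": [0, -0.052, 0], "claw": 1}, {"offset": [-1, 0, -14.1], "angular": [0, -0.052, 0], "claw": 1}, {"offset": [5.3, 0, -14.9], "angular": [0, -0.052, 0], "claw": 1}, {"offset": [10.2, 0, -23.3], "angular": [0, -0.07, 0], "claw": 1}, {"offset": [4.3, 0, -26.6], "angular": [0, -0.105, 0], "claw": 1}, {"offset": [-2.7, 0, -17.8], "angular": [0, -0.157, 0], "claw": 1}, {"offset": [-19.2, 0, -5.5], "angular": [0, -0.14, 0], "claw": 1}]'

```text
clock: 80.6
tool_pos: [0.4809, -0.1105, 0.2022]
tcp_rot: [[0.989, 0.042, 0.139], [0.042, -0.999, 0.003], [0.139, 0.003, -0.99]]
ft_force: [0.1, -0.2, 0.5]
width: 0.0006
grip_force: 0.0
```

Emit:
arm_command --commands '[{"offset": [-40, 0, -1.4], "angular": [0, -0.14, 0], "claw": 1}, {"offset": [0, 0, 0], "angular": [0, 0, -0.175], "claw": -1}, {"offset": [0, 0, 0], "angular": [0, 0, -0.175], "claw": -1}, {"offset": [0, 0, 0], "angular": [0, 0, -0.175], "claw": -1}, {"offset": [0, 0, 0], "angular": [0, 0, -0.175], "claw": -1}, {"offset": [0, 0, 0], "angular": [0, 0, -0.175], "claw": -1}, {"offset": [0, 0, 0], "angular": [0, 0, -0.175], "claw": -1}, {"offset": [0, 0, 0], "angular": [0, 0, -0.175], "claw": -1}, {"offset": [0, 0, 0], "angular": [0, 0, -0.175], "claw": -1}, {"offset": [0, 0, 0], "angular": [0, 0, -0.175], "claw": -1}]'

```text
clock: 81.85
tool_pos: [0.4398, -0.1113, 0.195]
tcp_rot: [[-0.052, 0.999, -0.0], [0.999, 0.052, -0.0], [-0.0, -0.0, -1.0]]
ft_force: [0.9, 0.2, 0.1]
width: 0.0817
grip_force: 0.0
```

```bash
python3 - <<'E'
from h import *
o=ctrl.get_obs();print(o['tool_pos'],o['joint_positions'][5],o['width'])
c=snap('top');find(['vial_a'],'top');caps(c,[(.472,.386)],.07)
M=Rt(92.4);rows([((.41,.1,.2),M),((.472,.386,.13),M)])
E
```

```text
[ 0.43984528 -0.11129029  0.19495613] -0.47357531644071316 0.08174587741167082
top vial_a 0.76 [ 0.475  0.388 -0.   ]
top vial_a 0.31 [ 0.627 -0.107  0.005]
cap (0.472, 0.386) 81 [0.4742 0.3844 0.0693] [0.4752 0.3842 0.0696]
[212.5, -19.8, -5.0] [-0.0, 0.0, 0.005] 214 0.3
[283.2, 73.9, 70.0] [0.0, 0.0, 0.0] 301 0.0
```

Emit:
arm_command --commands '[{"offset": [42.5, -4, -1], "angular": [0, 0, 0.005], "claw": -1}, {"offset": [42.5, -4, -1], "angular": [0, 0, 0], "claw": -1}, {"offset": [42.5, -4, -1], "angular": [0, 0, 0], "claw": -1}, {"offset": [42.5, -4, -1], "angular": [0, 0, 0], "claw": -1}, {"offset": [42.5, -4, -1], "angular": [0, 0, 0], "claw": -1}, {"offset": [47.2, 12.3, 11.7], "angular": [0, 0, 0], "claw": -1}, {"offset": [47.2, 12.3, 11.7], "angular": [0, 0, 0], "claw": -1}, {"offset": [47.2, 12.3, 11.7], "angular": [0, 0, 0], "claw": -1}, {"offset": [47.2, 12.3, 11.7], "angular": [0, 0, 0], "claw": -1}, {"offset": [47.2, 12.3, 11.7], "angular": [0, 0, 0], "claw": -1}]'

```text
clock: 83.2
tool_pos: [0.4628, 0.3402, 0.1408]
tcp_rot: [[-0.037, 0.999, -0.0], [0.999, 0.037, -0.0], [-0.0, -0.0, -1.0]]
ft_force: [-0.0, -0.3, 0.5]
width: 0.0866
grip_force: 0.0
```

Emit:
arm_command --commands '[{"offset": [47.2, 12.3, 11.7], "angular": [0, 0, 0], "claw": -1}, {"offset": [0, 0, 0], "angular": [0, 0, 0], "claw": -1}, {"offset": [0, 0, 0], "angular": [0, 0, 0], "claw": -1}, {"offset": [0, 0, 0], "angular": [0, 0, 0], "claw": -1}, {"offset": [0, 0, 0], "angular": [0, 0, 0], "claw": -1}, {"offset": [0, 0, 0], "angular": [0, 0, 0], "claw": -1}, {"offset": [0, 0, 0], "angular": [0, 0, 0], "claw": -1}, {"offset": [0, 0, 0], "angular": [0, 0, 0], "claw": -1}, {"offset": [0, 0, 0], "angular": [0, 0, 0], "claw": -1}, {"offset": [0, 0, 0], "angular": [0, 0, 0], "claw": -1}]'

```text
clock: 84.45
tool_pos: [0.473, 0.3858, 0.1294]
tcp_rot: [[-0.04, 0.999, -0.0], [0.999, 0.04, -0.0], [-0.0, -0.0, -1.0]]
ft_force: [0.2, 0.0, -0.9]
width: 0.0871
grip_force: 0.0
```

```bash
python3 - <<'E'
from h import *
o=ctrl.get_obs();print(o['tool_pos'])
c=snap('wrist');caps(c,[(.473,.3855)],.07)
rows([((.473,.3855,.0115),Rt(92.4))])
E
```

```text
[0.47300927 0.3858158  0.12944563]
cap (0.473, 0.3855) 883 [0.4715 0.3861 0.0699] [0.4718 0.3851 0.0676]
[-0.3, 0.0, 118.0] [-0.0, 0.0, -0.001] 118 0.1
```

Emit:
arm_command --commands '[{"offset": [0, -0.5, 18], "angular": [0, 0, 0], "claw": -1}, {"offset": [0, 0, 25], "angular": [0, 0, 0], "claw": -1}, {"offset": [0, 0, 25], "angular": [0, 0, 0], "claw": -1}, {"offset": [0, 0, 25], "angular": [0, 0, 0], "claw": -1}, {"offset": [0, 0, 25], "angular": [0, 0, 0], "claw": -1}, {"offset": [0, 0, 0], "angular": [0, 0, 0], "claw": -1}, {"offset": [0, 0, 0], "angular": [0, 0, 0], "claw": 1}, {"offset": [0, 0, 0], "angular": [0, 0, 0], "claw": 1}, {"offset": [0, 0, 0], "angular": [0, 0, 0], "claw": 1}, {"offset": [0, 0, 0], "angular": [0, 0, 0], "claw": 1}]' --squeeze 15

```text
clock: 85.75
tool_pos: [0.4729, 0.386, 0.0122]
tcp_rot: [[-0.04, 0.999, 0.001], [0.999, 0.04, 0.0], [0.0, 0.001, -1.0]]
ft_force: [0.9, -0.3, -0.0]
width: 0.0547
grip_force: 0.0
```

Emit:
arm_command --commands '[{"offset": [0, 0, 0], "angular": [0, 0, 0], "claw": 1}, {"offset": [0, 0, 0], "angular": [0, 0, 0], "claw": 1}, {"offset": [0, 0, 0], "angular": [0, 0, 0], "claw": 1}, {"offset": [0, 0, -10], "angular": [0, 0, 0], "claw": 1}, {"offset": [0, 0, -25], "angular": [0, 0, 0], "claw": 1}, {"offset": [0, 0, -25], "angular": [0, 0, 0], "claw": 1}, {"offset": [0, 0, -25], "angular": [0, 0, 0], "claw": 1}, {"offset": [0, 0, -15], "angular": [0, 0, 0], "claw": 1}, {"offset": [0, 0, 0], "angular": [0, 0, 0], "claw": 1}, {"offset": [0, 0, 0], "angular": [0, 0, 0], "claw": 1}]'

```text
clock: 87.0
tool_pos: [0.4719, 0.3853, 0.1104]
tcp_rot: [[-0.04, 0.999, -0.002], [0.999, 0.04, -0.001], [-0.001, -0.002, -1.0]]
ft_force: [-1.4, -0.1, -0.8]
width: 0.0425
grip_force: 15.0
```

```bash
python3 - <<'E'
from h import *
o=ctrl.get_obs();print(o['tool_pos'],o['width'])
M=Rt(92.4);
rows([((.40,.15,.112),M),((.40,-.112,.112),M),(W(-.13,-.1045,.112),M),(W(-.13,-.1045,.0195),M)])
E
```

```text
[0.47185838 0.38533196 0.11038427] 0.042475908140538476
[-232.2, -81.3, -1.2] [-0.002, 0.001, -0.001] 246 0.2
[-261.8, -11.0, 0.0] [0.0, 0.0, 0.0] 262 0.0
[-2.0, 99.5, 0.0] [0.0, 0.0, 0.0] 100 0.0
[0.0, 0.0, 92.5] [0.0, 0.0, 0.0] 92 0.0
```

Emit:
arm_command --commands '[{"offset": [-38.7, -13.6, 0], "angular": [0, 0, 0], "claw": 1}, {"offset": [-38.7, -13.6, 0], "angular": [0, 0, 0], "claw": 1}, {"offset": [-38.7, -13.6, 0], "angular": [0, 0, 0], "claw": 1}, {"offset": [-38.7, -13.6, 0], "angular": [0, 0, 0], "claw": 1}, {"offset": [-38.7, -13.6, 0], "angular": [0, 0, 0], "claw": 1}, {"offset": [-38.7, -13.6, 0], "angular": [0, 0, 0], "claw": 1}, {"offset": [-43.6, -1.8, 0], "angular": [0, 0, 0], "claw": 1}, {"offset": [-43.6, -1.8, 0], "angular": [0, 0, 0], "claw": 1}, {"offset": [-43.6, -1.8, 0], "angular": [0, 0, 0], "claw": 1}, {"offset": [-43.6, -1.8, 0], "angular": [0, 0, 0], "claw": 1}]'

```text
clock: 88.25
tool_pos: [0.3992, -0.0252, 0.1107]
tcp_rot: [[-0.04, 0.999, -0.002], [0.999, 0.04, 0.0], [0.0, -0.002, -1.0]]
ft_force: [1.4, 0.8, -0.6]
width: 0.0426
grip_force: 15.0
```

Emit:
arm_command --commands '[{"offset": [-43.6, -1.8, 0], "angular": [0, 0, 0], "claw": 1}, {"offset": [-43.6, -1.8, 0], "angular": [0, 0, 0], "claw": 1}, {"offset": [-0.7, 33.2, 0], "angular": [0, 0, 0], "claw": 1}, {"offset": [-0.7, 33.2, 0], "angular": [0, 0, 0], "claw": 1}, {"offset": [-0.7, 33.2, 0], "angular": [0, 0, 0], "claw": 1}, {"offset": [0, 0, 23], "angular": [0, 0, 0], "claw": 1}, {"offset": [0, 0, 23], "angular": [0, 0, 0], "claw": 1}, {"offset": [0, 0, 20], "angular": [0, 0, 0], "claw": 1}, {"offset": [0, 0, 0], "angular": [0, 0, 0], "claw": 1}, {"offset": [0, 0, 0], "angular": [0, 0, 0], "claw": 1}]'

```text
clock: 89.5
tool_pos: [0.4997, -0.1094, 0.0458]
tcp_rot: [[-0.04, 0.999, -0.001], [0.999, 0.04, -0.0], [-0.0, -0.001, -1.0]]
ft_force: [-0.6, 0.0, -0.4]
width: 0.0427
grip_force: 15.0
```

```bash
python3 - <<'E'
from h import *
o=ctrl.get_obs();print(o['tool_pos'],inv(o['tool_pos']),o['ft_force'],o['width'])
rows([(W(-.13,-.1045,.0195),Rt(92.4))])
E
```

```text
[ 0.4996947  -0.10944833  0.04575506] [-0.1298 -0.1041] [-0.57234651  0.00310191 -0.3814914 ] 0.04271215543043304
[-0.4, -0.2, 26.3] [-0.001, 0.0, -0.001] 26 0.1
```

Same as the first vial: set it down, release, go round behind it and tilt.

Emit:
arm_command --commands '[{"offset": [0, 0, 13], "angular": [0, 0, 0], "claw": 1}, {"offset": [0, 0, 9], "angular": [0, 0, 0], "claw": 1}, {"offset": [0, 0, 4], "angular": [0, 0, 0], "claw": 1}, {"offset": [0, 0, 1], "angular": [0, 0, 0], "claw": 1}, {"offset": [0, 0, 0], "angular": [0, 0, 0], "claw": 1}, {"offset": [0, 0, 0], "angular": [0, 0, 0], "claw": -1}, {"offset": [0, 0, 0], "angular": [0, 0, 0], "claw": -1}, {"offset": [0, 0, 0], "angular": [0, 0, 0], "claw": -1}, {"offset": [0, 0, 0], "angular": [0, 0, 0], "claw": -1}, {"offset": [0, 0, 0], "angular": [0, 0, 0], "claw": -1}]'

```text
clock: 90.75
tool_pos: [0.4997, -0.1095, 0.0186]
tcp_rot: [[-0.04, 0.999, -0.0], [0.999, 0.04, -0.0], [-0.0, -0.0, -1.0]]
ft_force: [-0.7, 0.4, 0.0]
width: 0.0822
grip_force: 0.0
```

Emit:
arm_command --commands '[{"offset": [0, 0, -20], "angular": [0, 0, 0], "claw": -1}, {"offset": [0, 0, -30], "angular": [0, 0, 0], "claw": -1}, {"offset": [0, 0, -40], "angular": [0, 0, 0], "claw": -1}, {"offset": [0, 0, -40], "angular": [0, 0, 0], "claw": -1}, {"offset": [0, -30, -20], "angular": [0, 0, 0], "claw": -1}, {"offset": [0, -25, 0], "angular": [0, 0, 0], "claw": 1}, {"offset": [0, 0, 0], "angular": [0, 0, 0.175], "claw": 1}, {"offset": [0, 0, 0], "angular": [0, 0, 0.175], "claw": 1}, {"offset": [0, 0, 0], "angular": [0, 0, 0.175], "claw": 1}, {"offset": [0, 0, 0], "angular": [0, 0, 0.175], "claw": 1}]'

```text
clock: 92.0
tool_pos: [0.4448, -0.1116, 0.1687]
tcp_rot: [[0.617, 0.787, -0.0], [0.787, -0.617, -0.0], [-0.0, 0.0, -1.0]]
ft_force: [0.2, -0.1, 0.1]
width: 0.0449
grip_force: 0.0
```

Emit:
arm_command --commands '[{"offset": [0, 0, 0], "angular": [0, 0, 0.175], "claw": 1}, {"offset": [0, 0, 0], "angular": [0, 0, 0.175], "claw": 1}, {"offset": [0, 0, 0], "angular": [0, 0, 0.175], "claw": 1}, {"offset": [0, 0, 0], "angular": [0, 0, 0.175], "claw": 1}, {"offset": [0, 0, 0], "angular": [0, 0, 0.175], "claw": 1}, {"offset": [0, 0, 0], "angular": [0, 0, 0], "claw": 1}, {"offset": [0, 0, 0], "angular": [0, 0, 0], "claw": 1}, {"offset": [0, 0, 0], "angular": [0, 0, 0], "claw": 1}, {"offset": [0, 0, 0], "angular": [0, 0, 0], "claw": 1}, {"offset": [0, 0, 0], "angular": [0, 0, 0], "claw": 1}]'

```text
clock: 93.25
tool_pos: [0.4448, -0.1116, 0.1687]
tcp_rot: [[0.999, 0.037, -0.0], [0.037, -0.999, -0.0], [-0.0, 0.0, -1.0]]
ft_force: [-0.6, 0.3, -0.6]
width: 0.0004
grip_force: 0.0
```

```bash
python3 - <<'E'
from h import *
o=ctrl.get_obs();print(o['tool_pos'],inv(o['tool_pos']),o['width'])
c=snap('scene');caps(c,[W(-.13,-.104)[:2]],.078)
z=.028
st=[(-.195,.16,5),(-.195,.12,10),(-.195,.08,14),(-.195,.04,18),(-.195,z,18)]
rows([(W(X,-.104,z),Rt(2.4,t)) for X,z,t in st])
E
```

```text
[ 0.44482618 -0.11162913  0.16870968] [-0.1847 -0.104 ] 0.00039255102783639724
cap [ 0.49948136 -0.10936668] 73 [ 0.4976 -0.1085  0.0783] [ 0.498  -0.1086  0.0779]
[-10.3, 0.1, 8.7] [0.001, 0.088, -0.005] 13 5.0
[-3.5, 0.0, 39.8] [0.0, 0.087, -0.0] 40 5.0
[-6.9, 0.0, 39.4] [-0.0, 0.07, 0.0] 40 4.0
[-9.7, 0.0, 38.8] [0.0, 0.07, -0.0] 40 4.0
[-3.7, 0.0, 11.4] [0.0, 0.0, 0.0] 12 0.0
```

Same geometry, so I'll repeat the same descent and push.

Emit:
arm_command --commands '[{"offset": [-10.3, 0, 8.7], "angular": [0, 0.087, -0.005], "claw": 1}, {"offset": [-3.5, 0, 39.8], "angular": [0, 0.087, 0], "claw": 1}, {"offset": [-6.9, 0, 39.4], "angular": [0, 0.07, 0], "claw": 1}, {"offset": [-9.7, 0, 38.8], "angular": [0, 0.07, 0], "claw": 1}, {"offset": [-3.7, 0, 11.4], "angular": [0, 0, 0], "claw": 1}, {"offset": [0, 0, 0], "angular": [0, 0, 0], "claw": 1}, {"offset": [0, 0, 0], "angular": [0, 0, 0], "claw": 1}, {"offset": [0, 0, 0], "angular": [0, 0, 0], "claw": 1}, {"offset": [0, 0, 0], "angular": [0, 0, 0], "claw": 1}, {"offset": [0, 0, 0], "angular": [0, 0, 0], "claw": 1}]'

```text
clock: 94.55
tool_pos: [0.4347, -0.1122, 0.0285]
tcp_rot: [[0.95, 0.041, 0.309], [0.04, -0.999, 0.012], [0.309, 0.001, -0.951]]
ft_force: [-0.0, 0.5, -0.8]
width: 0.0002
grip_force: 0.0
```

Emit:
arm_command --commands '[{"offset": [9.1, 0, 3.5], "angular": [0, 0.016, 0], "claw": 1}, {"offset": [9.5, 0, 3.3], "angular": [0, 0.017, 0], "claw": 1}, {"offset": [8.5, 0, 3.1], "angular": [0, 0.026, 0], "claw": 1}, {"offset": [8.4, 0, 3.3], "angular": [0, 0.026, 0], "claw": 1}, {"offset": [8.3, 0, 3.5], "angular": [0, 0.026, 0], "claw": 1}, {"offset": [8.2, 0, 3.7], "angular": [0, 0.026, 0], "claw": 1}, {"offset": [8.1, 0, 3.9], "angular": [0, 0.026, 0], "claw": 1}, {"offset": [8, 0, 4.2], "angular": [0, 0.026, 0], "claw": 1}, {"offset": [7.9, 0, 4.4], "angular": [0, 0.035, 0], "claw": 1}, {"offset": [4.3, 0, 2.6], "angular": [0, 0.052, 0], "claw": 1}]'

```text
clock: 95.8
tool_pos: [0.5231, -0.1087, 0.0275]
tcp_rot: [[0.829, 0.041, 0.557], [0.035, -0.999, 0.022], [0.558, 0.002, -0.83]]
ft_force: [-0.0, 0.5, -0.3]
width: 0.0005
grip_force: 0.2
```

Emit:
arm_command --commands '[{"offset": [2.5, 0, 1.7], "angular": [0, 0.035, 0], "claw": 1}, {"offset": [3.2, 0, 2.4], "angular": [0, 0.035, 0], "claw": 1}, {"offset": [2.4, 0, 1.8], "angular": [0, 0.035, 0], "claw": 1}, {"offset": [3.1, 0, 2.6], "angular": [0, 0.035, 0], "claw": 1}, {"offset": [2.2, 0, 2], "angular": [0, 0.035, 0], "claw": 1}, {"offset": [2.9, 0, 2.8], "angular": [0, 0.026, 0], "claw": 1}, {"offset": [2.8, 0, 2.9], "angular": [0, 0.026, 0], "claw": 1}, {"offset": [4.1, 0, 4.4], "angular": [0, 0.017, 0], "claw": 1}, {"offset": [4, 0, 4.5], "angular": [0, 0.017, 0], "claw": 1}, {"offset": [5.2, 0, 6], "angular": [0, 0.017, 0], "claw": 1}]'

```text
clock: 97.05
tool_pos: [0.5672, -0.107, 0.0264]
tcp_rot: [[0.647, 0.04, 0.762], [0.027, -0.999, 0.03], [0.762, 0.001, -0.647]]
ft_force: [-0.6, 0.3, -0.6]
width: 0.0003
grip_force: 0.2
```

```bash
python3 - <<'E'
from h import *
o=ctrl.get_obs();print(o['tool_pos'],inv(o['tool_pos']),o['ft_force'],o['joint_positions'])
c=snap('scene');caps(c,[W(-.035,-.104)[:2]],.078,.03);find(['vial_a'],'scene')
rows([(W(.015,-.104,.028),Rt(2.4,50))])
E
```

```text
[ 0.56719394 -0.10698694  0.02640445] [-0.0622 -0.1045] [-0.57694445  0.29384434 -0.63237269] [-0.60765516  0.08996387  2.41958699  1.8026948   0.4915368  -0.71758941]
cap [ 0.59439758 -0.10537785] 81 [ 0.5948 -0.1037  0.0791] [ 0.5949 -0.1031  0.0782]
scene vial_a 0.56 [ 0.594 -0.106  0.009]
[51.2, -0.4, 57.7] [0.002, 0.006, -0.001] 77 0.4
```

Emit:
arm_command --commands '[{"offset": [5.1, 0, 5.7], "angular": [0, 0, 0], "claw": 1}, {"offset": [5.1, 0, 5.7], "angular": [0, 0, 0], "claw": 1}, {"offset": [5.1, 0, 5.7], "angular": [0, 0, 0], "claw": 1}, {"offset": [5.1, 0, 5.7], "angular": [0, 0, 0], "claw": 1}, {"offset": [5.1, 0, 5.7], "angular": [0, 0, 0], "claw": 1}, {"offset": [5.1, 0, 5.7], "angular": [0, 0, 0], "claw": 1}, {"offset": [5.1, 0, 5.7], "angular": [0, 0, 0], "claw": 1}, {"offset": [5.1, 0, 5.7], "angular": [0, 0, 0], "claw": 1}, {"offset": [0, 0, 0], "angular": [0, 0, 0], "claw": 1}, {"offset": [0, 0, 0], "angular": [0, 0, 0], "claw": 1}]'

```text
clock: 98.4
tool_pos: [0.6285, -0.104, 0.0288]
tcp_rot: [[0.646, 0.041, 0.762], [0.027, -0.999, 0.031], [0.763, 0.001, -0.647]]
ft_force: [0.1, -1.2, 0.3]
width: 0.0009
grip_force: 0.0
```

Emit:
arm_command --commands '[{"offset": [5.1, 0, 5.7], "angular": [0, 0, 0], "claw": 1}, {"offset": [5.1, 0, 5.7], "angular": [0, 0, 0], "claw": 1}, {"offset": [0, 0, 0], "angular": [0, 0, 0], "claw": 1}, {"offset": [0, 0, 0], "angular": [0, 0, 0], "claw": 1}, {"offset": [-8, 0, -9], "angular": [0, 0, 0], "claw": 1}, {"offset": [-11, 0, -12.5], "angular": [0, 0, 0], "claw": 1}, {"offset": [-11, 0, -12.5], "angular": [0, 0, 0], "claw": 1}, {"offset": [-11, 0, -12.5], "angular": [0, 0, 0], "claw": 1}, {"offset": [0, 0, 0], "angular": [0, 0, 0], "claw": 1}, {"offset": [0, 0, 0], "angular": [0, 0, 0], "claw": 1}]'

```text
clock: 99.65
tool_pos: [0.5821, -0.1063, 0.0283]
tcp_rot: [[0.646, 0.041, 0.763], [0.027, -0.999, 0.031], [0.763, 0.001, -0.646]]
ft_force: [0.0, 0.1, 0.3]
width: 0.0002
grip_force: 0.0
```

```bash
python3 - <<'E'
from h import *
o=ctrl.get_obs();print(o['tool_pos'],inv(o['tool_pos']),o['ft_force'])
c=snap('wrist','w8.png');find(['vial_a','bottle_a'],'wrist')
snap('scene');find(['sash_knob'],'scene')
E
```

```text
[ 0.58211555 -0.10634655  0.02831428] [-0.0473 -0.1045] [0.04406194 0.08628741 0.3426199 ]
wrist vial_a 0.56 [ 0.678 -0.104  0.01 ]
wrist bottle_a 0.73 [0.667 0.106 0.008]
scene sash_knob 0.73 [ 0.568 -0.005  0.236]
scene sash_knob 0.42 [ 0.629 -0.104  0.005]
```

View pics/w8.png

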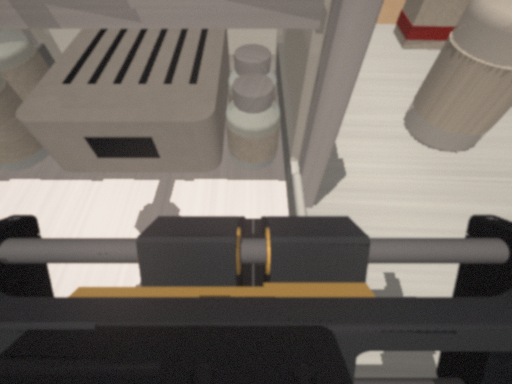

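Both vials stand upright in the right lane, at (253,62) and (252,110), and the bottles are on the left beyond the vent unit. I'll retreat and go to the knob to shut the sash.

Emit:
arm_command --commands '[{"offset": [8, 0, -23.9], "angular": [0, -0.023, 0], "claw": 1}, {"offset": [8.4, 0, -20.7], "angular": [0, -0.035, 0], "claw": 1}, {"offset": [7.6, 0, -21], "angular": [0, -0.044, 0], "claw": 1}, {"offset": [6.7, 0, -21.3], "angular": [0, -0.052, 0], "claw": 1}, {"offset": [-1, 0, -14.1], "angular": [0, -0.052, 0], "claw": 1}, {"offset": [5.3, 0, -14.9], "angular": [0, -0.052, 0], "claw": 1}, {"offset": [10.2, 0, -23.3], "angular": [0, -0.07, 0], "claw": 1}, {"offset": [4.3, 0, -26.6], "angular": [0, -0.105, 0], "claw": 1}, {"offset": [-2.7, 0, -17.8], "angular": [0, -0.157, 0], "claw": 1}, {"offset": [-19.2, 0, -5.5], "angular": [0, -0.14, 0], "claw": 1}]'

```text
clock: 101.15
tool_pos: [0.4806, -0.1106, 0.2019]
tcp_rot: [[0.99, 0.042, 0.138], [0.042, -0.999, 0.003], [0.138, 0.003, -0.99]]
ft_force: [0.6, 0.8, -0.6]
width: 0.0006
grip_force: 0.0
```

```bash
python3 - <<'E'
from kin import *
from h import *
print(o['tool_pos'],inv(o['tool_pos']),o['joint_positions'])
M=Rt(2.4,30)
st=[(-.16,.25,5),(-.16,.28,10),(-.16,.30,20),(-.14,.317,30),(-.1007,.317,30),(-.0457,.222,30),(-.0457,.16,30),(-.0457,.095,30)]
sched(0,2.4,st,np.array(o['joint_positions']))
rows([(W(-.18,-.1,.25),Rt(2.4,10)),(W(-.17,-.05,.30),Rt(2.4,15)),(W(-.15,0,.317),Rt(2.4,22)),(W(-.1007,0,.317),M),(W(-.0457,0,.222),M),(W(-.0457,0,.094),M)])
E
```

```text
[ 0.48063427 -0.11062974  0.201942  ] [-0.1489 -0.1045] [-0.42846453 -0.19955453  1.99519158  0.06358385  1.22199752  1.08242742]
-0.16 0.25 5 ok [-0.2  -0.27  1.96  0.02  1.37  1.33] 1.9
-0.16 0.28 10 ok [-0.22 -0.36  1.98  0.05  1.36  1.31] 0.8
-0.16 0.3 20 ok [-0.26 -0.53  2.09  0.11  1.26  1.25] 1.4
-0.14 0.317 30 ok [-0.29 -0.64  2.16  0.18  1.12  1.2 ] 1.0
-0.1007 0.317 30 ok [-0.26 -0.52  2.09  0.17  1.07  1.23] 1.0
-0.0457 0.222 30 ok [-0.22 -0.29  2.11  0.18  0.82  1.23] 2.0
-0.0457 0.16 30 ok [-0.22 -0.21  2.17  0.2   0.68  1.19] 1.1
-0.0457 0.095 30 ok [-0.22 -0.1   2.21  0.25  0.53  1.13] 1.2
[-24.2, -4.3, -51.9] [0.003, 0.036, 0.0] 57 2.1
[18.5, -50.0, -47.5] [-0.0, 0.087, 0.0] 71 5.0
[23.7, -50.0, -11.2] [0.0, 0.122, -0.0] 56 7.0
[45.7, -0.0, 18.5] [-0.0, 0.14, -0.0] 49 8.0
[0.1, -0.0, 109.8] [0.0, 0.0, 0.0] 110 0.0
[-64.0, 0.0, 110.9] [0.0, 0.0, 0.0] 128 0.0
```

Emit:
arm_command --commands '[{"offset": [-12, -2, -26], "angular": [0, 0, 0], "claw": -1}, {"offset": [-12, -2, -26], "angular": [0, 0.036, 0], "claw": -1}, {"offset": [9.2, -25, -23.8], "angular": [0, 0, 0], "claw": -1}, {"offset": [9.2, -25, -23.8], "angular": [0, 0.087, 0], "claw": -1}, {"offset": [11.9, -25, -5.6], "angular": [0, 0, 0], "claw": -1}, {"offset": [11.9, -25, -5.6], "angular": [0, 0.122, 0], "claw": -1}, {"offset": [22.9, 0, 9.2], "angular": [0, 0, 0], "claw": -1}, {"offset": [22.9, 0, 9.2], "angular": [0, 0.14, 0], "claw": -1}, {"offset": [0, 0, 0], "angular": [0, 0, 0], "claw": -1}, {"offset": [0, 0, 0], "angular": [0, 0, 0], "claw": -1}]'

```text
clock: 102.4
tool_pos: [0.5229, -0.0041, 0.3146]
tcp_rot: [[0.866, 0.042, 0.498], [0.036, -0.999, 0.02], [0.498, 0.0, -0.867]]
ft_force: [-0.5, 1.2, 0.1]
width: 0.0857
grip_force: 0.0
```

```bash
python3 - <<'E'
from h import *
o=ctrl.get_obs();print(o['tool_pos'],inv(o['tool_pos']),o['width'])
snap('wrist');find(['sash_knob'],'wrist')
M=Rt(2.4,30);k=np.array([.5705,-.003,.238]);rows([(k+PZ*M[:,2],M)])
E
```

```text
[ 0.52286074 -0.00411172  0.31456579] [-0.1022  0.0002] 0.0856529103857314
wrist sash_knob 0.61 [ 0.575 -0.004  0.236]
[2.3, 0.6, 109.1] [0.001, 0.001, -0.0] 109 0.1
```

Emit:
arm_command --commands '[{"offset": [2, 0.6, 21], "angular": [0, 0, 0], "claw": -1}, {"offset": [0, 0, 22], "angular": [0, 0, 0], "claw": -1}, {"offset": [0, 0, 22], "angular": [0, 0, 0], "claw": -1}, {"offset": [0, 0, 22], "angular": [0, 0, 0], "claw": -1}, {"offset": [0, 0, 22], "angular": [0, 0, 0], "claw": -1}, {"offset": [0, 0, 0], "angular": [0, 0, 0], "claw": 1}, {"offset": [0, 0, 0], "angular": [0, 0, 0], "claw": 1}, {"offset": [0, 0, 0], "angular": [0, 0, 0], "claw": 1}, {"offset": [0, 0, 0], "angular": [0, 0, 0], "claw": 1}, {"offset": [0, 0, 0], "angular": [0, 0, 0], "claw": 1}]' --squeeze 30

```text
clock: 103.75
tool_pos: [0.5797, -0.0025, 0.2216]
tcp_rot: [[0.865, 0.041, 0.5], [0.036, -0.999, 0.02], [0.501, 0.001, -0.866]]
ft_force: [-0.3, -0.9, 0.2]
width: 0.0448
grip_force: 0.0
```

Emit:
arm_command --commands '[{"offset": [0, 0, 0], "angular": [0, 0, 0], "claw": 1}, {"offset": [0, 0, 0], "angular": [0, 0, 0], "claw": 1}, {"offset": [0, 0, 0], "angular": [0, 0, 0], "claw": 1}, {"offset": [-6, 0, 10.4], "angular": [0, 0, 0], "claw": 1}, {"offset": [-7, 0, 12.1], "angular": [0, 0, 0], "claw": 1}, {"offset": [-7, 0, 12.1], "angular": [0, 0, 0], "claw": 1}, {"offset": [-7, 0, 12.1], "angular": [0, 0, 0], "claw": 1}, {"offset": [-7, 0, 12.1], "angular": [0, 0, 0], "claw": 1}, {"offset": [-7, 0, 12.1], "angular": [0, 0, 0], "claw": 1}, {"offset": [-7, 0, 12.1], "angular": [0, 0, 0], "claw": 1}]'

```text
clock: 105.0
tool_pos: [0.5797, -0.0035, 0.1251]
tcp_rot: [[0.865, 0.041, 0.5], [0.036, -0.999, 0.019], [0.501, 0.002, -0.866]]
ft_force: [-3.3, -4.6, 2.9]
width: 0.0322
grip_force: 30.0
```

```bash
python3 - <<'E'
from h import *
o=ctrl.get_obs();p=np.array(o['tool_pos'])-PZ*np.array(o['tcp_rot'])[:,2];print(p,o['ft_force'],o['width'],o['grip_force'])
E
```

```text
[ 0.5703748  -0.00386954  0.14130578] [-3.31617982 -4.56233537  2.94454099] 0.03221996161946913 30.00284420326352
```

Emit:
arm_command --commands '[{"offset": [-5, 0, 8.7], "angular": [0, 0, 0], "claw": 1}, {"offset": [-4, 0, 6.9], "angular": [0, 0, 0], "claw": 1}, {"offset": [-3, 0, 5.2], "angular": [0, 0, 0], "claw": 1}, {"offset": [-1.5, 0, 2.6], "angular": [0, 0, 0], "claw": 1}, {"offset": [-1, 0, 1.7], "angular": [0, 0, 0], "claw": 1}, {"offset": [-1, 0, 1.7], "angular": [0, 0, 0], "claw": 1}, {"offset": [0, 0, 0], "angular": [0, 0, 0], "claw": 1}, {"offset": [0, 0, 0], "angular": [0, 0, 0], "claw": 1}, {"offset": [0, 0, 0], "angular": [0, 0, 0], "claw": 1}, {"offset": [0, 0, 0], "angular": [0, 0, 0], "claw": 1}]'

```text
clock: 106.25
tool_pos: [0.58, -0.0035, 0.0959]
tcp_rot: [[0.865, 0.041, 0.501], [0.037, -0.999, 0.019], [0.501, 0.002, -0.865]]
ft_force: [-18.4, -5.5, 19.1]
width: 0.0326
grip_force: 30.1
```

```bash
python3 - <<'E'
from h import *
o=ctrl.get_obs();p=np.array(o['tool_pos'])-PZ*np.array(o['tcp_rot'])[:,2];print(p,o['ft_force'],o['width'],o['grip_force'])
E
```

```text
[ 0.57062635 -0.00384018  0.11208649] [-18.35248889  -5.50542355  19.14141599] 0.032554766019474844 30.071871243417263
```

Resting on the deck, with 19 N of downward reaction. I'll relax, release and back away.

Emit:
arm_command --commands '[{"offset": [1, 0, -1.7], "angular": [0, 0, 0], "claw": 1}, {"offset": [0, 0, 0], "angular": [0, 0, 0], "claw": -1}, {"offset": [0, 0, 0], "angular": [0, 0, 0], "claw": -1}, {"offset": [0, 0, 0], "angular": [0, 0, 0], "claw": -1}, {"offset": [0, 0, 0], "angular": [0, 0, 0], "claw": -1}, {"offset": [0, 0, 0], "angular": [0, 0, 0], "claw": -1}, {"offset": [0, 0, -25], "angular": [0, 0, 0], "claw": -1}, {"offset": [0, 0, -35], "angular": [0, 0, 0], "claw": -1}, {"offset": [0, 0, -35], "angular": [0, 0, 0], "claw": -1}, {"offset": [0, 0, -35], "angular": [0, 0, 0], "claw": -1}]'

```text
clock: 107.5
tool_pos: [0.5139, -0.005, 0.2096]
tcp_rot: [[0.865, 0.042, 0.5], [0.036, -0.999, 0.02], [0.5, 0.0, -0.866]]
ft_force: [1.5, 0.1, 0.3]
width: 0.0866
grip_force: 0.0
```

Emit:
arm_command --commands '[{"offset": [-20, 0, -20], "angular": [0, 0, 0], "claw": -1}, {"offset": [-20, 0, -20], "angular": [0, 0, 0], "claw": -1}, {"offset": [0, 0, 0], "angular": [0, 0, 0], "claw": -1}, {"offset": [0, 0, 0], "angular": [0, 0, 0], "claw": -1}, {"offset": [0, 0, 0], "angular": [0, 0, 0], "claw": -1}, {"offset": [0, 0, 0], "angular": [0, 0, 0], "claw": -1}, {"offset": [0, 0, 0], "angular": [0, 0, 0], "claw": -1}, {"offset": [0, 0, 0], "angular": [0, 0, 0], "claw": -1}, {"offset": [0, 0, 0], "angular": [0, 0, 0], "claw": -1}, {"offset": [0, 0, 0], "angular": [0, 0, 0], "claw": -1}]'

```text
clock: 108.75
tool_pos: [0.46, -0.0074, 0.2233]
tcp_rot: [[0.865, 0.041, 0.5], [0.036, -0.999, 0.02], [0.5, 0.0, -0.866]]
ft_force: [-0.4, 0.8, -0.3]
width: 0.0873
grip_force: 0.0
```

```bash
python3 - <<'E'
from h import *
c=snap('scene','s9.png');find(['sash_knob','bottle_a','vial_a','carton_small','cups','saline','antiseptic','carton_tall','steel_bowl','carton_long'],'scene');snap('top','t9.png');find(['sash_knob','vial_a','bottle_a'],'top')
a=cv2.imread('pics/s9.png')[40:300,140:400];b=cv2.imread('pics/t9.png')[60:240,160:340]
cv2.imwrite('pics/m9.png',np.hstack([cv2.resize(a,(400,400)),cv2.resize(b,(400,400))]))
E
```

```text
scene sash_knob 0.62 [ 0.573 -0.004  0.114]
scene sash_knob 0.47 [ 0.444 -0.14   0.039]
scene cups 0.65 [ 0.734  0.296 -0.002]
scene saline 0.72 [ 0.725 -0.294 -0.   ]
scene antiseptic 0.74 [ 0.655  0.447 -0.001]
scene antiseptic 0.29 [ 0.63  -0.104  0.008]
scene steel_bowl 0.88 [ 0.324 -0.44  -0.006]
scene steel_bowl 0.53 [ 0.439 -0.009  0.009]
scene carton_long 0.98 [ 0.322  0.453 -0.002]
top sash_knob 0.75 [ 0.57  -0.006  0.115]
```

View pics/m9.png

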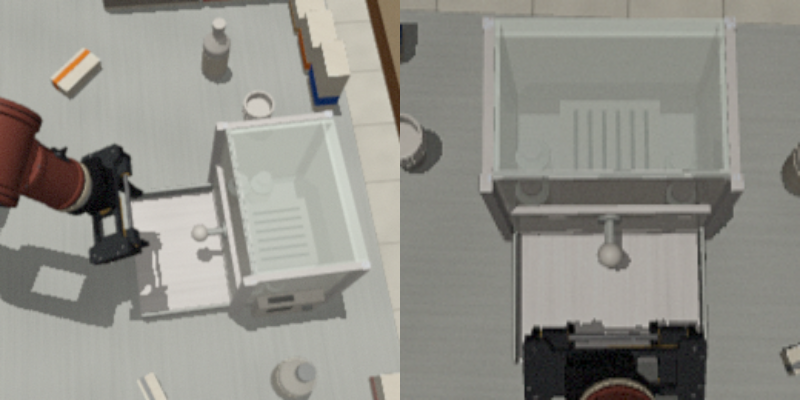

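The sash is down, with the knob at z of about 0.114. All four stand behind it: the bottles at (532,160) and (532,188), the vials by the right lane at about (682,185). The other things haven't moved, so I'm handing the job in.

```bash
python3 -c "
from rig import ctrl
print(ctrl.finish_job())"
```

```text
the job is handed in; nothing more can be done
None
```

The job is handed in, with no verdict returned: I raised the sash fully, slid both bottles into the left lane and both vials into the right (one knocked aside mid-run), all upright and behind the sash, then shut it, at about 109 s.

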